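# Stir up the settled gelcoat jars, load the carrier and bolt its gate

### The job

The gelcoat in the closed jars on the aluminium step has settled: turn every jar upside down and stand it on its cap on the step, until all of them stand like that together. Then turn each jar back upright and stand it in the plywood carrier. Last, when all are loaded, slide the bolt of the carrier's gate fully across and turn its handle down into the notch; leave the spray can, the tape roll and the mixing cup where they are.

Things in the scene. Friction and masses are not known exactly. Their poses are not given: they have to be found in the camera images.
- jar1: A closed square white plastic jar, 0.25 to 0.5 kg, one of up to three alike (two or three are there, an absent one reads None). Body 66 x 66 mm, 112 mm tall; above it a black round screw cap 66 mm across, its top 148 mm above the base. Origin at the centre of the base, z axis from base to cap, x and y square to the flat sides. Starts upright on the step; stands on its cap too, less steadily.
- jar2: A closed square white plastic jar, 0.25 to 0.5 kg, one of up to three alike (two or three are there, an absent one reads None). Body 66 x 66 mm, 112 mm tall; above it a black round screw cap 66 mm across, its top 148 mm above the base. Origin at the centre of the base, z axis from base to cap, x and y square to the flat sides. Starts upright on the step; stands on its cap too, less steadily.
- jar3: A closed square white plastic jar, 0.25 to 0.5 kg, one of up to three alike (two or three are there, an absent one reads None). Body 66 x 66 mm, 112 mm tall; above it a black round screw cap 66 mm across, its top 148 mm above the base. Origin at the centre of the base, z axis from base to cap, x and y square to the flat sides. Starts upright on the step; stands on its cap too, less steadily.
- carrier: A plywood tray on a fixed stand, 184 mm (x) by 404 mm (y). Inner floor 92 mm above the bench, 160 x 380 mm; walls 12 mm thick, their tops 108 mm above the bench, but the -y end, the gate (fixed shut, barrel bolt outside), 140 mm. Origin on the bench under its centre, z up, turned by up to 5 degrees. Jars may stand anywhere in it; three fit in a row along y, 100 mm apart.
- carrier_floor (a point): Centre of the carrier's inner floor, on its upper face, 92 mm above the bench; axes as the carrier's.
- bolt_root (a point): Point on the bolt's axis from which the handle grows; it moves with the bolt. The bolt's axis runs along the carrier's x, 130 mm above the bench and 218 mm from the carrier's centre on its -y side (16 mm outside the gate). The rod is 12 mm thick. At bolt value 0 this point lies 45 mm to the -x side of the carrier's centre, at 0.060 it lies 15 mm to the +x side.
- handle_knob (a point): Middle of the black grip on the bolt's handle, 54 mm from the bolt's axis. The handle is a steel stalk 10 mm thick with a black cylindrical grip 16 mm thick and 32 mm long at its end (38 to 70 mm from the axis). At the start it stands about straight up.
- gate_notch (a point): Middle of the notch, level with the top of the guide rail: a steel plate 6 mm thick standing parallel to the bolt, its middle 16 mm farther out from the gate than the bolt's axis, its top 157 mm above the bench. The notch between the rail's long part and its short end part is 24 mm wide and takes the stalk when the bolt is home.
- bolt (a joint): How far the bolt is slid across, in m: 0 fully drawn back, 0.060 home against its stop. It slides along the carrier's +x (away from the robot), against about 2 N of friction, and stays where it is left. The stalk clears the edge of the notch from 0.053.
- handle (a joint): Angle of the bolt's handle, in rad: 0 straight up, 1.5 (its stop) down in the notch and nearly level, pointing out from the gate (carrier's -y). It takes about 0.06 N m to turn and stays where it is left. The rail stops it at about 0.35 until the stalk is over the notch.
- spray_can: A standing spray can, 62 mm across and 170 mm tall, a bystander; origin at the centre of its base.
- tape_roll: A cardboard tape roll 100 mm across and 45 mm high lying flat, a bystander; origin at the centre of its underside.
- mixing_cup: A steel mixing cup 84 mm across and 100 mm tall, a bystander; origin at the centre of its base.
- step: A low aluminium hop-up step fixed to the bench, 450 mm (x) by 480 mm (y), its flat top 80 mm above the bench; the jars stand on it, near its robot side. Origin on the bench under its centre, z up.
- step_top (a point): Centre of the step's top, 80 mm above the bench; axes as the step's.

How it is judged:
On the way, in this order (a step that is already met when the one before it is completed fails the run):
1. all the jars stand upside down on their caps on the step together, released (angle between each of jar1, jar2, jar3's own z axis and vertical above 3 rad and z of each of jar1, jar2, jar3 in the frame of step_top below 0.155 m and x of jar1 in the frame of step_top between -0.225 and 0.225 m and y of jar1 in the frame of step_top between -0.24 and 0.24 m and linear speed of each of jar1, jar2, jar3 below 0.03 m/s and contact force between the fingers and jar1 below 0.2 N and x of jar2 in the frame of step_top between -0.225 and 0.225 m and y of jar2 in the frame of step_top between -0.24 and 0.24 m and contact force between the fingers and jar2 below 0.2 N and x of jar3 in the frame of step_top between -0.225 and 0.225 m and y of jar3 in the frame of step_top between -0.24 and 0.24 m and contact force between the fingers and jar3 below 0.2 N), for 0.3 s.
2. all the jars stand upright in the carrier (angle between each of jar1, jar2, jar3's own z axis and vertical below 0.1 rad and z of jar1 in the frame of carrier_floor between -0.005 and 0.008 m and x of jar1 in the frame of carrier_floor between -0.06 and 0.06 m and y of jar1 in the frame of carrier_floor between -0.17 and 0.17 m and linear speed of each of jar1, jar2, jar3 below 0.03 m/s and z of jar2 in the frame of carrier_floor between -0.005 and 0.008 m and x of jar2 in the frame of carrier_floor between -0.06 and 0.06 m and y of jar2 in the frame of carrier_floor between -0.17 and 0.17 m and z of jar3 in the frame of carrier_floor between -0.005 and 0.008 m and x of jar3 in the frame of carrier_floor between -0.06 and 0.06 m and y of jar3 in the frame of carrier_floor between -0.17 and 0.17 m), for 0.3 s.
3. the bolt is slid home with its handle still up (value of joint bolt above 0.053 m and value of joint handle below 0.9 rad), for 0.05 s.
4. the handle is turned down into the notch (value of joint bolt above 0.05 m and value of joint handle above 1.2 rad), for 0.2 s.
At the end, for the whole second after the job is handed in: Every jar stands upright (within 0.1 rad) and at rest on the carrier's floor, inside its walls; the bolt is slid across by more than 50 mm and its handle is turned down by more than 1.2 rad; the three bystanders are within 30 mm of where they were (all of step 2 and all of step 4 and distance of each of spray_can, tape_roll, mixing_cup from where it was at the start of the episode below 0.03 m); the robot touches nothing.
It fails at once if a bystander is knocked over or pushed more than 30 mm (distance of any of spray_can, tape_roll, mixing_cup from where it was at the start of the episode above 0.03 m).
Of jar1, jar2, jar3 only 2 to 3 are there at a start; the rules pass over those that are not, and their reading is None.
At some moment in a run one of jar1, jar2, jar3 may be knocked a few centimetres aside while the robot is not near it.
Once in a run the grip may slacken for a moment while it holds something.
It also fails if it takes over 210 s, if anything falls off the work surface, if the arm or the gripper's body presses on something with over 40 N, if the wrist force passes 120 N, or if a joint passes its speed limit or range.

### The arm

A 7-joint arm with a two-finger parallel gripper is mounted at the origin on the work surface. World frame = base frame: x ahead of the robot, y to its left, z up, the work surface at z = 0. Lengths are in m, angles in rad, forces in N, time in s.
With the tool pointing down it reaches from about 0.4 to 0.85 m from the base axis. Payload 4.5 kg.
Tool frame: the origin (TCP) lies on the centre line of the jaws, within the pads' length; the fingertips stand 11 mm ahead of it and the grasp point (between the pads) lies 8 mm behind it; z points along the fingers, y is the line along which they close (so a half turn about z gives the same grasp; the last joint's range is limited). The gripper opens to 88 mm and grips with 3 to 60 N. Pads are 18 mm wide; open, the fingers measure 123 mm over their backs; the gripper's body (75 mm by 187 mm) begins 45 mm behind the grasp point.
Start: joints at [-1.26, 0.689, -0.195, 1.565, 0.157, 0.902, -0.215], TCP at [0.171, 0.601, 0.25] pointing down, gripper open.
Joint ranges: [-3.01, 3.01], [-0.46, 2.08], [-1.47, 1.51], [0.13, 2.56], [-1, 4.14], [0.04, 2.09], [-2.66, 2.66]. Speed limits (rad/s): [2.57, 2.57, 3.14, 3.14, 3.14, 3.14, 3.14].

### API

Orientations are given as a unit quaternion [x, y, z, w].
In Python, from plant import * gives the robot as it stands. The module is installed in compiled form; this text tells all that it offers.
- The arm moves only by the tool send_rows, never from a script. Its argument "motion" is a list of rows, each an object of numbers: "x", "y", "z": the shift along the tool's x, y, z in cm; "rx", "ry", "rz": the turn, a rotation vector about the tool's x, y, z in rad; "jaw": the finger opening in cm, from 0 to 8.81. In form: [{"x": .., "y": .., "z": .., "rx": .., "ry": .., "rz": .., "jaw": ..}, ...]. A call has exactly 5 rows; each row shifts and turns the commanded pose from where the row before left it, along the tool's axes as they then stand; what a row does not reach is not made up. A row lasts 1/10 s, in which the tool goes at most 50 mm and 8.59 degrees, less where a joint would pass 70% of its speed; a pose out of reach is approached as far as the arm can. A call is refused whole if a number of a shift passes 5 or a number of a turn 0.15, either way. A call with a gripper value outside its range is refused whole. The fingers move at their own pace and stop on an object; "grip_force" is the grip in N (left out, the last holds). Time passes only in rows, so rows that do not move let the fingers close, or fill a call up. It gives the time, the measured TCP pose, the force, the opening and the grip force at its end, in the units of the state.
- get_state(): the state, without advancing time (a new reading comes with each control period).
- snapshot(name): name is "side" or "top" or "wrist"; returns a dict with "img" (400x640x3 uint8, red, green, blue), "vertical_fov" (degrees; the focal length in pixels is half the picture's height over the tangent of half this angle, whatever the lens; pixels are square), "cx", "cy" (the principal point, pixels), "D" ([k1, k2, p1, p2, k3] as OpenCV has them; the pictures are not rectified), "extrinsics" (4x4, takes a point from camera to world coordinates). Camera axes: x right, y up, looking along -z (the intrinsics and any distortion apply to the point x, -y, -z); pixel columns grow to the right and rows downward; lengths in m; the calibration is good to about 2 mm. A picture is of the moment at which its call begins. There is no depth.
- finish_job(): hands the job in; it is judged then, once.
The state is a dict: "clock": time; "q": joint angles; "qd": joint speeds; "joint_torque": joint torques, N m; "tool_pos": TCP position; "eef_rot": TCP orientation; "contact_force": force on the tool from outside, world axes, zero at the start; "moment": the same for the moment, N m; "opening": opening from 0.0 (shut) to 1.0 (fully open); "finger_force": force on a finger pad.
Only numpy, scipy, OpenCV 4.12 (cv2) and the standard library are available. Lean on these libraries where they do the work, as an engineer would, in place of code of your own. Each camera call takes 0.05 s, during which the arm holds its last target. There are 200 camera calls.

## Working session

There is one attempt and no reset: what is moved stays moved. The work goes in short steps, Python scripts to look and compute and a tool call to move; the robot and the scene stay as the last step left them, time stands still between calls to the robot, and variables do not carry over. Pictures are saved under pics/ and viewed, at most 14 in all, crops included, and the job is handed in when it is done.

Besides the shell and the picture viewer there is one more tool, called after "Call:" as a command line: name --argument value ..., lists and objects as JSON in quotes. send_rows: Moves the arm, as the interface text tells. Its arguments: {"type":"object","properties":{"motion":{"type":"array"},"grip_force":{"type":"number"}},"required":["motion"]}

```bash
mkdir -p pics; cat > h.py <<'E'
from plant import *
import numpy as np, cv2
from scipy.spatial.transform import Rotation as R
def snap(n,f):
    s=snapshot(n); cv2.imwrite(f'pics/{f}.png',s['img'][:,:,::-1]); np.savez(f'pics/{f}.npz',**{k:np.array(v) for k,v in s.items()}); return s
def K(s):
    f=200/np.tan(np.radians(float(s['vertical_fov']))/2)
    return np.array([[f,0,float(s['cx'])],[0,f,float(s['cy'])],[0,0,1]])
def px2w(s,uv,z):
    p=cv2.undistortPoints(np.array(uv,float).reshape(-1,1,2),K(s),np.array(s['D'],float)).reshape(-1,2)
    T=np.array(s['extrinsics']); d=np.c_[p[:,0],-p[:,1],-np.ones(len(p))]@T[:3,:3].T
    o=T[:3,3]; return o+d*((np.broadcast_to(z,len(p))-o[2])/d[:,2])[:,None]
def w2px(s,P):
    T=np.array(s['extrinsics']); c=(np.atleast_2d(P)-T[:3,3])@T[:3,:3]
    return cv2.projectPoints(c*[1,-1,-1],np.zeros(3),np.zeros(3),K(s),np.array(s['D'],float))[0].reshape(-1,2)
def ld(f): return dict(np.load(f'pics/{f}.npz'))
E
python3 - <<'E'
from h import *
np.set_printoptions(precision=4,suppress=True)
st=get_state(); print(st)
for n in('top','side','wrist'):
    s=snap(n,n+'0'); print(n,s['vertical_fov'],s['D'],s['extrinsics'])
E
```

```text
{'clock': 0.0, 'q': array([-1.2602,  0.69  , -0.1945,  1.5663,  0.1573,  0.9025, -0.2151]), 'qd': array([-0.0001,  0.0013,  0.0001,  0.0005,  0.0007,  0.0008, -0.0003]), 'joint_torque': array([  0.0001, -52.756 ,  -1.2669, -15.3426,  -0.0526,   0.0065,
         0.0002]), 'tool_pos': array([0.1707, 0.6006, 0.2489]), 'eef_rot': array([ 0.1379,  0.9904, -0.0009, -0.    ]), 'contact_force': array([ 0.2733, -0.5357, -0.3757]), 'moment': array([-0.0028,  0.0094,  0.0167]), 'finger_force': 0.0, 'opening': 1.0019061513016316}
top 50.63293094714123 [0.0351 0.     0.     0.     0.    ] [[-0.0223  0.988  -0.153   0.3764]
 [-0.9996 -0.0248 -0.0142 -0.0399]
 [-0.0179  0.1526  0.9881  1.4222]
 [ 0.      0.      0.      1.    ]]
side 49.53104768560367 [-0.0134  0.      0.      0.      0.    ] [[ 0.8473  0.3691 -0.3819  0.0666]
 [-0.5311  0.5952 -0.6031 -0.8081]
 [ 0.0047  0.7138  0.7003  0.9928]
 [ 0.      0.      0.      1.    ]]
wrist 63.863292608588566 [-0.0003  0.      0.      0.      0.    ] [[ 0.2734 -0.9188 -0.2847  0.0978]
 [ 0.9619  0.261   0.0815  0.6218]
 [-0.0006 -0.2961  0.9551  0.3841]
 [ 0.      0.      0.      1.    ]]
```

View pics/top0.png

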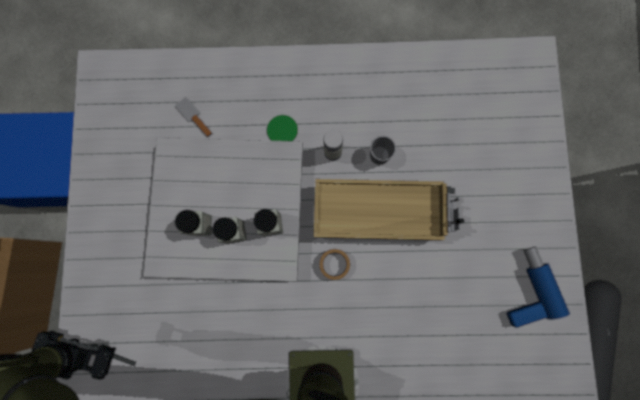

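View pics/side0.png

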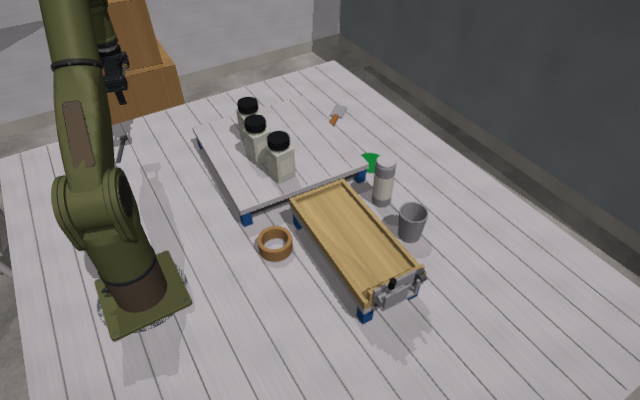

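```bash
python3 - <<'E'
from h import *
i=cv2.imread('pics/top0.png')
a=cv2.resize(i[195:255,160:300],None,fx=5.5,fy=5.5,interpolation=cv2.INTER_CUBIC)
b=cv2.resize(i[170:250,305:475],None,fx=4.5,fy=4.5,interpolation=cv2.INTER_CUBIC)
b=b[:int(600-a.shape[0])]
o=np.zeros((a.shape[0]+b.shape[0],800,3),np.uint8);o[:a.shape[0],:a.shape[1]]=a;o[a.shape[0]:,:b.shape[1]]=b
print(a.shape,b.shape)
cv2.imwrite('pics/c1.png',cv2.convertScaleAbs(o,alpha=1.3,beta=20))
i=cv2.imread('pics/side0.png')
a=cv2.resize(i[90:190,225:305],None,fx=5,fy=5,interpolation=cv2.INTER_CUBIC)
b=cv2.resize(i[255:325,350:430],None,fx=5,fy=5,interpolation=cv2.INTER_CUBIC)
o=np.zeros((500,800,3),np.uint8);o[:,:400]=a;o[:350,400:]=b
cv2.imwrite('pics/c2.png',cv2.convertScaleAbs(o,alpha=1.2,beta=20))
E
```

```text
(330, 770, 3) (270, 765, 3)
```

View pics/c1.png

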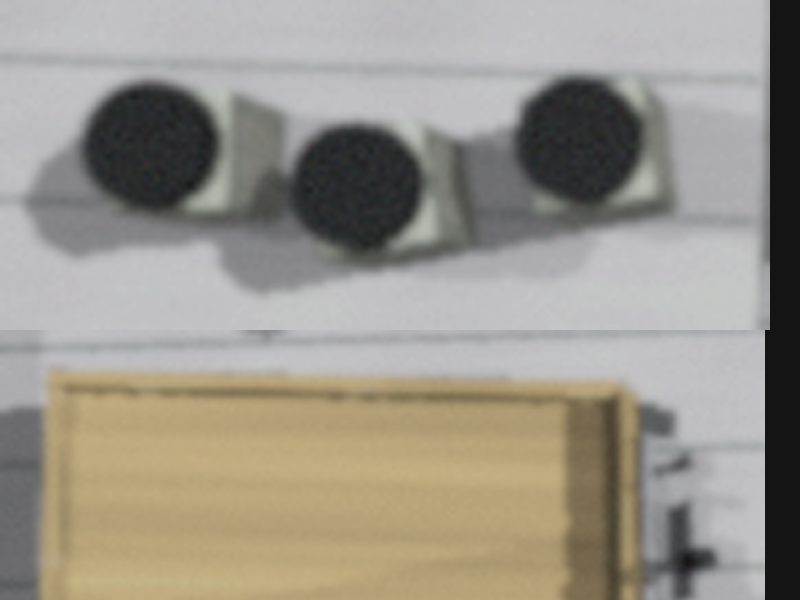

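View pics/c2.png

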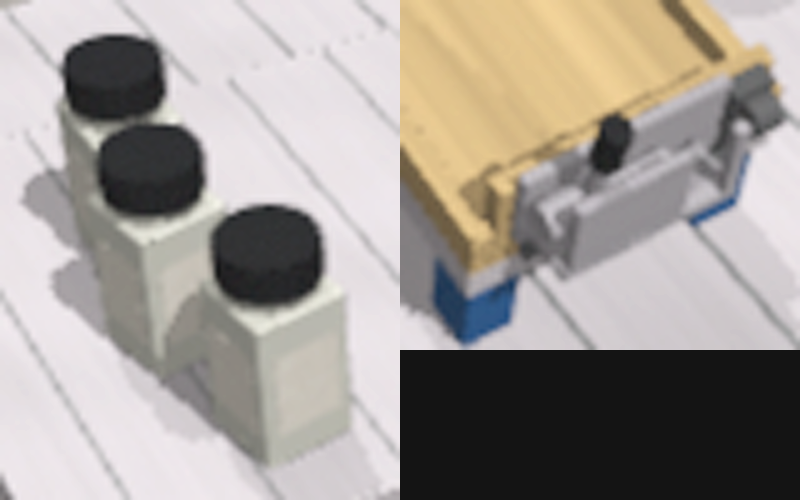

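```bash
cat >> h.py <<'E'
def capfit(s,g,ztop=0.228,h=0.036,r=0.033):
    """fit xy of a black upright cap by silhouette near pixel guess g"""
    from scipy.optimize import minimize
    im=s['img'].astype(float).max(2); t=np.linspace(0,2*np.pi,40,endpoint=False)
    u0,v0=int(g[0])-22,int(g[1])-22; crop=cv2.resize(im[v0:v0+45,u0:u0+45],None,fx=4,fy=4,interpolation=cv2.INTER_CUBIC)
    dark=(crop<75).astype(np.uint8)
    n,lab,st,c=cv2.connectedComponentsWithStats(dark); 
    k=lab[90,90]; dark=(lab==k)&(dark>0)
    def cost(p):
        P=np.concatenate([np.c_[p[0]+r*np.cos(t),p[1]+r*np.sin(t),np.full(40,z)] for z in(ztop,ztop-h)])
        uv=((w2px(s,P)-[u0,v0]+.5)*4-.5)
        m=np.zeros_like(crop,np.uint8); cv2.fillConvexPoly(m,cv2.convexHull(np.round(uv*16).astype(np.int32)),1,shift=4)
        return (m.astype(bool)^dark).sum()/dark.sum()
    p0=px2w(s,[g],ztop)[0,:2]
    b=minimize(cost,p0,method='Nelder-Mead',options=dict(initial_simplex=p0+np.array([[0,0],[.01,0],[0,.01]]),xatol=1e-4))
    return b.x,b.fun
E
python3 - <<'E'
from h import *
np.set_printoptions(precision=4,suppress=True)
s=ld('top0'); d=ld('side0')
for g in([187.5,221.5],[225.1,229],[265.6,220.5]): print('top',capfit(s,g))
for g in([247.5,106],[255,125],[278.5,142]): print('side',capfit(d,g))
# jar body edge directions, z=.192
f=lambda x,y:[x/5.5+160,y/5.5+195]
for a,b in(((230,88),(238,212)),((428,122),(440,252)),((647,80),(663,207))):
    P=px2w(s,[f(*a),f(*b)],.192); e=P[1]-P[0]; print(P[:,:2].ravel(),'len',np.hypot(*e[:2]),'yaw',np.degrees(np.arctan2(-e[1],-e[0])))
# side: jar base/top corners of near jar: top-edge front corner and right corner z .192
g=lambda x,y:[x/5+225,y/5+90]
print('C side',px2w(d,[g(262,322),g(345,290),g(212,285)],.192),px2w(d,[g(270,465),g(350,425)],.08))
print('B side',px2w(d,[g(145,243),g(228,205),g(90,200)],.192))
# step corners (top) z=.08
print('step',px2w(s,[[155,140],[302,140],[298,280],[143,277]],.08))
print('carrier',px2w(s,[[315.7,179.3],[315,236]],.108),px2w(s,[[445.4,182.2],[444,241]],[.14,.14]))
print('knob',px2w(s,[[305+700/4.5,170+230/4.5]],.184))
for n,u in(('can',[333,137]),('cup',[382,143]),('tape',[334,262])): print(n,px2w(s,[u],dict(can=.17,cup=.1,tape=.045)[n]))
E
```

```text
top (array([0.5019, 0.3721]), np.float64(0.259156378600823))
top (array([0.4787, 0.2653]), np.float64(0.3921015514809591))
top (array([0.5003, 0.1481]), np.float64(0.43667909842711206))
side (array([0.5048, 0.3691]), np.float64(0.5228291017708555))
side (array([0.4844, 0.2773]), np.float64(0.43990278391515686))
side (array([0.5056, 0.1576]), np.float64(0.1914543960558751))
[0.5356 0.3366 0.4693 0.3308] len 0.06651433576703406 yaw 4.960348947871032
[0.5147 0.2307 0.4456 0.2236] len 0.06948996487024645 yaw 5.795781774046134
[0.5343 0.1138 0.4664 0.1057] len 0.0684095716730184 yaw 6.819090088571524
C side [[0.4812 0.1162 0.192 ]
 [0.5377 0.1173 0.192 ]
 [0.4721 0.1636 0.192 ]] [[0.4775 0.1161 0.08  ]
 [0.5384 0.1228 0.08  ]]
B side [[0.456  0.223  0.192 ]
 [0.5173 0.2317 0.192 ]
 [0.4459 0.2822 0.192 ]]
step [[0.789  0.5292 0.08  ]
 [0.7767 0.0463 0.08  ]
 [0.3259 0.0653 0.08  ]
 [0.3471 0.5491 0.08  ]]
carrier [[0.6387 0.003  0.108 ]
 [0.4596 0.0087 0.108 ]] [[ 0.6128 -0.395   0.14  ]
 [ 0.4339 -0.379   0.14  ]]
knob [[ 0.4885 -0.4189  0.184 ]]
can [[ 0.7568 -0.0546  0.17  ]]
cup [[ 0.7536 -0.2124  0.1   ]]
tape [[ 0.3788 -0.0486  0.045 ]]
```

Call:
send_rows --motion '[{"z": -3}, {"z": -3}, {"z": -3}, {"z": -3}, {"z": -3}]'

```text
schema error: expected keys x, y, z, rx, ry, rz, jaw
```

```bash
cat > st.py <<'E'
from h import *
import json
np.set_printoptions(precision=4,suppress=True)
s=get_state(); print('t',round(s['clock'],2),'q',s['q'],'p',s['tool_pos'],'op',round(s['opening'],3),'ff',round(float(s['finger_force']),1),'F',s['contact_force'])
print(R.from_quat(s['eef_rot']).as_matrix().round(3).tolist())
open('log.jsonl','a').write(json.dumps({k:np.array(s[k]).tolist() for k in('q','tool_pos','eef_rot')})+'\n')
E
python3 st.py
```

```text
t 0.15 q [-1.2602  0.6898 -0.1945  1.5661  0.1573  0.9025 -0.2151] p [0.1707 0.6008 0.2491] op 1.002 ff 0.0 F [ 0.0195 -0.3185 -0.2764]
[[-0.962, 0.273, -0.0], [0.273, 0.962, -0.001], [-0.0, -0.001, -1.0]]
```

Call:
send_rows --motion '[{"ry": -0.15}, {"ry": -0.15}, {"ry": -0.15}, {"ry": -0.15}, {"ry": -0.15}]'

```text
schema error: expected keys x, y, z, rx, ry, rz, jaw
```

```bash
python3 st.py
```

```text
t 0.15 q [-1.2602  0.6898 -0.1945  1.5661  0.1573  0.9025 -0.2151] p [0.1707 0.6008 0.2491] op 1.002 ff 0.0 F [ 0.0195 -0.3185 -0.2764]
[[-0.962, 0.273, -0.0], [0.273, 0.962, -0.001], [-0.0, -0.001, -1.0]]
```

Call:
send_rows --motion '[{"rx": 0.15}, {"rx": 0.15}, {"rz": 0.15}, {"rz": 0.15}, {"x": 0}]'

```text
schema error: expected keys x, y, z, rx, ry, rz, jaw
```

```bash
python3 st.py
python3 - <<'E'
from h import *
s=ld('top0');d=ld('side0')
for th in(45,55,65):
    import h
    for n,x,gs in(('top',s,([187.5,221.5],[225.1,229],[265.6,220.5])),('side',d,([247.5,106],[255,125],[278.5,142]))):
        for g in gs:
            y=dict(x); y['img']=np.where(x['img'].max(2,keepdims=True)<th,0,255)*np.ones(3)
            print(th,n,*capfit(y,g))
E
```

```text
t 0.15 q [-1.2602  0.6898 -0.1945  1.5661  0.1573  0.9025 -0.2151] p [0.1707 0.6008 0.2491] op 1.002 ff 0.0 F [ 0.0195 -0.3185 -0.2764]
[[-0.962, 0.273, -0.0], [0.273, 0.962, -0.001], [-0.0, -0.001, -1.0]]
45 top [0.50345986 0.37099151] 0.28116343490304707
45 top [0.47972654 0.26785161] 0.23096952060039821
45 top [0.49990822 0.14576204] 0.23634868421052632
45 side [0.51044391 0.3882706 ] 0.35760667903525045
45 side [0.485532   0.27856197] 0.35041152263374487
45 side [0.50725577 0.16014905] 0.34781797836628126
55 top [0.502562   0.36950936] 0.2044830079537238
55 top [0.47915902 0.26784719] 0.22104018912529552
55 top [0.49883348 0.14720927] 0.1759117376647257
55 side [0.50405169 0.36634877] 0.6094912052886318
55 side [0.48611602 0.28065239] 0.5225359088657752
55 side [0.50687143 0.15953557] 0.31935072040853546
65 top [0.50179282 0.37000168] 0.2550872093023256
65 top [0.47777539 0.26513038] 0.25100378570609155
65 top [0.49951425 0.14737813] 0.17440169245008594
65 side [0.50422021 0.36665142] 0.5800683371298405
65 side [0.48601164 0.2806178 ] 0.48548213645596844
65 side [0.50451092 0.15826981] 0.27973879279915287
```

Call:
send_rows --motion '[{"x": 0, "y": 0, "z": -3, "rx": 0, "ry": 0, "rz": 0, "jaw": 8.8}, {"x": 0, "y": 0, "z": -3, "rx": 0, "ry": 0, "rz": 0, "jaw": 8.8}, {"x": 0, "y": 0, "z": -3, "rx": 0, "ry": 0, "rz": 0, "jaw": 8.8}, {"x": 0, "y": 0, "z": -3, "rx": 0, "ry": 0, "rz": 0, "jaw": 8.8}, {"x": 0, "y": 0, "z": -3, "rx": 0, "ry": 0, "rz": 0, "jaw": 8.8}]'

```text
clock: 0.65
tool_pos: [0.1707, 0.6008, 0.4007]
eef_rot: [0.138, 0.99, -0.0, -0.0]
contact_force: [-0.5, 0.7, -1.2]
opening: 1.003
finger_force: 0.0
```

```bash
python3 st.py
```

```text
t 0.65 q [-1.2567  0.559  -0.2066  1.3355  0.1145  1.2594 -0.1737] p [0.1707 0.6008 0.4007] op 1.003 ff 0.0 F [-0.4968  0.7275 -1.1795]
[[-0.962, 0.273, -0.0], [0.273, 0.962, -0.001], [-0.0, -0.001, -1.0]]
```

Call:
send_rows --motion '[{"x": 0, "y": 0, "z": 0, "rx": 0, "ry": -0.15, "rz": 0, "jaw": 8.8}, {"x": 0, "y": 0, "z": 0, "rx": 0, "ry": -0.15, "rz": 0, "jaw": 8.8}, {"x": 0, "y": 0, "z": 0, "rx": 0, "ry": -0.15, "rz": 0, "jaw": 8.8}, {"x": 0, "y": 0, "z": 0, "rx": 0, "ry": -0.15, "rz": 0, "jaw": 8.8}, {"x": 0, "y": 0, "z": 0, "rx": 0, "ry": -0.15, "rz": 0, "jaw": 8.8}]'

```text
clock: 1.15
tool_pos: [0.1699, 0.6017, 0.4004]
eef_rot: [0.128, 0.921, -0.05, 0.365]
contact_force: [0.4, -1.0, -1.0]
opening: 0.999
finger_force: 0.0
```

```bash
python3 st.py
```

```text
t 1.15 q [-1.727   0.6767  0.0569  1.3695  0.6597  1.4566 -0.5838] p [0.1699 0.6017 0.4004] op 0.999 ff 0.0 F [ 0.3776 -0.9782 -0.951 ]
[[-0.7, 0.272, 0.66], [0.199, 0.962, -0.185], [-0.685, 0.002, -0.728]]
```

Call:
send_rows --motion '[{"x": 0, "y": 0, "z": 0, "rx": 0.15, "ry": 0, "rz": 0, "jaw": 8.8}, {"x": 0, "y": 0, "z": 0, "rx": 0.15, "ry": 0, "rz": 0, "jaw": 8.8}, {"x": 3, "y": 0, "z": 3, "rx": 0, "ry": 0, "rz": 0.15, "jaw": 8.8}, {"x": 0, "y": 0, "z": 0, "rx": 0, "ry": 0, "rz": 0.15, "jaw": 8.8}, {"x": 0, "y": 0, "z": 0, "rx": 0, "ry": 0, "rz": 0, "jaw": 8.8}]'

```text
clock: 1.65
tool_pos: [0.1657, 0.593, 0.3568]
eef_rot: [0.314, 0.866, -0.136, 0.365]
contact_force: [-0.7, 0.6, 0.2]
opening: 0.997
finger_force: 0.0
```

```bash
python3 st.py
```

```text
t 1.65 q [-1.7048  0.8567  0.1494  1.1491  0.4679  1.6976 -0.7736] p [0.1657 0.593  0.3568] op 0.997 ff 0.0 F [-0.7213  0.6102  0.2016]
[[-0.538, 0.642, 0.546], [0.444, 0.766, -0.464], [-0.717, -0.007, -0.697]]
```

```bash
cat > kin.py <<'E'
import json,itertools,numpy as np
from scipy.spatial.transform import Rotation as R
from scipy.optimize import least_squares
Q=lambda a,x:R.from_euler(a,x)
def chain(q,S,o1,o7):
    r=[Q('z',S[0]*q[0]+o1)]
    for a,s,x in(('y',1,q[1]),('z',S[1],q[2]),('y',S[4],q[3]),('z',S[2],q[4]),('y',S[5],q[5]),('z',S[3],q[6])): r.append(r[-1]*Q(a,s*x))
    r[-1]=r[-1]*Q('z',o7); return r
def fk(q,S,o1,o7,L):  # L: h,a1,d3,a3,d5,a5,d7
    r=chain(q,S,o1,o7)
    p=np.array([0,0,L[0]])+r[0].apply([L[1],0,0])+r[2].apply([L[3],0,L[2]])+r[4].apply([L[5],0,L[4]])+r[6].apply([0,0,L[6]])+r[5].apply([0,0,0])
    return p,r[6]
if __name__=='__main__':
    D=[json.loads(l) for l in open('log.jsonl')]
    best=[]
    for S in itertools.product((1,-1),repeat=6):
        f=lambda v:np.concatenate([(R.from_quat(d['eef_rot']).inv()*chain(d['q'],S,*v)[6]).as_rotvec() for d in D])
        for o1 in(0,1.57,3.14):
            for o7 in(0,1.57,3.14,-1.57):
                b=least_squares(f,[o1,o7]); best.append((b.cost,S,b.x))
    best.sort(key=lambda b:b[0]); print(best[:3])
    _,S,o=best[0]
    g=lambda L:np.concatenate([fk(d['q'],S,*o,L)[0]-d['tool_pos'] for d in D])
    b=least_squares(g,[.3,0,.4,0,.4,0,.25]); print(b.x,np.abs(b.fun).max())
    h=lambda L:g([L[0],0,L[1],0,L[2],0,L[3]]); b=least_squares(h,[.3,.4,.4,.25]); print(b.x,np.abs(b.fun).max())
E
python3 kin.py
```

```text
[(np.float64(1.8234111929029603e-29), (-1, -1, -1, -1, 1, 1), array([-2.29455550e-15, -4.71238898e+00])), (np.float64(1.3828345774961691e-27), (-1, -1, -1, -1, 1, 1), array([-1.61025673e-14, -4.71238898e+00])), (np.float64(1.5073769158772026e-27), (-1, -1, -1, -1, 1, 1), array([6.28318531, 1.57079633]))]
[ 0.26550733  0.08700889  0.66903291 -0.10789845  0.30273637  0.05998121
  0.36213713] 0.024150016173672628
[0.23790151 0.72808149 0.23473274 0.39726883] 0.028509249757619454
```

Call:
send_rows --motion '[{"x": -3, "y": 0, "z": 0, "rx": 0, "ry": -0.15, "rz": 0, "jaw": 8.8}, {"x": -3, "y": 0, "z": 0, "rx": 0, "ry": -0.15, "rz": 0, "jaw": 8.8}, {"x": -3, "y": 0, "z": 0, "rx": 0, "ry": -0.15, "rz": 0, "jaw": 8.8}, {"x": 0, "y": 0, "z": 0, "rx": 0, "ry": 0, "rz": 0, "jaw": 8.8}, {"x": 0, "y": 0, "z": 0, "rx": 0, "ry": 0, "rz": 0, "jaw": 8.8}]'

```text
clock: 2.15
tool_pos: [0.206, 0.5605, 0.4304]
eef_rot: [0.276, 0.765, -0.201, 0.546]
contact_force: [0.2, -0.3, 1.1]
opening: 1.0
finger_force: 0.0
```

```bash
python3 st.py
```

```text
t 2.15 q [-1.7735  0.929   0.2722  1.1493  0.7146  1.9198 -0.6877] p [0.206  0.5605 0.4304] op 1.0 ff 0.0 F [ 0.1514 -0.3066  1.1302]
[[-0.251, 0.642, 0.725], [0.202, 0.767, -0.609], [-0.947, -0.006, -0.322]]
```

Call:
send_rows --motion '[{"x": 0, "y": 0, "z": 0, "rx": -0.15, "ry": 0, "rz": -0.15, "jaw": 8.8}, {"x": 0, "y": 0, "z": 0, "rx": -0.15, "ry": 0, "rz": -0.15, "jaw": 8.8}, {"x": 0, "y": 0, "z": 0, "rx": -0.15, "ry": 0, "rz": -0.15, "jaw": 8.8}, {"x": 0, "y": 0, "z": 0, "rx": -0.15, "ry": 0, "rz": -0.15, "jaw": 8.8}, {"x": 0, "y": 0, "z": 0, "rx": 0, "ry": 0, "rz": 0, "jaw": 8.8}]'

```text
clock: 2.65
tool_pos: [0.2056, 0.5587, 0.4322]
eef_rot: [-0.011, 0.831, -0.146, 0.537]
contact_force: [1.1, 0.5, 0.3]
opening: 0.998
finger_force: 0.0
```

```bash
python3 st.py
```

```text
t 2.65 q [-1.8301  0.7194  0.1227  1.5544  0.9466  1.5716 -0.4879] p [0.2056 0.5587 0.4322] op 0.998 ff 0.0 F [1.1364 0.4966 0.2902]
[[-0.422, 0.139, 0.896], [-0.175, 0.957, -0.231], [-0.889, -0.255, -0.38]]
```

Call:
send_rows --motion '[{"x": 0, "y": -4, "z": 0, "rx": 0, "ry": 0, "rz": 0, "jaw": 8.8}, {"x": 0, "y": -4, "z": 0, "rx": 0, "ry": 0, "rz": 0, "jaw": 8.8}, {"x": 0, "y": -4, "z": 0, "rx": 0, "ry": -0.1, "rz": 0, "jaw": 8.8}, {"x": 0, "y": 0, "z": 0, "rx": 0, "ry": 0, "rz": 0, "jaw": 8.8}, {"x": 0, "y": 0, "z": 0, "rx": 0, "ry": 0, "rz": 0, "jaw": 8.8}]'

```text
clock: 3.15
tool_pos: [0.189, 0.4458, 0.4615]
eef_rot: [-0.016, 0.802, -0.146, 0.579]
contact_force: [-1.1, 0.9, -0.3]
opening: 1.0
finger_force: 0.0
```

```bash
python3 st.py; python3 - <<'E'
from kin import *
D=[json.loads(l) for l in open('log.jsonl')]
S=(-1,-1,-1,-1,1,1)
A=[];b=[]
for d in D:
    r=chain(d['q'],S,0,np.pi/2)
    A.append(np.hstack([np.eye(3)[:,2:]]+[x.as_matrix() for x in r])); b.append(d['tool_pos'])
A=np.vstack(A);b=np.hstack(b)
x,res,rk,sv=np.linalg.lstsq(A,b,rcond=1e-6);np.set_printoptions(precision=4,suppress=True)
print(x,rk,sv,np.abs(A@x-b).max())
E
```

```text
t 3.15 q [-1.9404  0.5787  0.1283  1.8939  0.9683  1.5818 -0.6894] p [0.189  0.4458 0.4615] op 1.0 ff 0.0 F [-1.1271  0.8521 -0.2836]
[[-0.328, 0.143, 0.934], [-0.196, 0.957, -0.216], [-0.924, -0.254, -0.286]]
[ 0.1734 -0.     -0.0094  0.1734 -0.     -0.0094  0.2817  0.     -0.0135
  0.2817 -0.     -0.0135  0.1724 -0.     -0.0002  0.1724  0.     -0.0002
  0.1575  0.      0.      0.1575] 15 [8.2351 7.837  7.6841 2.0042 1.8735 0.92   0.744  0.6672 0.41   0.2468
 0.2201 0.1933 0.1636 0.0646 0.0409 0.     0.     0.     0.     0.
 0.     0.    ] 1.915134717478395e-15
```

```bash
cat > ik.py <<'E'
from kin import *
np.set_printoptions(precision=3,suppress=True)
S=(-1,-1,-1,-1,1,1)
V=np.array([0,-.0094,.1734,0,-.0135+.0041,.2817,0,-.0135,.2817,0,-.0135,.1724,0,-.0002,.1724,0,-.0002,.1575,0,0,.1575]).reshape(7,3)
D=[json.loads(l) for l in open('log.jsonl')]
A=np.vstack([np.hstack([np.eye(3)[:,2:]]+[x.as_matrix() for x in chain(d['q'],S,0,np.pi/2)]) for d in D])
X=np.linalg.lstsq(A,np.hstack([d['tool_pos'] for d in D]),rcond=1e-6)[0]
LO=np.array([-3.01,-.46,-1.47,.13,-1,.04,-2.66]);HI=np.array([3.01,2.08,1.51,2.56,4.14,2.09,2.66])
def FK(q):
    r=chain(q,S,0,np.pi/2); p=np.array([0,0,X[0]]); J=[p]
    for k,x in enumerate(r): p=p+x.apply(X[1+3*k:4+3*k]); J.append(p)
    return p,r[6],J
def IK(p,rot,q0):
    f=lambda q:np.r_[(FK(q)[0]-p)*5,(rot.inv()*FK(q)[1]).as_rotvec()*2,(q-q0)*.003]
    b=least_squares(f,np.clip(q0,LO+.02,HI-.02),bounds=(LO+.01,HI-.01)); e=FK(b.x)
    return b.x,np.linalg.norm(e[0]-p),(rot.inv()*e[1]).magnitude()
def rotm(z,up=None,x=None):
    z=np.array(z,float);z/=np.linalg.norm(z);x=np.array(x,float);x-=z*(x@z);x/=np.linalg.norm(x)
    return R.from_matrix(np.c_[x,np.cross(z,x),z])
E
python3 - <<'E'
from ik import *
print(X)
q=np.array(D[-1]['q'])
dn,up=[0,0,-1],[0,0,1]
for yaw in(0,5):
  z=[np.cos(np.radians(yaw)),np.sin(np.radians(yaw)),0]
  for nm,p in(('pre',(.39,.262,.16)),('B',(.485,.262,.16)),('Bplace',(.62,.25,.148)),('A',(.505,.368,.16)),('C',(.505,.143,.16)),('Cpre',(.41,.143,.16)),('car1',(.54,-.05,.18)),('car3',(.53,-.30,.18))):
    for s,x in(('dn',dn),('up',up)):
      qs=[IK(np.array(p),rotm(z,x=x),np.r_[q[:6],s7]) for s7 in(-2.,-.7,1,2.2)]
      b=min(qs,key=lambda t:t[1]+t[2]); print(yaw,nm,s,b[0],'err',round(b[1],4),round(b[2],4),[bool(t[1]+t[2]<.005) for t in qs])
E
```

```text
[ 0.173 -0.    -0.009  0.173 -0.    -0.009  0.282  0.    -0.013  0.282
 -0.    -0.013  0.172 -0.    -0.     0.172  0.    -0.     0.158  0.
  0.     0.158]
0 pre dn [-1.201  1.575 -0.372  2.55   1.47   2.08  -2.512] err 0.004 0.0078 [False, False, False, False]
0 pre up [-1.201  1.575 -0.372  2.55   1.47   2.08   0.629] err 0.004 0.0078 [False, False, False, False]
0 B dn [-1.231  1.506  0.131  2.483  1.899  1.746 -2.411] err 0.0 0.0 [True, True, True, True]
0 B up [-1.39   1.577  0.374  2.49   1.977  1.496  0.596] err 0.0 0.0 [False, True, True, True]
0 Bplace dn [-1.026  1.448  0.333  2.259  2.233  1.635 -2.208] err 0.0 0.0 [True, True, True, True]
0 Bplace up [-1.227  1.592  0.665  2.268  2.27   1.344  0.65 ] err 0.0 0.0 [False, True, True, True]
0 A dn [-1.346  1.37   0.213  2.219  1.902  1.504 -2.052] err 0.0 0.0 [True, True, True, True]
0 A up [-1.357  1.373  0.23   2.219  1.903  1.486  1.081] err 0.0 0.0 [False, True, True, True]
0 C dn [-0.918  1.667  0.09   2.55   1.931  2.08  -2.592] err 0.0277 0.0459 [False, False, False, False]
0 C up [-0.918  1.667  0.091  2.55   1.931  2
[... 1607 characters left out ...]
.242  2.55   1.997  2.08   0.421] err 0.0377 0.06 [False, False, False, False]
5 Cpre dn [-1.092  1.735 -0.137  2.55   1.614  2.08  -2.65 ] err 0.0734 0.1264 [False, False, False, False]
5 Cpre up [-1.129  1.887 -0.066  2.55   1.54   2.08   0.253] err 0.0641 0.1234 [False, False, False, False]
5 car1 dn [ 1.012  2.07  -1.341  2.55   3.6    1.416  0.288] err 0.0285 0.0394 [False, False, False, False]
5 car1 up [-0.589  2.07   0.994  2.55   2.271  2.08  -0.182] err 0.0575 0.0773 [False, False, False, False]
5 car3 dn [ 0.703  1.361  0.257  2.3    4.12   2.08  -1.313] err 0.0 0.0 [True, True, True, True]
5 car3 up [0.703 1.361 0.257 2.3   4.12  2.08  1.828] err 0.0 0.0 [False, True, True, True]
```

```bash
cat > feas.py <<'E'
from ik import *
q=np.array(D[-1]['q'])
def feas(P,zs,seeds=None):
  for nm,p in P:
    for zn,z in zs:
      for s,x in(('dn',[0,0,-1]),('up',[0,0,1])):
        qs=[IK(np.array(p),rotm(z,x=x),np.r_[q0,s7]) for s7 in(-1.5,0,1.5) for q0 in(q[:6],[-1.5,1,.3,1.8,1.5,1.5],[.3,.8,0,1.8,1.5,1.5])]
        ok=[t for t in qs if t[1]+t[2]<.004]
        b=min(ok or qs,key=lambda t:t[1]+t[2]+.3*np.max(np.maximum(LO+.15-t[0],0)+np.maximum(t[0]-HI+.15,0)))
        print(nm,zn,s,'OK' if ok else 'NO',b[0],'err',round(b[1],4),round(b[2],4),'elb',b[2+0] if 0 else FK(b[0])[2][4].round(2), sorted({round(float(t[0][6]),1) for t in ok}))
E
python3 - <<'E'
from feas import *
y5=np.radians(5)
mz=('-y',[np.sin(y5),-np.cos(y5),0])
feas([('Apre',(.50,.46,.16)),('A',(.502,.36,.16)),('B',(.479,.255,.16)),('C',(.5,.135,.16)),('pA',(.735,.11,.15)),('pB',(.62,.11,.15)),('car1',(.54,-.1,.18)),('car3',(.53,-.30,.18)),('lift',(.55,.25,.32))],[mz])
E
```

```text
Apre -y dn NO [-1.277  1.756  1.331  0.573 -0.093  2.08  -0.343] err 0.0342 0.0713 elb [0.31 0.63 0.22] []
Apre -y up NO [-1.264  1.683  1.006  0.59   0.147  2.08   2.65 ] err 0.0359 0.0751 elb [0.32 0.63 0.24] []
A -y dn OK [-1.215  1.604  0.763  0.804  0.321  1.98  -0.633] err 0.0 0.0 elb [0.35 0.59 0.25] [-0.8, -0.7, -0.6]
A -y up OK [-1.124  1.533  0.385  0.795  0.588  2.08   2.329] err 0.0 0.0 elb [0.38 0.58 0.27] [2.3]
B -y dn OK [-1.161  1.431  0.455  1.261  0.511  1.742 -0.955] err 0.0 0.0 elb [0.36 0.53 0.3 ] [-1.3, -1.2, -1.1, -1.0, -0.9, -0.7, -0.6]
B -y up OK [-1.     1.375  0.082  1.249  0.724  1.921  1.968] err 0.0 0.0 elb [0.39 0.5  0.31] [1.8, 1.9, 2.0]
C -y dn OK [-1.085  1.4    0.502  1.532  0.578  1.466 -1.038] err 0.0 0.0 elb [0.38 0.46 0.31] [-1.5, -1.3, -1.2, -1.1, -1.0, -0.6]
C -y up OK [-0.904  1.327  0.141  1.521  0.785  1.684  1.876] err 0.0 0.0 elb [0.42 0.42 0.32] [1.6, 1.7, 1.8, 1.9]
pA -y dn OK [-0.744  1.575  0.542  0.781  0.754  1.716 -0.659] err 0.0 0.0 elb [0.58 0.39 0.25] [-0.8, -0.7, -0.6]
pA -y up OK [-0.645  1.528  0.171  0.77   1.074  1.869  2.3
[... 294 characters left out ...]
ar1 -y dn OK [-0.662  1.293  0.313  1.848  1.062  1.313 -1.414] err 0.0 0.0 elb [0.48 0.26 0.34] [-1.6, -1.5, -1.4, -1.3, -1.2, -0.6, -0.4]
car1 -y up OK [-0.355  1.253 -0.204  1.831  1.244  1.774  1.568] err 0.0 0.0 elb [0.52 0.18 0.35] [1.5, 1.6, 1.7]
car3 -y dn OK [-0.382  1.334  0.433  2.004  1.444  1.13  -1.675] err 0.0 0.0 elb [0.51 0.09 0.34] [-1.7]
car3 -y up OK [-0.381  1.333  0.431  2.004  1.445  1.132  1.466] err 0.0 0.0 elb [0.51 0.09 0.34] [-2.6, 1.5]
lift -y dn OK [-1.078  1.239  0.493  1.181  0.692  1.857 -0.74 ] err 0.0 0.0 elb [0.4  0.5  0.43] [-0.9, -0.8, -0.7, -0.5]
lift -y up OK [-0.984  1.198  0.247  1.174  0.825  1.977  2.289] err 0.0 0.0 elb [0.42 0.49 0.44] [2.2, 2.3]
```

```bash
cat > go.py <<'E'
import sys
from ik import *
from plant import get_state
def plan(p,z,x,verbose=True,st=None):
    st=st or get_state(); r0=R.from_quat(st['eef_rot']); p0=st['tool_pos']; rt=rotm(z,x=x) if z is not None else r0
    rv=(r0.inv()*rt).as_rotvec()
    print('turn first rv',rv,'rows>=',np.abs(rv).max()/.15,' then shift(cm) in new tool',rt.inv().apply(np.array(p)-p0)*100,' (in old tool)',r0.inv().apply(np.array(p)-p0)*100)
if __name__=='__main__':
    a=[float(v) for v in sys.argv[1].split(',')]
    # args: p  yaw(deg of tool z, horizontal)  dn|up
    if len(sys.argv)>2:
        w=np.radians(float(sys.argv[2])); plan(a,[np.cos(w),np.sin(w),0],[0,0,-1 if sys.argv[3]=='dn' else 1])
    else: plan(a,None,None)
E
python3 - <<'E'
from feas import *
y5=np.radians(5)
mz=('-y',[np.sin(y5),-np.cos(y5),0])
feas([('Al',(.502,.36,.28)),('Al2',(.502,.33,.34)),('Bl',(.479,.26,.34)),('start',(.40,.40,.42)),('start2',(.45,.30,.42))],[mz,('45',[.707,-.707,0])])
E
python3 go.py .45,.30,.42 -85 dn; python3 go.py .45,.30,.42 -45 dn
```

```text
Al -y dn OK [-1.254  1.452  0.849  0.912  0.378  1.964 -0.504] err 0.0 0.0 elb [0.34 0.6  0.36] [-0.7, -0.5]
Al -y up OK [-1.159  1.367  0.469  0.903  0.62   2.08   2.445] err 0.0 0.0 elb [0.37 0.58 0.38] [2.4]
Al 45 dn OK [-1.294  1.128  0.188  1.62   1.113  1.591 -1.138] err 0.0 0.0 elb [0.23 0.53 0.44] [-1.3, -1.2, -1.1, -1.0, -0.8, -0.6]
Al 45 up OK [-1.286  1.126  0.171  1.619  1.12   1.604  1.998] err 0.0 0.0 elb [0.23 0.53 0.44] [1.9, 2.0]
Al2 -y dn OK [-1.273  1.349  0.868  1.051  0.433  1.891 -0.48 ] err 0.0 0.0 elb [0.33 0.58 0.42] [-0.7, -0.5]
Al2 -y up OK [-1.123  1.231  0.361  1.038  0.723  2.08   2.398] err 0.0 0.0 elb [0.37 0.55 0.44] [2.4]
Al2 45 dn OK [-1.33   1.023  0.281  1.722  1.114  1.526 -1.098] err 0.0 0.0 elb [0.22 0.5  0.49] [-1.2, -1.1, -1.0, -0.8, -0.6]
Al2 45 up OK [-1.321  1.021  0.265  1.722  1.12   1.538  2.038] err 0.0 0.0 elb [0.22 0.5  0.49] [1.9, 2.0]
Bl -y dn OK [-1.208  1.181  0.555  1.342  0.604  1.823 -0.778] err 0.0 0.0 elb [0.34 0.52 0.46] [-1.0, -0.9, -0.8, -0.5]
Bl -y up OK [-1.072  1.12   0.231  1.333  0.744  1.979  2.188] err 0.0 0.0 elb 
[... 793 characters left out ...]
err 0.0 0.0 elb [0.27 0.56 0.48] [-0.8, -0.7, -0.4]
start2 -y up OK [-1.172  1.047  0.329  1.262  0.735  2.08   2.338] err 0.0 0.0 elb [0.33 0.52 0.53] [2.3]
start2 45 dn OK [-1.407  0.852  0.289  1.863  1.094  1.574 -1.077] err 0.0 0.0 elb [0.17 0.46 0.57] [-1.2, -1.1, -1.0, -0.7]
start2 45 up OK [-1.397  0.85   0.271  1.863  1.098  1.586  2.059] err 0.0 0.0 elb [0.17 0.46 0.57] [1.9, 2.0, 2.1]
turn first rv [ 1.278 -0.083  0.413] rows>= 8.521877237619645  then shift(cm) in new tool [ 4.152 24.73  16.804]  (in old tool) [-1.878 -9.16  28.701]
turn first rv [ 0.59  -0.207  0.34 ] rows>= 3.933403082050971  then shift(cm) in new tool [ 4.152  8.143 28.769]  (in old tool) [-1.878 -9.16  28.701]
```

Call:
send_rows --motion '[{"x": -0.3, "y": -1.3, "z": 4, "rx": 0, "ry": 0, "rz": 0, "jaw": 8.8}, {"x": -0.3, "y": -1.3, "z": 4, "rx": 0, "ry": 0, "rz": 0, "jaw": 8.8}, {"x": -0.3, "y": -1.3, "z": 4, "rx": 0, "ry": 0, "rz": 0, "jaw": 8.8}, {"x": -0.3, "y": -1.3, "z": 4, "rx": 0, "ry": 0, "rz": 0, "jaw": 8.8}, {"x": -0.3, "y": -1.3, "z": 4, "rx": 0, "ry": 0, "rz": 0, "jaw": 8.8}]'

```text
clock: 3.65
tool_pos: [0.374, 0.3445, 0.4352]
eef_rot: [-0.015, 0.801, -0.145, 0.58]
contact_force: [0.2, 0.7, -0.1]
opening: 0.998
finger_force: 0.0
```

Call:
send_rows --motion '[{"x": -0.3, "y": -1.3, "z": 4, "rx": 0, "ry": 0, "rz": 0, "jaw": 8.8}, {"x": 0, "y": -1.3, "z": 4, "rx": 0, "ry": 0, "rz": 0, "jaw": 8.8}, {"x": 0, "y": 0, "z": 0, "rx": 0, "ry": 0, "rz": 0, "jaw": 8.8}, {"x": 0, "y": 0, "z": 0, "rx": 0.128, "ry": -0.008, "rz": 0.041, "jaw": 8.8}, {"x": 0, "y": 0, "z": 0, "rx": 0.128, "ry": -0.008, "rz": 0.041, "jaw": 8.8}]'

```text
clock: 4.15
tool_pos: [0.4443, 0.3029, 0.4219]
eef_rot: [0.092, 0.771, -0.224, 0.589]
contact_force: [0.2, 0.5, 1.6]
opening: 1.003
finger_force: 0.0
```

Call:
send_rows --motion '[{"x": 0, "y": 0, "z": 0, "rx": 0.128, "ry": -0.008, "rz": 0.041, "jaw": 8.8}, {"x": 0, "y": 0, "z": 0, "rx": 0.128, "ry": -0.008, "rz": 0.041, "jaw": 8.8}, {"x": 0, "y": 0, "z": 0, "rx": 0.128, "ry": -0.008, "rz": 0.041, "jaw": 8.8}, {"x": 0, "y": 0, "z": 0, "rx": 0.128, "ry": -0.008, "rz": 0.041, "jaw": 8.8}, {"x": 0, "y": 0, "z": 0, "rx": 0.128, "ry": -0.008, "rz": 0.041, "jaw": 8.8}]'

```text
clock: 4.65
tool_pos: [0.444, 0.3048, 0.4203]
eef_rot: [0.344, 0.637, -0.395, 0.565]
contact_force: [0.1, 0.4, -0.2]
opening: 0.997
finger_force: 0.0
```

Call:
send_rows --motion '[{"x": 0, "y": 0, "z": 0, "rx": 0.128, "ry": -0.008, "rz": 0.041, "jaw": 8.8}, {"x": 0, "y": 0, "z": 0, "rx": 0.128, "ry": -0.008, "rz": 0.041, "jaw": 8.8}, {"x": 0, "y": 0, "z": 0, "rx": 0.128, "ry": -0.008, "rz": 0.041, "jaw": 8.8}, {"x": 0, "y": 0, "z": 0, "rx": 0, "ry": 0, "rz": 0, "jaw": 8.8}, {"x": 0, "y": 0, "z": 0, "rx": 0, "ry": 0, "rz": 0, "jaw": 8.8}]'

```text
clock: 5.15
tool_pos: [0.4445, 0.3026, 0.4207]
eef_rot: [0.476, 0.522, -0.478, 0.521]
contact_force: [-0.2, -0.3, -0.2]
opening: 0.999
finger_force: 0.0
```

```bash
python3 st.py; python3 go.py .502,.362,.30 -85 dn
```

```text
t 5.15 q [-1.2716  1.0877  0.5576  1.2738  0.6411  1.9792 -0.6851] p [0.4445 0.3026 0.4207] op 0.999 ff 0.0 F [-0.1782 -0.3147 -0.2375]
[[-0.003, 0.996, 0.089], [-0.0, 0.089, -0.996], [-1.0, -0.003, 0.0]]
turn first rv [0.002 0.    0.003] rows>= 0.017009233225730044  then shift(cm) in new tool [12.066  6.243 -5.42 ]  (in old tool) [12.049  6.284 -5.41 ]
```

Call:
send_rows --motion '[{"x": 0, "y": 2, "z": -1.8, "rx": 0, "ry": 0, "rz": 0, "jaw": 8.8}, {"x": 3, "y": 2, "z": -1.8, "rx": 0, "ry": 0, "rz": 0, "jaw": 8.8}, {"x": 3, "y": 2.2, "z": -1.8, "rx": 0, "ry": 0, "rz": 0, "jaw": 8.8}, {"x": 3, "y": 0, "z": 0, "rx": 0, "ry": 0, "rz": 0, "jaw": 8.8}, {"x": 3, "y": 0, "z": 0, "rx": 0, "ry": 0, "rz": 0, "jaw": 8.8}]'

```text
clock: 5.65
tool_pos: [0.5, 0.3623, 0.2997]
eef_rot: [0.476, 0.523, -0.477, 0.521]
contact_force: [0.4, -0.1, 0.4]
opening: 1.002
finger_force: 0.0
```

Call:
send_rows --motion '[{"x": 1.5, "y": 0, "z": 0, "rx": 0, "ry": 0, "rz": 0, "jaw": 8.8}, {"x": 1.5, "y": 0, "z": 0, "rx": 0, "ry": 0, "rz": 0, "jaw": 8.8}, {"x": 1, "y": 0, "z": 0, "rx": 0, "ry": 0, "rz": 0, "jaw": 8.8}, {"x": 0, "y": 0, "z": 0, "rx": 0, "ry": 0, "rz": 0, "jaw": 8.8}, {"x": 0, "y": 0, "z": 0, "rx": 0, "ry": 0, "rz": 0, "jaw": 8.8}]'

```text
clock: 6.15
tool_pos: [0.5006, 0.3608, 0.2624]
eef_rot: [0.477, 0.521, -0.478, 0.522]
contact_force: [0.9, 0.2, 0.3]
opening: 0.996
finger_force: 0.0
```

```bash
python3 st.py; python3 - <<'E'
from h import *
s=snap('side','s1'); t=snap('top','t1')
a=cv2.resize(s['img'][60:200,200:340,::-1],(560,560)); cv2.imwrite('pics/v1.png',a)
st=get_state();p=st['tool_pos'];print(w2px(s,[p]),w2px(t,[p]))
E
python3 go.py .502,.360,.165 -85 dn
```

```text
t 6.15 q [-1.1993  1.4188  0.6115  0.8984  0.5143  2.0272 -0.6417] p [0.5006 0.3608 0.2624] op 0.996 ff 0.0 F [0.8522 0.1986 0.3442]
[[-0.001, 0.996, 0.087], [-0.002, 0.087, -0.996], [-1.0, -0.001, 0.002]]
[[245.74851469  94.18476046]] [[184.9633614  220.67099648]]
turn first rv [-0.     0.001  0.001] rows>= 0.0073588955742279845  then shift(cm) in new tool [9.768 0.12  0.086]  (in old tool) [9.768 0.128 0.075]
```

View pics/v1.png

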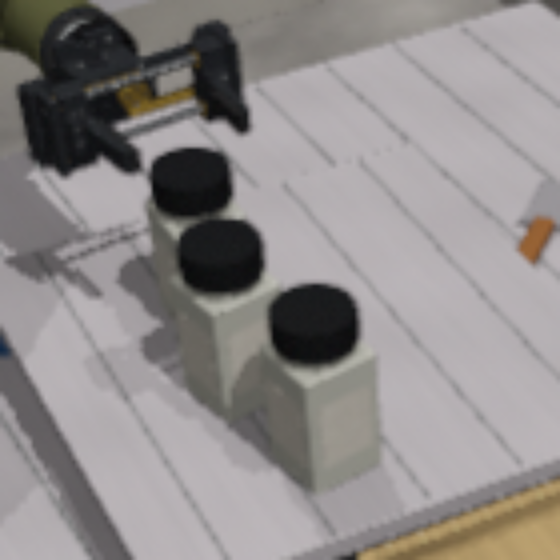

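Call:
send_rows --motion '[{"x": 2, "y": 0, "z": 0, "rx": 0, "ry": 0, "rz": 0, "jaw": 8.8}, {"x": 2, "y": 0, "z": 0, "rx": 0, "ry": 0, "rz": 0, "jaw": 8.8}, {"x": 2, "y": 0.1, "z": 0, "rx": 0, "ry": 0, "rz": 0, "jaw": 8.8}, {"x": 2, "y": 0, "z": 0, "rx": 0, "ry": 0, "rz": 0, "jaw": 8.8}, {"x": 1.7, "y": 0, "z": 0, "rx": 0, "ry": 0, "rz": 0, "jaw": 8.8}]'

```text
clock: 6.75
tool_pos: [0.501, 0.3599, 0.1616]
eef_rot: [0.476, 0.521, -0.48, 0.521]
contact_force: [-0.4, -0.8, -0.2]
opening: 0.994
finger_force: 0.0
```

Call:
send_rows --motion '[{"x": 0, "y": 0, "z": 0, "rx": 0, "ry": 0, "rz": 0, "jaw": 8.8}, {"x": 0, "y": 0, "z": 0, "rx": 0, "ry": 0, "rz": 0, "jaw": 5.5}, {"x": 0, "y": 0, "z": 0, "rx": 0, "ry": 0, "rz": 0, "jaw": 5.5}, {"x": 0, "y": 0, "z": 0, "rx": 0, "ry": 0, "rz": 0, "jaw": 5.5}, {"x": 0, "y": 0, "z": 0, "rx": 0, "ry": 0, "rz": 0, "jaw": 5.5}]' --grip_force 40

```text
clock: 7.25
tool_pos: [0.5015, 0.3608, 0.1656]
eef_rot: [0.477, 0.521, -0.478, 0.522]
contact_force: [0.1, 1.3, 1.4]
opening: 0.744
finger_force: 40.0
```

```bash
python3 st.py
```

```text
t 7.25 q [-1.1776  1.5586  0.5883  0.8049  0.4502  2.0229 -0.7155] p [0.5015 0.3608 0.1656] op 0.744 ff 40.0 F [0.0784 1.319  1.4357]
[[-0.0, 0.996, 0.087], [-0.001, 0.087, -0.996], [-1.0, -0.001, 0.001]]
```

Call:
send_rows --motion '[{"x": -1.5, "y": 0, "z": 0, "rx": 0, "ry": 0, "rz": 0, "jaw": 5.5}, {"x": -4, "y": 0, "z": 0, "rx": 0, "ry": 0, "rz": 0, "jaw": 5.5}, {"x": -4.5, "y": 0, "z": 0, "rx": 0, "ry": 0, "rz": 0, "jaw": 5.5}, {"x": -4.5, "y": 0, "z": 1, "rx": 0, "ry": 0, "rz": 0, "jaw": 5.5}, {"x": -4.5, "y": 0, "z": 1, "rx": 0, "ry": 0, "rz": 0, "jaw": 5.5}]'

```text
clock: 7.75
tool_pos: [0.5031, 0.3407, 0.3566]
eef_rot: [0.477, 0.522, -0.479, 0.521]
contact_force: [0.6, 0.4, -1.3]
opening: 0.746
finger_force: 40.0
```

Call:
send_rows --motion '[{"x": -1, "y": 0, "z": 3, "rx": -0.14, "ry": 0, "rz": 0, "jaw": 5.5}, {"x": 0, "y": 0, "z": 3, "rx": -0.14, "ry": 0, "rz": 0, "jaw": 5.5}, {"x": 0, "y": 0, "z": 3, "rx": -0.14, "ry": 0, "rz": 0, "jaw": 5.5}, {"x": 0, "y": 0, "z": 3, "rx": -0.14, "ry": 0, "rz": 0, "jaw": 5.5}, {"x": 0, "y": 0, "z": 0, "rx": -0.14, "ry": 0, "rz": 0, "jaw": 5.5}]'

```text
clock: 8.25
tool_pos: [0.5366, 0.2258, 0.3656]
eef_rot: [0.274, 0.652, -0.276, 0.651]
contact_force: [0.7, 0.6, -1.1]
opening: 0.743
finger_force: 40.0
```

```bash
python3 st.py
```

```text
t 8.25 q [-1.4231  1.0526  0.7017  1.9451  1.1227  1.095  -1.1119] p [0.5366 0.2258 0.3656] op 0.743 ff 40.0 F [ 0.6601  0.6452 -1.1488]
[[-0.003, 0.716, 0.698], [-0.002, 0.698, -0.716], [-1.0, -0.003, -0.001]]
```

Call:
send_rows --motion '[{"x": 0, "y": 0, "z": 0, "rx": 0, "ry": 0, "rz": -0.15, "jaw": 5.5}, {"x": 0, "y": 0, "z": 0, "rx": 0, "ry": 0, "rz": -0.15, "jaw": 5.5}, {"x": 0, "y": 0, "z": 0, "rx": 0, "ry": 0, "rz": -0.15, "jaw": 5.5}, {"x": 0, "y": 0, "z": 0, "rx": 0, "ry": 0, "rz": -0.15, "jaw": 5.5}, {"x": 0, "y": 0, "z": 0, "rx": 0, "ry": 0, "rz": -0.15, "jaw": 5.5}]'

```text
clock: 8.75
tool_pos: [0.537, 0.2303, 0.3644]
eef_rot: [0.013, 0.707, -0.496, 0.504]
contact_force: [-0.7, 0.4, -3.2]
opening: 0.748
finger_force: 40.0
```

Call:
send_rows --motion '[{"x": 0, "y": 0, "z": 0, "rx": 0, "ry": 0, "rz": -0.15, "jaw": 5.5}, {"x": 0, "y": 0, "z": 0, "rx": 0, "ry": 0, "rz": -0.15, "jaw": 5.5}, {"x": 0, "y": 0, "z": 0, "rx": 0, "ry": 0, "rz": -0.15, "jaw": 5.5}, {"x": 0, "y": 0, "z": 0, "rx": 0, "ry": 0, "rz": -0.15, "jaw": 5.5}, {"x": 0, "y": 0, "z": 0, "rx": 0, "ry": 0, "rz": -0.15, "jaw": 5.5}]'

```text
clock: 9.25
tool_pos: [0.537, 0.2302, 0.3645]
eef_rot: [-0.247, 0.663, -0.646, 0.287]
contact_force: [-1.0, 0.9, -2.5]
opening: 0.75
finger_force: 40.0
```

```bash
python3 st.py
```

```text
t 9.25 q [-1.3208  0.9847  0.4881  1.9295  1.1922  1.2765  0.3333] p [0.537  0.2302 0.3645] op 0.75 ff 40.0 F [-0.9549  0.8706 -2.5048]
[[-0.713, 0.044, 0.699], [-0.698, 0.044, -0.715], [-0.063, -0.998, -0.001]]
```

Call:
send_rows --motion '[{"x": 0, "y": 0, "z": 0, "rx": 0, "ry": 0, "rz": -0.15, "jaw": 5.5}, {"x": 0, "y": 0, "z": 0, "rx": 0, "ry": 0, "rz": -0.15, "jaw": 5.5}, {"x": 0, "y": 0, "z": 0, "rx": 0, "ry": 0, "rz": -0.15, "jaw": 5.5}, {"x": 0, "y": 0, "z": 0, "rx": 0, "ry": 0, "rz": -0.15, "jaw": 5.5}, {"x": 0, "y": 0, "z": 0, "rx": 0, "ry": 0, "rz": -0.15, "jaw": 5.5}]'

```text
clock: 9.75
tool_pos: [0.5371, 0.2302, 0.3645]
eef_rot: [0.472, -0.527, 0.706, -0.031]
contact_force: [-1.0, 0.2, -2.6]
opening: 0.747
finger_force: 40.0
```

Call:
send_rows --motion '[{"x": 0, "y": 0, "z": 0, "rx": 0, "ry": 0, "rz": -0.15, "jaw": 5.5}, {"x": 0, "y": 0, "z": 0, "rx": 0, "ry": 0, "rz": -0.15, "jaw": 5.5}, {"x": 0, "y": 0, "z": 0, "rx": 0, "ry": 0, "rz": -0.15, "jaw": 5.5}, {"x": 0, "y": 0, "z": 0, "rx": 0, "ry": 0, "rz": -0.15, "jaw": 5.5}, {"x": 0, "y": 0, "z": 0, "rx": 0, "ry": 0, "rz": -0.15, "jaw": 5.5}]'

```text
clock: 10.25
tool_pos: [0.5371, 0.2302, 0.3646]
eef_rot: [0.632, -0.317, 0.669, 0.23]
contact_force: [-0.3, -0.6, -3.2]
opening: 0.749
finger_force: 40.0
```

Call:
send_rows --motion '[{"x": 0, "y": 0, "z": 0, "rx": 0, "ry": 0, "rz": -0.134, "jaw": 5.5}, {"x": 0, "y": 0, "z": 0, "rx": 0, "ry": 0, "rz": 0, "jaw": 5.5}, {"x": 0, "y": 0, "z": 0, "rx": 0, "ry": 0, "rz": 0, "jaw": 5.5}, {"x": 0, "y": 0, "z": 0, "rx": 0, "ry": 0, "rz": 0, "jaw": 5.5}, {"x": 0, "y": 0, "z": 0, "rx": 0, "ry": 0, "rz": 0, "jaw": 5.5}]'

```text
clock: 10.75
tool_pos: [0.5371, 0.2302, 0.3642]
eef_rot: [0.65, -0.276, 0.653, 0.272]
contact_force: [0.5, 0.3, -2.1]
opening: 0.747
finger_force: 40.0
```

```bash
python3 st.py; python3 go.py .735,.11,.30 -85 up
```

```text
t 10.75 q [-1.2253  0.9461  0.3121  1.9239  1.2413  1.4177  1.9193] p [0.5371 0.2302 0.3642] op 0.747 ff 40.0 F [ 0.5374  0.274  -2.142 ]
[[-0.005, -0.715, 0.699], [-0.003, -0.699, -0.715], [1.0, -0.006, 0.001]]
turn first rv [-0.687  0.001 -0.006] rows>= 4.579348043943268  then shift(cm) in new tool [ -6.421 -18.668  13.697]  (in old tool) [-6.49  -5.708 22.419]
```

Call:
send_rows --motion '[{"x": 0, "y": 0, "z": 0, "rx": -0.137, "ry": 0, "rz": 0, "jaw": 5.5}, {"x": 0, "y": 0, "z": 0, "rx": -0.137, "ry": 0, "rz": 0, "jaw": 5.5}, {"x": 0, "y": 0, "z": 0, "rx": -0.137, "ry": 0, "rz": 0, "jaw": 5.5}, {"x": 0, "y": 0, "z": 0, "rx": -0.137, "ry": 0, "rz": 0, "jaw": 5.5}, {"x": 0, "y": 0, "z": 0, "rx": -0.139, "ry": 0, "rz": 0, "jaw": 5.5}]'

```text
clock: 11.25
tool_pos: [0.5366, 0.2311, 0.3637]
eef_rot: [0.52, -0.481, 0.521, 0.477]
contact_force: [0.4, 0.1, -1.8]
opening: 0.747
finger_force: 40.0
```

Call:
send_rows --motion '[{"x": 0, "y": -3.8, "z": 2.8, "rx": 0, "ry": 0, "rz": 0, "jaw": 5.5}, {"x": 0, "y": -3.8, "z": 2.8, "rx": 0, "ry": 0, "rz": 0, "jaw": 5.5}, {"x": 0, "y": -3.8, "z": 2.8, "rx": 0, "ry": 0, "rz": 0, "jaw": 5.5}, {"x": 0, "y": -3.8, "z": 2.8, "rx": 0, "ry": 0, "rz": 0, "jaw": 5.5}, {"x": -2, "y": -3.5, "z": 2.5, "rx": 0, "ry": 0, "rz": 0, "jaw": 5.5}]'

```text
clock: 11.75
tool_pos: [0.7371, 0.1083, 0.3481]
eef_rot: [0.519, -0.481, 0.523, 0.475]
contact_force: [0.1, 0.4, -2.4]
opening: 0.747
finger_force: 40.0
```

Call:
send_rows --motion '[{"x": -4, "y": 0, "z": 0, "rx": 0, "ry": 0, "rz": 0, "jaw": 5.5}, {"x": -4, "y": 0, "z": 0, "rx": 0, "ry": 0, "rz": 0, "jaw": 5.5}, {"x": -4, "y": 0, "z": 0, "rx": 0, "ry": 0, "rz": 0, "jaw": 5.5}, {"x": -3, "y": 0, "z": 0, "rx": 0, "ry": 0, "rz": 0, "jaw": 5.5}, {"x": 0, "y": 0, "z": 0, "rx": 0, "ry": 0, "rz": 0, "jaw": 5.5}]'

```text
clock: 12.25
tool_pos: [0.7337, 0.1091, 0.1878]
eef_rot: [0.522, -0.477, 0.519, 0.48]
contact_force: [-0.4, -0.9, -3.4]
opening: 0.75
finger_force: 40.0
```

```bash
python3 st.py; python3 go.py .735,.11,.144 -85 up; python3 - <<'E'
from h import *
s=snap('side','s2'); t=snap('top','t2')
a=cv2.resize(s['img'][60:200,200:400,::-1],(800,560)); cv2.imwrite('pics/v2.png',a)
E
```

```text
t 12.25 q [-0.7123  1.4895  0.3962  0.831   0.8945  1.7682  2.4567] p [0.7337 0.1091 0.1878] op 0.75 ff 40.0 F [-0.4304 -0.8879 -3.4374]
[[0.006, -0.996, 0.084], [-0.0, -0.084, -0.996], [1.0, 0.006, -0.001]]
turn first rv [0.003 0.001 0.006] rows>= 0.036947501651419634  then shift(cm) in new tool [-4.377 -0.137 -0.081]  (in old tool) [-4.376 -0.161 -0.078]
```

View pics/v2.png

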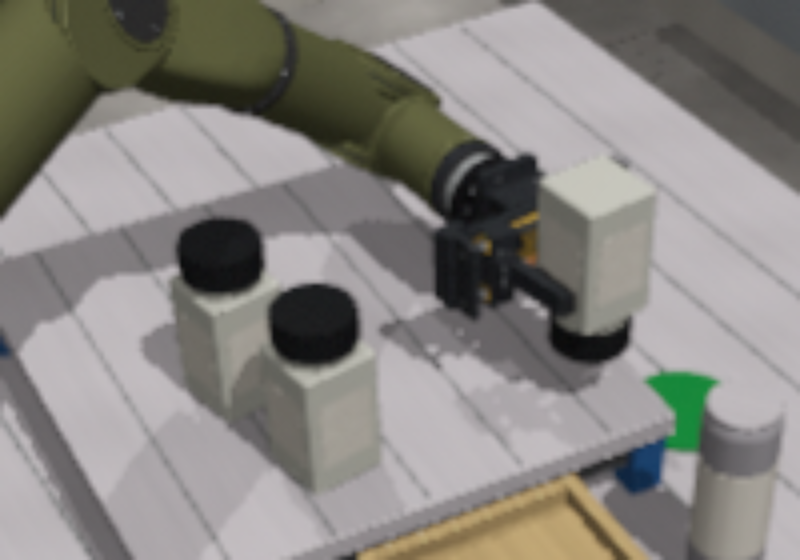

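Call:
send_rows --motion '[{"x": -2, "y": 0.3, "z": 0, "rx": 0, "ry": 0, "rz": 0, "jaw": 5.5}, {"x": -1.5, "y": 0.3, "z": 0, "rx": 0, "ry": 0, "rz": 0, "jaw": 5.5}, {"x": -0.5, "y": 0, "z": 0, "rx": 0, "ry": 0, "rz": 0, "jaw": 5.5}, {"x": 0, "y": 0, "z": 0, "rx": 0, "ry": 0, "rz": 0, "jaw": 5.5}, {"x": 0, "y": 0, "z": 0, "rx": 0, "ry": 0, "rz": 0, "jaw": 5.5}]'

```text
clock: 12.85
tool_pos: [0.7305, 0.1098, 0.1553]
eef_rot: [0.52, -0.48, 0.522, 0.476]
contact_force: [0.1, -0.1, -2.5]
opening: 0.74
finger_force: 40.0
```

Call:
send_rows --motion '[{"x": -0.2, "y": 0, "z": 0, "rx": 0, "ry": 0, "rz": 0, "jaw": 5.5}, {"x": 0, "y": 0, "z": 0, "rx": 0, "ry": 0, "rz": 0, "jaw": 5.5}, {"x": -0.1, "y": 0, "z": 0, "rx": 0, "ry": 0, "rz": 0, "jaw": 5.5}, {"x": 0, "y": 0, "z": 0, "rx": 0, "ry": 0, "rz": 0, "jaw": 5.5}, {"x": 0, "y": 0, "z": 0, "rx": 0, "ry": 0, "rz": 0, "jaw": 5.5}]'

```text
clock: 13.35
tool_pos: [0.7303, 0.1097, 0.1518]
eef_rot: [0.521, -0.48, 0.522, 0.476]
contact_force: [0.3, 0.1, -2.3]
opening: 0.746
finger_force: 40.0
```

Call:
send_rows --motion '[{"x": -0.1, "y": 0, "z": 0, "rx": 0, "ry": 0, "rz": 0, "jaw": 5.5}, {"x": 0, "y": 0, "z": 0, "rx": 0, "ry": 0, "rz": 0, "jaw": 5.5}, {"x": 0, "y": 0, "z": 0, "rx": 0, "ry": 0, "rz": 0, "jaw": 5.5}, {"x": 0, "y": 0, "z": 0, "rx": 0, "ry": 0, "rz": 0, "jaw": 5.5}, {"x": 0, "y": 0, "z": 0, "rx": 0, "ry": 0, "rz": 0, "jaw": 5.5}]'

```text
clock: 13.85
tool_pos: [0.7303, 0.1097, 0.1508]
eef_rot: [0.521, -0.479, 0.522, 0.476]
contact_force: [0.4, 0.2, -3.1]
opening: 0.745
finger_force: 40.0
```

```bash
python3 st.py
```

```text
t 13.85 q [-0.7111  1.5416  0.3889  0.8032  0.881   1.7667  2.4184] p [0.7303 0.1097 0.1508] op 0.745 ff 40.0 F [ 0.3989  0.2082 -3.0767]
[[-0.005, -0.996, 0.087], [-0.002, -0.087, -0.996], [1.0, -0.005, -0.002]]
```

Call:
send_rows --motion '[{"x": -0.2, "y": 0, "z": 0, "rx": 0, "ry": 0, "rz": 0, "jaw": 5.5}, {"x": -0.2, "y": 0, "z": 0, "rx": 0, "ry": 0, "rz": 0, "jaw": 5.5}, {"x": 0, "y": 0, "z": 0, "rx": 0, "ry": 0, "rz": 0, "jaw": 5.5}, {"x": 0, "y": 0, "z": 0, "rx": 0, "ry": 0, "rz": 0, "jaw": 5.5}, {"x": 0, "y": 0, "z": 0, "rx": 0, "ry": 0, "rz": 0, "jaw": 5.5}]'

```text
clock: 14.35
tool_pos: [0.7304, 0.1098, 0.1468]
eef_rot: [0.521, -0.479, 0.522, 0.476]
contact_force: [0.9, 0.1, -2.6]
opening: 0.746
finger_force: 40.0
```

Call:
send_rows --motion '[{"x": -0.2, "y": 0, "z": 0, "rx": 0, "ry": 0, "rz": 0, "jaw": 5.5}, {"x": 0, "y": 0, "z": 0, "rx": 0, "ry": 0, "rz": 0, "jaw": 5.5}, {"x": 0, "y": 0, "z": 0, "rx": 0, "ry": 0, "rz": 0, "jaw": 5.5}, {"x": 0, "y": 0, "z": 0, "rx": 0, "ry": 0, "rz": 0, "jaw": 5.5}, {"x": 0, "y": 0, "z": 0, "rx": 0, "ry": 0, "rz": 0, "jaw": 5.5}]'

```text
clock: 14.85
tool_pos: [0.7304, 0.1097, 0.1448]
eef_rot: [0.521, -0.48, 0.522, 0.476]
contact_force: [0.2, 0.4, -2.5]
opening: 0.748
finger_force: 40.0
```

Call:
send_rows --motion '[{"x": -0.1, "y": 0, "z": 0, "rx": 0, "ry": 0, "rz": 0, "jaw": 5.5}, {"x": -0.1, "y": 0, "z": 0, "rx": 0, "ry": 0, "rz": 0, "jaw": 5.5}, {"x": -0.1, "y": 0, "z": 0, "rx": 0, "ry": 0, "rz": 0, "jaw": 5.5}, {"x": 0, "y": 0, "z": 0, "rx": 0, "ry": 0, "rz": 0, "jaw": 5.5}, {"x": 0, "y": 0, "z": 0, "rx": 0, "ry": 0, "rz": 0, "jaw": 5.5}]'

```text
clock: 15.35
tool_pos: [0.7304, 0.1098, 0.143]
eef_rot: [0.52, -0.479, 0.523, 0.476]
contact_force: [-1.2, 1.1, 2.2]
opening: 0.747
finger_force: 40.0
```

Call:
send_rows --motion '[{"x": 0, "y": 0, "z": 0, "rx": 0, "ry": 0, "rz": 0, "jaw": 6.8}, {"x": 0, "y": 0, "z": 0, "rx": 0, "ry": 0, "rz": 0, "jaw": 7.4}, {"x": 0, "y": 0, "z": 0, "rx": 0, "ry": 0, "rz": 0, "jaw": 8.2}, {"x": 0, "y": 0, "z": 0, "rx": 0, "ry": 0, "rz": 0, "jaw": 8.2}, {"x": 0, "y": 0, "z": 0, "rx": 0, "ry": 0, "rz": 0, "jaw": 8.2}]'

```text
clock: 15.85
tool_pos: [0.7304, 0.1097, 0.1416]
eef_rot: [0.521, -0.479, 0.522, 0.476]
contact_force: [-0.4, 0.3, 0.6]
opening: 0.933
finger_force: 0.0
```

```bash
python3 st.py;  python3 - <<'E'
from h import *
s=snap('side','s3'); t=snap('top','t3')
a=cv2.resize(s['img'][60:200,200:400,::-1],(800,560)); cv2.imwrite('pics/v3.png',a)
E
```

```text
t 15.85 q [-0.7092  1.5565  0.3874  0.7897  0.8786  1.7687  2.4153] p [0.7304 0.1097 0.1416] op 0.933 ff 0.0 F [-0.4078  0.2644  0.6081]
[[-0.004, -0.996, 0.087], [-0.002, -0.087, -0.996], [1.0, -0.005, -0.002]]
```

View pics/v3.png

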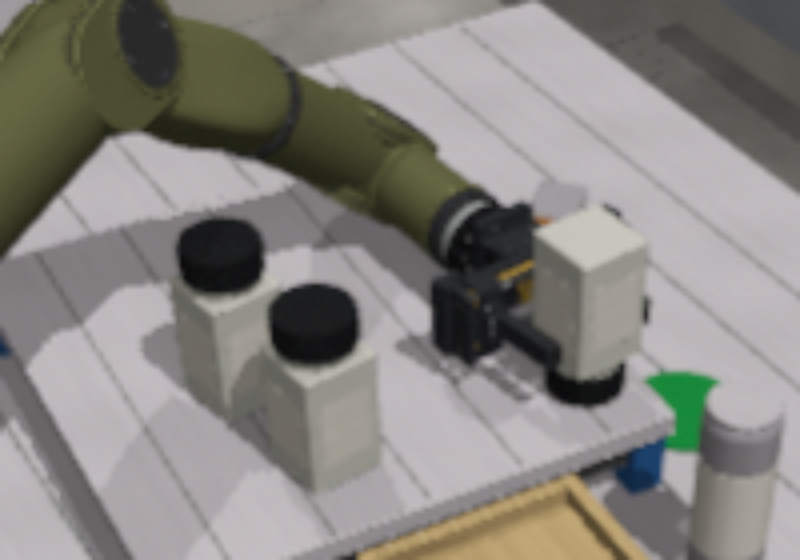

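Call:
send_rows --motion '[{"x": 2, "y": 0, "z": 0, "rx": 0, "ry": 0, "rz": 0, "jaw": 8.2}, {"x": 4, "y": 0, "z": 0, "rx": 0, "ry": 0, "rz": 0, "jaw": 8.8}, {"x": 4.8, "y": 0, "z": 0, "rx": 0, "ry": 0, "rz": 0, "jaw": 8.8}, {"x": 4.8, "y": 0, "z": 0, "rx": 0, "ry": 0, "rz": 0, "jaw": 8.8}, {"x": 4.8, "y": 0, "z": 0, "rx": 0, "ry": 0, "rz": 0, "jaw": 8.8}]'

```text
clock: 16.45
tool_pos: [0.7292, 0.1093, 0.3477]
eef_rot: [0.521, -0.479, 0.522, 0.476]
contact_force: [0.1, -0.7, 0.2]
opening: 0.995
finger_force: 0.0
```

Call:
send_rows --motion '[{"x": 0, "y": 4, "z": -2.8, "rx": 0, "ry": 0, "rz": 0, "jaw": 8.8}, {"x": 0, "y": 4, "z": -2.8, "rx": 0, "ry": 0, "rz": 0, "jaw": 8.8}, {"x": 0, "y": 4, "z": -2.8, "rx": 0, "ry": 0, "rz": 0, "jaw": 8.8}, {"x": 0, "y": 4, "z": -2.8, "rx": 0, "ry": 0, "rz": 0, "jaw": 8.8}, {"x": 0, "y": 4, "z": -2.8, "rx": 0, "ry": 0, "rz": 0, "jaw": 8.8}]'

```text
clock: 16.95
tool_pos: [0.5163, 0.2323, 0.3454]
eef_rot: [0.521, -0.48, 0.522, 0.476]
contact_force: [0.6, 0.1, -0.1]
opening: 1.004
finger_force: 0.0
```

Call:
send_rows --motion '[{"x": 0, "y": 3.7, "z": -2.8, "rx": 0, "ry": 0, "rz": 0, "jaw": 8.8}, {"x": -2, "y": 0, "z": 0, "rx": 0, "ry": 0, "rz": 0, "jaw": 8.8}, {"x": -2, "y": 0, "z": 0, "rx": 0, "ry": 0, "rz": 0, "jaw": 8.8}, {"x": -2, "y": 0, "z": 0, "rx": 0, "ry": 0, "rz": 0, "jaw": 8.8}, {"x": 0, "y": 0, "z": 0, "rx": 0, "ry": 0, "rz": 0, "jaw": 8.8}]'

```text
clock: 17.45
tool_pos: [0.4793, 0.2545, 0.2819]
eef_rot: [0.52, -0.478, 0.521, 0.479]
contact_force: [-0.4, -0.4, -0.5]
opening: 0.997
finger_force: 0.0
```

```bash
python3 st.py; python3 go.py .478,.256,.158 -85 up; python3 - <<'E'
from h import *
s=snap('side','s4'); t=snap('top','t4')
i0=ld('side0')['img'].astype(int)
# did jars B/C, A move? compare the cap region of C & B and the placed A with earlier pictures
print('C',np.abs(i0[125:190,262:300]-s['img'][125:190,262:300]).mean(), 'A', np.abs(ld('s3')['img'].astype(int)[105:165,330:368]-s['img'][105:165,330:368]).mean(),'B',np.abs(i0[145:165,248:262]-s['img'][145:165,248:262]).mean())
a=cv2.resize(s['img'][60:200,200:400,::-1],(800,560)); cv2.imwrite('pics/v4.png',a)
E
```

```text
t 17.45 q [-1.1109  1.2158  0.3307  1.3377  0.6619  1.8722  2.1811] p [0.4793 0.2545 0.2819] op 0.997 ff 0.0 F [-0.4041 -0.3994 -0.47  ]
[[-0.001, -0.996, 0.084], [0.002, -0.084, -0.996], [1.0, -0.001, 0.002]]
turn first rv [ 0.003 -0.002 -0.001] rows>= 0.0187831493794279  then shift(cm) in new tool [-12.389   0.119  -0.158]  (in old tool) [-12.389   0.131  -0.181]
C 4.672739541160594 A 12.391959064327486 B 4.616666666666666
```

View pics/v4.png

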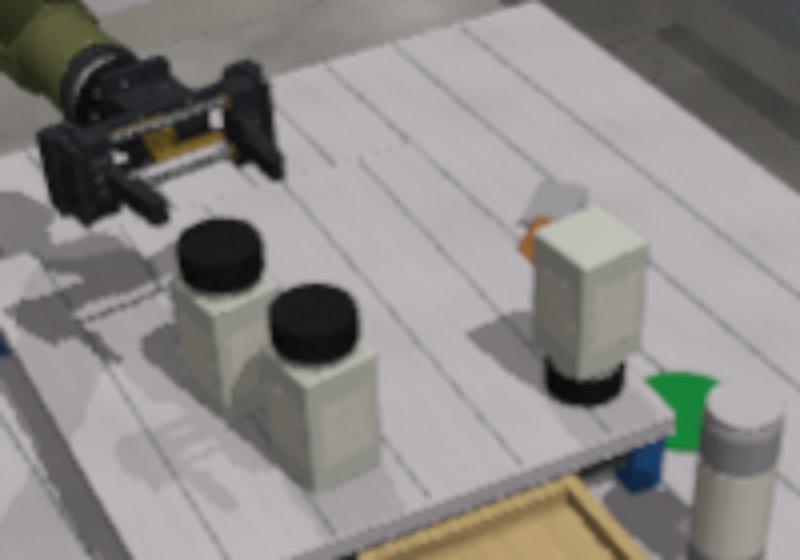

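Call:
send_rows --motion '[{"x": -2.5, "y": 0.1, "z": -0.1, "rx": 0, "ry": 0, "rz": 0, "jaw": 8.8}, {"x": -2.5, "y": 0, "z": -0.1, "rx": 0, "ry": 0, "rz": 0, "jaw": 8.8}, {"x": -2.5, "y": 0, "z": 0, "rx": 0, "ry": 0, "rz": 0, "jaw": 8.8}, {"x": -2.5, "y": 0, "z": 0, "rx": 0, "ry": 0, "rz": 0, "jaw": 8.8}, {"x": -2.3, "y": 0, "z": 0, "rx": 0, "ry": 0, "rz": 0, "jaw": 8.8}]'

```text
clock: 18.05
tool_pos: [0.4793, 0.258, 0.1618]
eef_rot: [0.52, -0.48, 0.522, 0.476]
contact_force: [1.0, 0.3, 0.3]
opening: 1.0
finger_force: 0.0
```

Call:
send_rows --motion '[{"x": 0, "y": 0, "z": 0, "rx": 0, "ry": 0, "rz": 0, "jaw": 8.8}, {"x": 0, "y": 0, "z": 0, "rx": 0, "ry": 0, "rz": 0, "jaw": 5.5}, {"x": 0, "y": 0, "z": 0, "rx": 0, "ry": 0, "rz": 0, "jaw": 5.5}, {"x": 0, "y": 0, "z": 0, "rx": 0, "ry": 0, "rz": 0, "jaw": 5.5}, {"x": 0, "y": 0, "z": 0, "rx": 0, "ry": 0, "rz": 0, "jaw": 5.5}]' --grip_force 40

```text
clock: 18.55
tool_pos: [0.479, 0.2587, 0.1635]
eef_rot: [0.52, -0.48, 0.522, 0.476]
contact_force: [-0.4, 0.2, 3.5]
opening: 0.742
finger_force: 40.0
```

```bash
python3 st.py
```

```text
t 18.55 q [-1.0996  1.3966  0.3034  1.2491  0.602   1.8189  2.092 ] p [0.479  0.2587 0.1635] op 0.742 ff 40.0 F [-0.3722  0.218   3.5431]
[[-0.007, -0.996, 0.087], [-0.002, -0.087, -0.996], [1.0, -0.007, -0.002]]
```

Call:
send_rows --motion '[{"x": 1.5, "y": 0, "z": 0, "rx": 0, "ry": 0, "rz": 0, "jaw": 5.5}, {"x": 4.5, "y": 0, "z": 0, "rx": 0, "ry": 0, "rz": 0, "jaw": 5.5}, {"x": 4.8, "y": 0, "z": 0, "rx": 0, "ry": 0, "rz": 0, "jaw": 5.5}, {"x": 4.8, "y": 0, "z": 0, "rx": 0, "ry": 0, "rz": 0, "jaw": 5.5}, {"x": 4.8, "y": 0, "z": 0, "rx": 0, "ry": 0, "rz": 0, "jaw": 5.5}]'

```text
clock: 19.05
tool_pos: [0.477, 0.2578, 0.3682]
eef_rot: [0.521, -0.48, 0.521, 0.476]
contact_force: [1.4, 0.2, -2.7]
opening: 0.744
finger_force: 40.0
```

```bash
python3 st.py
```

```text
t 19.05 q [-1.1264  1.0935  0.3522  1.346   0.7143  1.9393  2.2698] p [0.477  0.2578 0.3682] op 0.744 ff 40.0 F [ 1.3667  0.1894 -2.6656]
[[-0.004, -0.996, 0.087], [-0.004, -0.087, -0.996], [1.0, -0.004, -0.004]]
```

Call:
send_rows --motion '[{"x": 0, "y": 0, "z": 1, "rx": 0.14, "ry": 0, "rz": 0, "jaw": 5.5}, {"x": 0, "y": 0, "z": 1, "rx": 0.14, "ry": 0, "rz": 0, "jaw": 5.5}, {"x": 0, "y": 0, "z": 1, "rx": 0.14, "ry": 0, "rz": 0, "jaw": 5.5}, {"x": 0, "y": 0, "z": 1, "rx": 0.14, "ry": 0, "rz": 0, "jaw": 5.5}, {"x": 0, "y": 0, "z": 1, "rx": 0.14, "ry": 0, "rz": 0, "jaw": 5.5}]'

```text
clock: 19.55
tool_pos: [0.4946, 0.213, 0.3658]
eef_rot: [0.655, -0.27, 0.654, 0.265]
contact_force: [1.2, -0.1, -1.7]
opening: 0.751
finger_force: 40.0
```

Call:
send_rows --motion '[{"x": 0, "y": 0, "z": 0, "rx": 0, "ry": 0, "rz": 0.15, "jaw": 5.5}, {"x": 0, "y": 0, "z": 0, "rx": 0, "ry": 0, "rz": 0.15, "jaw": 5.5}, {"x": 0, "y": 0, "z": 0, "rx": 0, "ry": 0, "rz": 0.15, "jaw": 5.5}, {"x": 0, "y": 0, "z": 0, "rx": 0, "ry": 0, "rz": 0.15, "jaw": 5.5}, {"x": 0, "y": 0, "z": 0, "rx": 0, "ry": 0, "rz": 0.15, "jaw": 5.5}]'

```text
clock: 20.05
tool_pos: [0.4949, 0.2124, 0.3661]
eef_rot: [0.507, -0.494, 0.707, 0.008]
contact_force: [0.6, -0.4, -2.3]
opening: 0.748
finger_force: 40.0
```

Call:
send_rows --motion '[{"x": 0, "y": 0, "z": 0, "rx": 0, "ry": 0, "rz": 0.15, "jaw": 5.5}, {"x": 0, "y": 0, "z": 0, "rx": 0, "ry": 0, "rz": 0.15, "jaw": 5.5}, {"x": 0, "y": 0, "z": 0, "rx": 0, "ry": 0, "rz": 0.15, "jaw": 5.5}, {"x": 0, "y": 0, "z": 0, "rx": 0, "ry": 0, "rz": 0.15, "jaw": 5.5}, {"x": 0, "y": 0, "z": 0, "rx": 0, "ry": 0, "rz": 0.15, "jaw": 5.5}]'

```text
clock: 20.55
tool_pos: [0.4949, 0.2125, 0.3659]
eef_rot: [0.291, -0.645, 0.66, -0.252]
contact_force: [0.6, 0.3, -2.1]
opening: 0.744
finger_force: 40.0
```

Call:
send_rows --motion '[{"x": 0, "y": 0, "z": 0, "rx": 0, "ry": 0, "rz": 0.15, "jaw": 5.5}, {"x": 0, "y": 0, "z": 0, "rx": 0, "ry": 0, "rz": 0.15, "jaw": 5.5}, {"x": 0, "y": 0, "z": 0, "rx": 0, "ry": 0, "rz": 0.15, "jaw": 5.5}, {"x": 0, "y": 0, "z": 0, "rx": 0, "ry": 0, "rz": 0.15, "jaw": 5.5}, {"x": 0, "y": 0, "z": 0, "rx": 0, "ry": 0, "rz": 0.15, "jaw": 5.5}]'

```text
clock: 21.05
tool_pos: [0.4949, 0.2125, 0.3659]
eef_rot: [-0.034, 0.707, -0.522, 0.476]
contact_force: [-0.3, 0.4, -1.5]
opening: 0.748
finger_force: 40.0
```

Call:
send_rows --motion '[{"x": 0, "y": 0, "z": 0, "rx": 0, "ry": 0, "rz": 0.15, "jaw": 5.5}, {"x": 0, "y": 0, "z": 0, "rx": 0, "ry": 0, "rz": 0.15, "jaw": 5.5}, {"x": 0, "y": 0, "z": 0, "rx": 0, "ry": 0, "rz": 0.15, "jaw": 5.5}, {"x": 0, "y": 0, "z": 0, "rx": 0, "ry": 0, "rz": 0.15, "jaw": 5.5}, {"x": 0, "y": 0, "z": 0, "rx": 0, "ry": 0, "rz": 0.15, "jaw": 5.5}]'

```text
clock: 21.55
tool_pos: [0.4949, 0.2125, 0.3657]
eef_rot: [0.227, 0.67, -0.312, 0.634]
contact_force: [0.5, 0.4, -2.5]
opening: 0.749
finger_force: 40.0
```

Call:
send_rows --motion '[{"x": 0, "y": 0, "z": 0, "rx": 0, "ry": 0, "rz": 0.14, "jaw": 5.5}, {"x": 0, "y": 0, "z": 0, "rx": 0, "ry": 0, "rz": 0, "jaw": 5.5}, {"x": 0, "y": 0, "z": 0, "rx": 0, "ry": 0, "rz": 0, "jaw": 5.5}, {"x": 0, "y": 0, "z": 0, "rx": 0, "ry": 0, "rz": 0, "jaw": 5.5}, {"x": 0, "y": 0, "z": 0, "rx": 0, "ry": 0, "rz": 0, "jaw": 5.5}]'

```text
clock: 22.05
tool_pos: [0.4951, 0.2122, 0.3659]
eef_rot: [0.271, 0.653, -0.27, 0.654]
contact_force: [0.0, 0.2, -2.8]
opening: 0.749
finger_force: 40.0
```

```bash
python3 st.py; python3 go.py .616,.109,.30 -85 dn; python3 -c "
from h import *
s=snap('side','s5')
cv2.imwrite('pics/v5.png',cv2.resize(s['img'][0:200,150:400,::-1],(750,600)))"
```

```text
t 22.05 q [-1.4887  1.037   0.6987  2.0601  1.128   1.0792 -1.201 ] p [0.4951 0.2122 0.3659] op 0.749 ff 40.0 F [ 0.0317  0.204  -2.7741]
[[0.002, 0.706, 0.708], [0.001, 0.708, -0.706], [-1.0, 0.002, 0.001]]
turn first rv [ 0.7    0.    -0.002] rows>= 4.663747708266227  then shift(cm) in new tool [ 6.585 11.149 11.335]  (in old tool) [ 6.603  1.219 15.845]
```

View pics/v5.png

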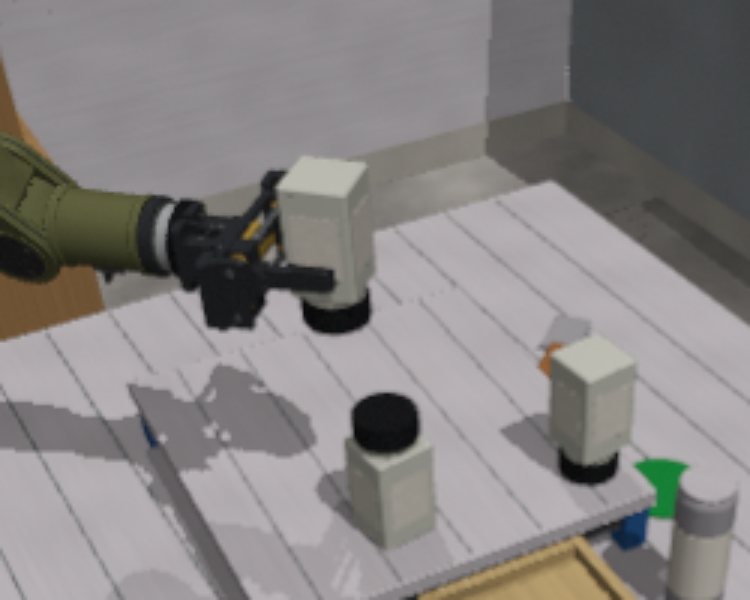

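Call:
send_rows --motion '[{"x": 0, "y": 0, "z": 0, "rx": 0.14, "ry": 0, "rz": 0, "jaw": 5.5}, {"x": 0, "y": 0, "z": 0, "rx": 0.14, "ry": 0, "rz": 0, "jaw": 5.5}, {"x": 0, "y": 0, "z": 0, "rx": 0.14, "ry": 0, "rz": 0, "jaw": 5.5}, {"x": 0, "y": 0, "z": 0, "rx": 0.14, "ry": 0, "rz": 0, "jaw": 5.5}, {"x": 0, "y": 0, "z": 0, "rx": 0.14, "ry": 0, "rz": 0, "jaw": 5.5}]'

```text
clock: 22.6
tool_pos: [0.4945, 0.213, 0.3654]
eef_rot: [0.48, 0.52, -0.478, 0.52]
contact_force: [0.7, -0.5, -2.4]
opening: 0.746
finger_force: 40.0
```

Call:
send_rows --motion '[{"x": 0, "y": 3.2, "z": 2, "rx": 0, "ry": 0, "rz": 0, "jaw": 5.5}, {"x": 0, "y": 3.2, "z": 2, "rx": 0, "ry": 0, "rz": 0, "jaw": 5.5}, {"x": 0, "y": 3.2, "z": 2, "rx": 0, "ry": 0, "rz": 0, "jaw": 5.5}, {"x": 3, "y": 3.1, "z": 1.6, "rx": 0, "ry": 0, "rz": 0, "jaw": 5.5}, {"x": 4, "y": 0, "z": 0, "rx": 0, "ry": 0, "rz": 0, "jaw": 5.5}]'

```text
clock: 23.1
tool_pos: [0.6312, 0.143, 0.2986]
eef_rot: [0.482, 0.517, -0.477, 0.522]
contact_force: [-0.8, 0.1, -2.9]
opening: 0.748
finger_force: 40.0
```

Call:
send_rows --motion '[{"x": 4, "y": 0, "z": 0, "rx": 0, "ry": 0, "rz": 0, "jaw": 5.5}, {"x": 4, "y": 0, "z": 0, "rx": 0, "ry": 0, "rz": 0, "jaw": 5.5}, {"x": 2, "y": 0, "z": 0, "rx": 0, "ry": 0, "rz": 0, "jaw": 5.5}, {"x": 0, "y": 0, "z": 0, "rx": 0, "ry": 0, "rz": 0, "jaw": 5.5}, {"x": 0, "y": 0, "z": 0, "rx": 0, "ry": 0, "rz": 0, "jaw": 5.5}]'

```text
clock: 23.6
tool_pos: [0.6292, 0.1478, 0.1982]
eef_rot: [0.479, 0.52, -0.477, 0.523]
contact_force: [-0.4, 0.9, -2.0]
opening: 0.748
finger_force: 40.0
```

```bash
python3 st.py; python3 go.py .6287,.147,.1455 -85 dn
```

```text
t 23.6 q [-0.973   1.4549  0.6721  1.1697  0.5841  1.5739 -0.7399] p [0.6292 0.1478 0.1982] op 0.748 ff 40.0 F [-0.3804  0.8853 -2.0224]
[[0.005, 0.996, 0.087], [-0.001, 0.087, -0.996], [-1.0, 0.005, 0.001]]
turn first rv [-0.     0.001 -0.005] rows>= 0.034803981125687215  then shift(cm) in new tool [ 5.269 -0.06   0.07 ]  (in old tool) [ 5.269 -0.088  0.064]
```

Call:
send_rows --motion '[{"x": 2, "y": 0, "z": 0, "rx": 0, "ry": 0, "rz": 0, "jaw": 5.5}, {"x": 1.5, "y": -0.1, "z": 0, "rx": 0, "ry": 0, "rz": 0, "jaw": 5.5}, {"x": 1, "y": 0, "z": 0, "rx": 0, "ry": 0, "rz": 0, "jaw": 5.5}, {"x": 0.5, "y": 0, "z": 0, "rx": 0, "ry": 0, "rz": 0, "jaw": 5.5}, {"x": 0, "y": 0, "z": 0, "rx": 0, "ry": 0, "rz": 0, "jaw": 5.5}]'

```text
clock: 24.1
tool_pos: [0.6278, 0.1475, 0.1458]
eef_rot: [0.478, 0.52, -0.477, 0.522]
contact_force: [0.2, 0.9, -2.6]
opening: 0.743
finger_force: 40.0
```

Call:
send_rows --motion '[{"x": 0.1, "y": 0, "z": 0, "rx": 0, "ry": 0, "rz": 0, "jaw": 5.5}, {"x": 0.1, "y": 0, "z": 0, "rx": 0, "ry": 0, "rz": 0, "jaw": 5.5}, {"x": 0.1, "y": 0, "z": 0, "rx": 0, "ry": 0, "rz": 0, "jaw": 5.5}, {"x": 0.1, "y": 0, "z": 0, "rx": 0, "ry": 0, "rz": 0, "jaw": 5.5}, {"x": 0, "y": 0, "z": 0, "rx": 0, "ry": 0, "rz": 0, "jaw": 5.5}]'

```text
clock: 24.6
tool_pos: [0.6282, 0.1477, 0.1448]
eef_rot: [0.479, 0.519, -0.477, 0.523]
contact_force: [-0.8, 2.0, 6.3]
opening: 0.744
finger_force: 40.0
```

```bash
python3 st.py
```

```text
t 24.6 q [-0.9618  1.5339  0.6538  1.1178  0.5558  1.5784 -0.7775] p [0.6282 0.1477 0.1448] op 0.744 ff 40.0 F [-0.7762  1.9579  6.3236]
[[0.006, 0.996, 0.086], [-0.002, 0.086, -0.996], [-1.0, 0.006, 0.003]]
```

Call:
send_rows --motion '[{"x": -0.1, "y": 0, "z": 0, "rx": 0, "ry": 0, "rz": 0, "jaw": 6.8}, {"x": 0, "y": 0, "z": 0, "rx": 0, "ry": 0, "rz": 0, "jaw": 7.2}, {"x": 0, "y": 0, "z": 0, "rx": 0, "ry": 0, "rz": 0, "jaw": 7.5}, {"x": 0, "y": 0, "z": 0, "rx": 0, "ry": 0, "rz": 0, "jaw": 7.5}, {"x": -1, "y": 0, "z": 0, "rx": 0, "ry": 0, "rz": 0, "jaw": 7.5}]'

```text
clock: 25.1
tool_pos: [0.6274, 0.1473, 0.1519]
eef_rot: [0.478, 0.521, -0.478, 0.521]
contact_force: [0.0, 0.4, 0.5]
opening: 0.851
finger_force: 0.0
```

Call:
send_rows --motion '[{"x": -3, "y": 0, "z": 0, "rx": 0, "ry": 0, "rz": 0, "jaw": 7.5}, {"x": -4, "y": 0, "z": 0, "rx": 0, "ry": 0, "rz": 0, "jaw": 7.5}, {"x": -4, "y": 0, "z": 0, "rx": 0, "ry": 0, "rz": 0, "jaw": 7.5}, {"x": -4, "y": 0, "z": 0, "rx": 0, "ry": 0, "rz": 0, "jaw": 8.8}, {"x": -4, "y": 0, "z": 0, "rx": 0, "ry": 0, "rz": 0, "jaw": 8.8}]'

```text
clock: 25.6
tool_pos: [0.627, 0.1472, 0.3457]
eef_rot: [0.479, 0.52, -0.477, 0.522]
contact_force: [0.2, 0.4, -0.5]
opening: 0.993
finger_force: 0.0
```

Call:
send_rows --motion '[{"x": 0, "y": -4.3, "z": -0.1, "rx": 0, "ry": 0, "rz": 0, "jaw": 8.8}, {"x": 0, "y": -4.3, "z": -0.1, "rx": 0, "ry": 0, "rz": 0, "jaw": 8.8}, {"x": 2, "y": -4.3, "z": -0.2, "rx": 0, "ry": 0, "rz": 0, "jaw": 8.8}, {"x": 4, "y": 0, "z": 0, "rx": 0, "ry": 0, "rz": 0, "jaw": 8.8}, {"x": 0, "y": 0, "z": 0, "rx": 0, "ry": 0, "rz": 0, "jaw": 8.8}]'

```text
clock: 26.1
tool_pos: [0.497, 0.1411, 0.2794]
eef_rot: [0.476, 0.523, -0.478, 0.521]
contact_force: [0.4, 0.5, 0.4]
opening: 1.002
finger_force: 0.0
```

```bash
python3 st.py; python3 go.py .4995,.141,.16 -85 dn; python3 -c "
from h import *
s=snap('side','s6');t=snap('top','t6')
a=cv2.resize(s['img'][60:200,200:400,::-1],(800,560)); cv2.imwrite('pics/v6.png',a)"
```

```text
t 26.1 q [-1.1706  1.2521  0.6726  1.6093  0.5739  1.4618 -0.8577] p [0.497  0.1411 0.2794] op 1.002 ff 0.0 F [0.4343 0.4832 0.3698]
[[-0.004, 0.996, 0.089], [-0.0, 0.089, -0.996], [-1.0, -0.004, -0.0]]
turn first rv [ 0.002 -0.     0.004] rows>= 0.02496649910439033  then shift(cm) in new tool [11.939  0.244  0.035]  (in old tool) [11.938  0.289  0.038]
```

View pics/v6.png

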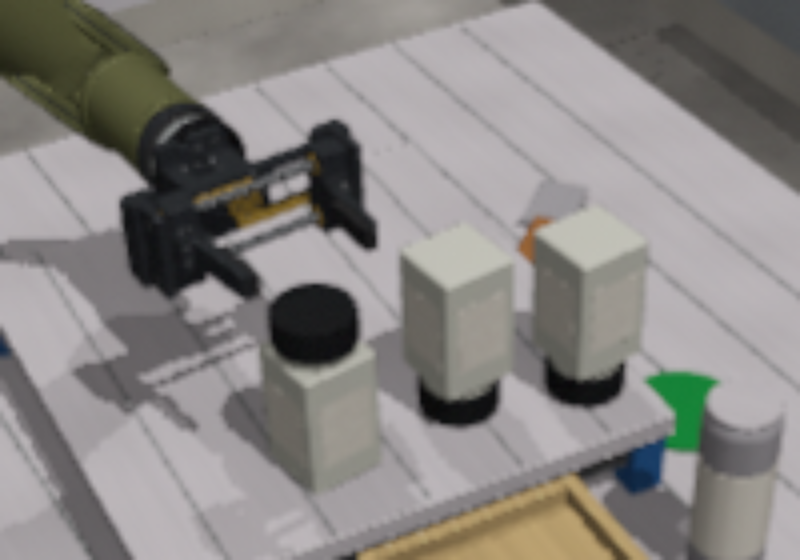

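Call:
send_rows --motion '[{"x": 2.5, "y": 0.1, "z": 0, "rx": 0, "ry": 0, "rz": 0, "jaw": 8.8}, {"x": 2.5, "y": 0, "z": 0, "rx": 0, "ry": 0, "rz": 0, "jaw": 8.8}, {"x": 2.5, "y": 0, "z": 0, "rx": 0, "ry": 0, "rz": 0, "jaw": 8.8}, {"x": 2.5, "y": 0, "z": 0, "rx": 0, "ry": 0, "rz": 0, "jaw": 8.8}, {"x": 1.9, "y": 0, "z": 0, "rx": 0, "ry": 0, "rz": 0, "jaw": 8.8}]'

```text
clock: 26.7
tool_pos: [0.5015, 0.1404, 0.1646]
eef_rot: [0.48, 0.52, -0.476, 0.522]
contact_force: [0.5, 0.0, -0.4]
opening: 0.999
finger_force: 0.0
```

Call:
send_rows --motion '[{"x": 0, "y": 0, "z": 0, "rx": 0, "ry": 0, "rz": 0, "jaw": 8.8}, {"x": 0, "y": 0, "z": 0, "rx": 0, "ry": 0, "rz": 0, "jaw": 5.5}, {"x": 0, "y": 0, "z": 0, "rx": 0, "ry": 0, "rz": 0, "jaw": 5.5}, {"x": 0, "y": 0, "z": 0, "rx": 0, "ry": 0, "rz": 0, "jaw": 5.5}, {"x": 0, "y": 0, "z": 0, "rx": 0, "ry": 0, "rz": 0, "jaw": 5.5}]' --grip_force 40

```text
clock: 27.2
tool_pos: [0.5006, 0.1407, 0.1654]
eef_rot: [0.479, 0.52, -0.476, 0.523]
contact_force: [1.7, 1.0, 1.6]
opening: 0.745
finger_force: 39.9
```

```bash
python3 st.py
```

```text
t 27.2 q [-1.1413  1.4311  0.6192  1.526   0.4985  1.4208 -0.9467] p [0.5006 0.1407 0.1654] op 0.745 ff 39.9 F [1.742  1.0154 1.5637]
[[0.005, 0.996, 0.087], [0.0, 0.087, -0.996], [-1.0, 0.005, 0.0]]
```

Call:
send_rows --motion '[{"x": -1.5, "y": 0, "z": 0, "rx": 0, "ry": 0, "rz": 0, "jaw": 5.5}, {"x": -4.5, "y": 0, "z": 0, "rx": 0, "ry": 0, "rz": 0, "jaw": 5.5}, {"x": -4.8, "y": 0, "z": 0, "rx": 0, "ry": 0, "rz": 0, "jaw": 5.5}, {"x": -4.8, "y": 0, "z": 0, "rx": 0, "ry": 0, "rz": 0, "jaw": 5.5}, {"x": -4.8, "y": 0, "z": 0, "rx": 0, "ry": 0, "rz": 0, "jaw": 5.5}]'

```text
clock: 27.7
tool_pos: [0.4987, 0.1403, 0.369]
eef_rot: [0.479, 0.522, -0.476, 0.521]
contact_force: [0.4, 0.0, -3.8]
opening: 0.747
finger_force: 39.9
```

```bash
python3 st.py
```

```text
t 27.7 q [-1.1875  1.1186  0.724   1.6171  0.6382  1.5226 -0.769 ] p [0.4987 0.1403 0.369 ] op 0.747 ff 39.9 F [ 0.4052  0.0263 -3.7759]
[[0.002, 0.996, 0.087], [0.004, 0.087, -0.996], [-1.0, 0.002, -0.004]]
```

Call:
send_rows --motion '[{"x": 0, "y": 0, "z": 0, "rx": 0, "ry": 0, "rz": -0.15, "jaw": 5.5}, {"x": 0, "y": 0, "z": 0, "rx": 0, "ry": 0, "rz": -0.15, "jaw": 5.5}, {"x": 0, "y": 0, "z": 0, "rx": 0, "ry": 0, "rz": -0.15, "jaw": 5.5}, {"x": 0, "y": 0, "z": 0, "rx": 0, "ry": 0, "rz": -0.15, "jaw": 5.5}, {"x": 0, "y": 0, "z": 0, "rx": 0, "ry": 0, "rz": -0.15, "jaw": 5.5}]'

```text
clock: 28.2
tool_pos: [0.4988, 0.1404, 0.3675]
eef_rot: [0.253, 0.662, -0.635, 0.308]
contact_force: [-0.5, -0.3, -4.0]
opening: 0.744
finger_force: 39.9
```

Call:
send_rows --motion '[{"x": 0, "y": 0, "z": 0, "rx": 0, "ry": 0, "rz": -0.15, "jaw": 5.5}, {"x": 0, "y": 0, "z": 0, "rx": 0, "ry": 0, "rz": -0.15, "jaw": 5.5}, {"x": 0, "y": 0, "z": 0, "rx": 0, "ry": 0, "rz": -0.15, "jaw": 5.5}, {"x": 0, "y": 0, "z": 0, "rx": 0, "ry": 0, "rz": -0.15, "jaw": 5.5}, {"x": 0, "y": 0, "z": 0, "rx": 0, "ry": 0, "rz": -0.15, "jaw": 5.5}]'

```text
clock: 28.7
tool_pos: [0.4989, 0.1403, 0.3676]
eef_rot: [-0.007, 0.708, -0.704, 0.054]
contact_force: [-0.0, 0.1, -5.8]
opening: 0.745
finger_force: 39.9
```

Call:
send_rows --motion '[{"x": 0, "y": 0, "z": 0, "rx": 0, "ry": 0, "rz": -0.15, "jaw": 5.5}, {"x": 0, "y": 0, "z": 0, "rx": 0, "ry": 0, "rz": -0.15, "jaw": 5.5}, {"x": 0, "y": 0, "z": 0, "rx": 0, "ry": 0, "rz": -0.15, "jaw": 5.5}, {"x": 0, "y": 0, "z": 0, "rx": 0, "ry": 0, "rz": -0.15, "jaw": 5.5}, {"x": 0, "y": 0, "z": 0, "rx": 0, "ry": 0, "rz": -0.15, "jaw": 5.5}]'

```text
clock: 29.2
tool_pos: [0.499, 0.1402, 0.3677]
eef_rot: [0.266, -0.656, 0.675, 0.207]
contact_force: [-0.6, 0.1, -4.4]
opening: 0.743
finger_force: 39.9
```

Call:
send_rows --motion '[{"x": 0, "y": 0, "z": 0, "rx": 0, "ry": 0, "rz": -0.15, "jaw": 5.5}, {"x": 0, "y": 0, "z": 0, "rx": 0, "ry": 0, "rz": -0.15, "jaw": 5.5}, {"x": 0, "y": 0, "z": 0, "rx": 0, "ry": 0, "rz": -0.15, "jaw": 5.5}, {"x": 0, "y": 0, "z": 0, "rx": 0, "ry": 0, "rz": -0.15, "jaw": 5.5}, {"x": 0, "y": 0, "z": 0, "rx": 0, "ry": 0, "rz": -0.15, "jaw": 5.5}]'

```text
clock: 29.7
tool_pos: [0.4991, 0.1401, 0.3678]
eef_rot: [0.488, -0.513, 0.552, 0.44]
contact_force: [0.5, 0.6, -5.0]
opening: 0.745
finger_force: 39.9
```

Call:
send_rows --motion '[{"x": 0, "y": 0, "z": 0, "rx": 0, "ry": 0, "rz": -0.14, "jaw": 5.5}, {"x": 0, "y": 0, "z": 0, "rx": 0, "ry": 0, "rz": 0, "jaw": 5.5}, {"x": 0, "y": 0, "z": 0, "rx": 0, "ry": 0, "rz": 0, "jaw": 5.5}, {"x": 0, "y": 0, "z": 0, "rx": 0, "ry": 0, "rz": 0, "jaw": 5.5}, {"x": 0, "y": 0, "z": 0, "rx": 0, "ry": 0, "rz": 0, "jaw": 5.5}]'

```text
clock: 30.2
tool_pos: [0.4992, 0.1404, 0.3679]
eef_rot: [0.52, -0.48, 0.523, 0.476]
contact_force: [0.6, -0.0, -4.5]
opening: 0.743
finger_force: 39.9
```

```bash
python3 st.py;python3 go.py .50,.1407,.1455 -85 up; python3 - <<'E'
from h import *
s=snap('side','s7'); s6=ld('s6')
for n,(a,b,c,d) in dict(B=(116,165,300,329),A=(110,160,333,363)).items(): print(n,np.abs(s['img'][a:b,c:d].astype(int)-s6['img'][a:b,c:d]).mean())
E
```

```text
t 30.2 q [-0.8064  0.9821 -0.0573  1.5928  0.919   1.9773  1.9734] p [0.4992 0.1404 0.3679] op 0.743 ff 39.9 F [ 0.6492 -0.0426 -4.4617]
[[-0.007, -0.996, 0.087], [-0.001, -0.087, -0.996], [1.0, -0.007, -0.001]]
turn first rv [ 0.     0.001 -0.007] rows>= 0.04412939443575618  then shift(cm) in new tool [-22.238  -0.077  -0.019]  (in old tool) [-22.238   0.07   -0.   ]
B 0.46844944874501526
A 0.46266666666666667
```

Call:
send_rows --motion '[{"x": -4.5, "y": 0, "z": 0, "rx": 0, "ry": 0, "rz": -0.006, "jaw": 5.5}, {"x": -4.5, "y": 0, "z": 0, "rx": 0, "ry": 0, "rz": 0, "jaw": 5.5}, {"x": -4.5, "y": 0, "z": 0, "rx": 0, "ry": 0, "rz": 0, "jaw": 5.5}, {"x": -3.5, "y": 0, "z": 0, "rx": 0, "ry": 0, "rz": 0, "jaw": 5.5}, {"x": -2, "y": 0, "z": 0, "rx": 0, "ry": 0, "rz": 0, "jaw": 5.5}]'

```text
clock: 30.75
tool_pos: [0.499, 0.1404, 0.1746]
eef_rot: [0.522, -0.477, 0.521, 0.478]
contact_force: [-0.4, -0.6, -4.5]
opening: 0.746
finger_force: 39.9
```

Call:
send_rows --motion '[{"x": -1.5, "y": 0, "z": 0, "rx": 0, "ry": 0, "rz": 0, "jaw": 5.5}, {"x": -1, "y": 0, "z": 0, "rx": 0, "ry": 0, "rz": 0, "jaw": 5.5}, {"x": -0.5, "y": 0, "z": 0, "rx": 0, "ry": 0, "rz": 0, "jaw": 5.5}, {"x": 0, "y": 0, "z": 0, "rx": 0, "ry": 0, "rz": 0, "jaw": 5.5}, {"x": 0, "y": 0, "z": 0, "rx": 0, "ry": 0, "rz": 0, "jaw": 5.5}]'

```text
clock: 31.25
tool_pos: [0.4997, 0.1407, 0.1488]
eef_rot: [0.521, -0.478, 0.521, 0.477]
contact_force: [0.4, 0.7, -3.5]
opening: 0.745
finger_force: 39.9
```

```bash
python3 st.py
```

```text
t 31.25 q [-0.8011  1.3361 -0.0671  1.491   0.8766  1.8254  1.7674] p [0.4997 0.1407 0.1488] op 0.745 ff 39.9 F [ 0.3851  0.6827 -3.4685]
[[-0.0, -0.996, 0.087], [-0.001, -0.087, -0.996], [1.0, -0.001, -0.001]]
```

Call:
send_rows --motion '[{"x": -0.3, "y": 0, "z": 0, "rx": 0, "ry": 0, "rz": 0, "jaw": 5.5}, {"x": -0.1, "y": 0, "z": 0, "rx": 0, "ry": 0, "rz": 0, "jaw": 5.5}, {"x": -0.1, "y": 0, "z": 0, "rx": 0, "ry": 0, "rz": 0, "jaw": 5.5}, {"x": -0.1, "y": 0, "z": 0, "rx": 0, "ry": 0, "rz": 0, "jaw": 5.5}, {"x": 0, "y": 0, "z": 0, "rx": 0, "ry": 0, "rz": 0, "jaw": 5.5}]'

```text
clock: 31.75
tool_pos: [0.4994, 0.1405, 0.1429]
eef_rot: [0.521, -0.477, 0.522, 0.478]
contact_force: [-0.0, 1.6, 1.8]
opening: 0.747
finger_force: 39.9
```

Call:
send_rows --motion '[{"x": 0, "y": 0, "z": 0, "rx": 0, "ry": 0, "rz": 0, "jaw": 6.8}, {"x": 0, "y": 0, "z": 0, "rx": 0, "ry": 0, "rz": 0, "jaw": 7.4}, {"x": 0, "y": 0, "z": 0, "rx": 0, "ry": 0, "rz": 0, "jaw": 8.4}, {"x": 0, "y": 0, "z": 0, "rx": 0, "ry": 0, "rz": 0, "jaw": 8.4}, {"x": 0, "y": 0, "z": 0, "rx": 0, "ry": 0, "rz": 0, "jaw": 8.4}]'

```text
clock: 32.25
tool_pos: [0.4994, 0.1404, 0.1419]
eef_rot: [0.522, -0.478, 0.521, 0.478]
contact_force: [-0.4, -0.5, 0.7]
opening: 0.953
finger_force: 0.0
```

Call:
send_rows --motion '[{"x": 0, "y": 0, "z": 0, "rx": 0, "ry": 0, "rz": 0, "jaw": 8.4}, {"x": 0, "y": 0, "z": 0, "rx": 0, "ry": 0, "rz": 0, "jaw": 8.4}, {"x": 0, "y": 0, "z": 0, "rx": 0, "ry": 0, "rz": 0, "jaw": 8.4}, {"x": 0, "y": 0, "z": 0, "rx": 0, "ry": 0, "rz": 0, "jaw": 8.4}, {"x": 0, "y": 0, "z": 0, "rx": 0, "ry": 0, "rz": 0, "jaw": 8.4}]'

```text
clock: 32.75
tool_pos: [0.4994, 0.1405, 0.1418]
eef_rot: [0.522, -0.478, 0.521, 0.478]
contact_force: [0.6, 1.1, 0.2]
opening: 0.952
finger_force: 0.0
```

```bash
python3 st.py; python3 -c "
from h import *
s=snap('side','s8');t=snap('top','t8')
a=cv2.resize(s['img'][60:200,200:400,::-1],(800,560)); cv2.imwrite('pics/v8.png',a)"
```

```text
t 32.75 q [-0.801   1.3479 -0.0674  1.4848  0.8764  1.8224  1.7643] p [0.4994 0.1405 0.1418] op 0.952 ff 0.0 F [0.5561 1.1166 0.2461]
[[0.001, -0.996, 0.087], [-0.001, -0.087, -0.996], [1.0, 0.001, -0.001]]
```

View pics/v8.png

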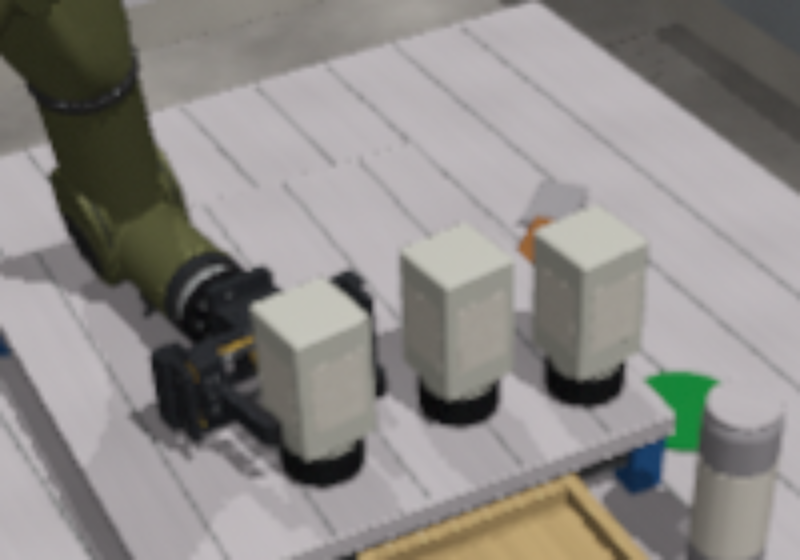

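```bash
cat > car.py <<'E'
from h import *
from scipy.optimize import minimize
def mask(s,x0,x1,y0,y1):
    hsv=cv2.cvtColor(s['img'],cv2.COLOR_RGB2HSV); m=(hsv[...,1]>60)&(hsv[...,0]>12)&(hsv[...,0]<28)
    o=np.zeros_like(m); o[y0:y1,x0:x1]=m[y0:y1,x0:x1]; return o
def sil(s,p,k=4,zl=.082):
    c,sn=np.cos(p[2]),np.sin(p[2]); M=np.zeros((400*k,640*k),np.uint8)
    def box(X,Y,z0,z1):
        P=np.array([[x,y] for x in X for y in Y]); W=P@np.array([[c,sn],[-sn,c]])+p[:2]
        uv=w2px(s,np.r_[np.c_[W,np.full(4,z0)],np.c_[W,np.full(4,z1)]])
        cv2.fillConvexPoly(M,cv2.convexHull(np.round((uv+.5)*k*16-8).astype(np.int32)),1,shift=4)
    box((-.092,.092),(-.202,.202),zl,.108); box((-.092,.092),(-.202,-.190),zl,.14)
    return cv2.resize(M.astype(np.float32),(640,400),interpolation=cv2.INTER_AREA)
E
python3 - <<'E'
from car import *
t,s=ld('top0'),ld('side0')
mt=mask(t,300,455,165,250); ms=mask(s,275,430,170,310); print(mt.sum(),ms.sum())
ft=lambda p:np.abs(sil(t,p)-mt).sum(); fs=lambda p:np.abs(sil(s,p)-ms).sum()
p0=np.array([.536,-.19,-.06]); sx=p0+np.array([[0,0,0],[.01,0,0],[0,.01,0],[0,0,.03]])
for n,f in(('top',ft),('side',fs),('both',lambda p:ft(p)+fs(p))):
    b=minimize(f,p0,method='Nelder-Mead',options=dict(initial_simplex=sx,xatol=1e-4,fatol=.1)); print(n,b.x,b.fun)
# bystander & jar state: only view inverted top rectangles later
E
```

```text
7693 8348
top [ 0.5397635  -0.19192385 -0.04561126] 213.5625
side [ 0.54125822 -0.18500654 -0.04669404] 1241.6875
both [ 0.54028439 -0.19053472 -0.04951403] 1513.3125
```

Call:
send_rows --motion '[{"x": 0, "y": 0, "z": 0, "rx": 0, "ry": 0, "rz": 0, "jaw": 5.5}, {"x": 0, "y": 0, "z": 0, "rx": 0, "ry": 0, "rz": 0, "jaw": 5.5}, {"x": 0, "y": 0, "z": 0, "rx": 0, "ry": 0, "rz": 0, "jaw": 5.5}, {"x": 0, "y": 0, "z": 0, "rx": 0, "ry": 0, "rz": 0, "jaw": 5.5}, {"x": 0, "y": 0, "z": 0, "rx": 0, "ry": 0, "rz": 0, "jaw": 5.5}]' --grip_force 40

```text
clock: 33.35
tool_pos: [0.4993, 0.1405, 0.1419]
eef_rot: [0.522, -0.478, 0.521, 0.478]
contact_force: [-0.1, -0.4, 0.2]
opening: 0.743
finger_force: 40.0
```

Call:
send_rows --motion '[{"x": 1.5, "y": 0, "z": 0, "rx": 0, "ry": 0, "rz": 0, "jaw": 5.5}, {"x": 4.5, "y": 0, "z": 0, "rx": 0, "ry": 0, "rz": 0, "jaw": 5.5}, {"x": 4.8, "y": 0, "z": 0, "rx": 0, "ry": 0, "rz": 0, "jaw": 5.5}, {"x": 4.8, "y": 0, "z": 0, "rx": 0, "ry": 0, "rz": 0, "jaw": 5.5}, {"x": 4.8, "y": 0, "z": 0, "rx": 0, "ry": 0, "rz": 0, "jaw": 5.5}]'

```text
clock: 33.85
tool_pos: [0.4992, 0.1404, 0.3475]
eef_rot: [0.523, -0.478, 0.52, 0.477]
contact_force: [0.3, 0.4, -5.4]
opening: 0.743
finger_force: 40.0
```

```bash
python3 st.py
```

```text
t 33.85 q [-0.8044  1.0117 -0.061   1.5942  0.9106  1.9584  1.9532] p [0.4992 0.1404 0.3475] op 0.743 ff 40.0 F [ 0.2884  0.418  -5.3782]
[[0.002, -0.996, 0.087], [-0.003, -0.087, -0.996], [1.0, 0.002, -0.003]]
```

Call:
send_rows --motion '[{"x": 0, "y": 0, "z": 2, "rx": 0, "ry": 0, "rz": 0.15, "jaw": 5.5}, {"x": 0, "y": 0, "z": 2, "rx": 0, "ry": 0, "rz": 0.15, "jaw": 5.5}, {"x": 0, "y": 0, "z": 2, "rx": 0, "ry": 0, "rz": 0.15, "jaw": 5.5}, {"x": 0, "y": 0, "z": 2, "rx": 0, "ry": 0, "rz": 0.15, "jaw": 5.5}, {"x": 0, "y": 0, "z": 2, "rx": 0, "ry": 0, "rz": 0.15, "jaw": 5.5}]'

```text
clock: 34.35
tool_pos: [0.508, 0.0402, 0.3456]
eef_rot: [0.309, -0.638, 0.659, 0.251]
contact_force: [0.2, -0.0, -4.7]
opening: 0.747
finger_force: 40.0
```

Call:
send_rows --motion '[{"x": 0, "y": 0, "z": 2, "rx": 0, "ry": 0, "rz": 0.15, "jaw": 5.5}, {"x": 0, "y": 0, "z": 2, "rx": 0, "ry": 0, "rz": 0.15, "jaw": 5.5}, {"x": 0, "y": 0, "z": 2, "rx": 0, "ry": 0, "rz": 0.15, "jaw": 5.5}, {"x": 0, "y": 0, "z": 2, "rx": 0, "ry": 0, "rz": 0.15, "jaw": 5.5}, {"x": 0, "y": 0, "z": 2, "rx": 0, "ry": 0, "rz": 0.15, "jaw": 5.5}]'

```text
clock: 34.85
tool_pos: [0.5168, -0.0592, 0.3452]
eef_rot: [-0.054, 0.707, -0.705, 0.008]
contact_force: [0.4, 0.0, -4.7]
opening: 0.747
finger_force: 40.0
```

```bash
python3 st.py
```

```text
t 34.85 q [-0.7363  0.9741  0.2996  1.9341  1.0445  1.4721  0.4061] p [ 0.5168 -0.0592  0.3452] op 0.747 ff 40.0 F [ 0.3941  0.0254 -4.7263]
[[-0.994, -0.066, 0.088], [-0.088, -0.001, -0.996], [0.066, -0.998, -0.005]]
```

Call:
send_rows --motion '[{"x": 0, "y": 0, "z": 2.2, "rx": 0, "ry": 0, "rz": 0.15, "jaw": 5.5}, {"x": 0, "y": 0, "z": 2.2, "rx": 0, "ry": 0, "rz": 0.15, "jaw": 5.5}, {"x": 0, "y": 0, "z": 2.2, "rx": 0, "ry": 0, "rz": 0.15, "jaw": 5.5}, {"x": 0, "y": 0, "z": 2.2, "rx": 0, "ry": 0, "rz": 0.15, "jaw": 5.5}, {"x": 0, "y": 0, "z": 2.2, "rx": 0, "ry": 0, "rz": 0.15, "jaw": 5.5}]'

```text
clock: 35.35
tool_pos: [0.5266, -0.1687, 0.3448]
eef_rot: [0.208, 0.678, -0.653, 0.266]
contact_force: [0.3, 0.6, -4.3]
opening: 0.745
finger_force: 40.0
```

Call:
send_rows --motion '[{"x": 0, "y": 0, "z": 2.2, "rx": 0, "ry": 0, "rz": 0.15, "jaw": 5.5}, {"x": 0, "y": 0, "z": 2.2, "rx": 0, "ry": 0, "rz": 0.15, "jaw": 5.5}, {"x": 0, "y": 0, "z": 2.2, "rx": 0, "ry": 0, "rz": 0.15, "jaw": 5.5}, {"x": 0, "y": 0, "z": 2.2, "rx": 0, "ry": 0, "rz": 0.15, "jaw": 5.5}, {"x": 0, "y": 0, "z": 2.2, "rx": 0, "ry": 0, "rz": 0.15, "jaw": 5.5}]'

```text
clock: 35.85
tool_pos: [0.5362, -0.2782, 0.3444]
eef_rot: [0.442, 0.554, -0.511, 0.486]
contact_force: [0.4, 0.3, -4.5]
opening: 0.749
finger_force: 40.0
```

Call:
send_rows --motion '[{"x": 0, "y": 0, "z": 2.2, "rx": 0, "ry": 0, "rz": 0.138, "jaw": 5.5}, {"x": 0, "y": 0, "z": 0, "rx": 0, "ry": 0, "rz": 0, "jaw": 5.5}, {"x": 0, "y": 0, "z": 0, "rx": 0, "ry": 0, "rz": 0, "jaw": 5.5}, {"x": 0, "y": 0, "z": 0, "rx": 0, "ry": 0, "rz": 0, "jaw": 5.5}, {"x": 0, "y": 0, "z": 0, "rx": 0, "ry": 0, "rz": 0, "jaw": 5.5}]'

```text
clock: 36.35
tool_pos: [0.5385, -0.2988, 0.3449]
eef_rot: [0.477, 0.524, -0.478, 0.52]
contact_force: [0.8, -0.7, -4.9]
opening: 0.745
finger_force: 40.0
```

```bash
python3 st.py; python3 go.py .535,-.306,.182 -85 dn; python3 - <<'E'
from h import *
s=snap('side','s9'); s6=ld('s6')
for n,(a,b,c,d) in dict(B=(116,165,300,329),A=(110,160,333,363)).items(): print(n,np.abs(s['img'][a:b,c:d].astype(int)-s6['img'][a:b,c:d]).mean())
E
```

```text
t 36.35 q [-0.4619  1.0439  0.6066  2.0648  1.4592  1.0628 -1.4046] p [ 0.5385 -0.2988  0.3449] op 0.745 ff 40.0 F [ 0.7559 -0.7231 -4.854 ]
[[-0.005, 0.996, 0.089], [0.002, 0.089, -0.996], [-1.0, -0.005, -0.003]]
turn first rv [ 0.002 -0.003  0.005] rows>= 0.03528203191442258  then shift(cm) in new tool [16.29  -0.41   0.687]  (in old tool) [16.29  -0.325  0.728]
B 58.21323011963406
A 23.939777777777778
```

Call:
send_rows --motion '[{"x": 4, "y": -0.3, "z": 0.7, "rx": 0, "ry": 0, "rz": 0.005, "jaw": 5.5}, {"x": 4, "y": 0, "z": 0, "rx": 0, "ry": 0, "rz": 0, "jaw": 5.5}, {"x": 4, "y": 0, "z": 0, "rx": 0, "ry": 0, "rz": 0, "jaw": 5.5}, {"x": 2.5, "y": 0, "z": 0, "rx": 0, "ry": 0, "rz": 0, "jaw": 5.5}, {"x": 1, "y": 0, "z": 0, "rx": 0, "ry": 0, "rz": 0, "jaw": 5.5}]'

```text
clock: 36.9
tool_pos: [0.5361, -0.3059, 0.1867]
eef_rot: [0.477, 0.524, -0.477, 0.52]
contact_force: [0.2, 0.3, -5.4]
opening: 0.745
finger_force: 40.0
```

Call:
send_rows --motion '[{"x": 0.5, "y": 0, "z": 0, "rx": 0, "ry": 0, "rz": 0, "jaw": 5.5}, {"x": 0, "y": 0, "z": 0, "rx": 0, "ry": 0, "rz": 0, "jaw": 5.5}, {"x": 0.1, "y": 0, "z": 0, "rx": 0, "ry": 0, "rz": 0, "jaw": 5.5}, {"x": 0, "y": 0, "z": 0, "rx": 0, "ry": 0, "rz": 0, "jaw": 5.5}, {"x": 0, "y": 0, "z": 0, "rx": 0, "ry": 0, "rz": 0, "jaw": 5.5}]'

```text
clock: 37.4
tool_pos: [0.5355, -0.3071, 0.1855]
eef_rot: [0.478, 0.521, -0.477, 0.522]
contact_force: [-0.4, 1.0, -5.4]
opening: 0.744
finger_force: 40.0
```

```bash
python3 st.py
```

```text
t 37.4 q [-0.4107  1.3487  0.5137  1.9955  1.4366  1.0506 -1.6566] p [ 0.5355 -0.3071  0.1855] op 0.744 ff 40.0 F [-0.4155  1.014  -5.3723]
[[0.002, 0.996, 0.087], [0.001, 0.087, -0.996], [-1.0, 0.002, -0.0]]
```

Call:
send_rows --motion '[{"x": 0.4, "y": 0, "z": 0, "rx": 0, "ry": 0, "rz": 0, "jaw": 5.5}, {"x": 0.1, "y": 0, "z": 0, "rx": 0, "ry": 0, "rz": 0, "jaw": 5.5}, {"x": 0.1, "y": 0, "z": 0, "rx": 0, "ry": 0, "rz": 0, "jaw": 5.5}, {"x": 0.1, "y": 0, "z": 0, "rx": 0, "ry": 0, "rz": 0, "jaw": 5.5}, {"x": 0, "y": 0, "z": 0, "rx": 0, "ry": 0, "rz": 0, "jaw": 5.5}]'

```text
clock: 37.9
tool_pos: [0.5354, -0.3073, 0.1785]
eef_rot: [0.478, 0.521, -0.478, 0.522]
contact_force: [0.0, 0.7, -1.2]
opening: 0.749
finger_force: 40.0
```

Call:
send_rows --motion '[{"x": 0.1, "y": 0, "z": 0, "rx": 0, "ry": 0, "rz": 0, "jaw": 5.5}, {"x": 0, "y": 0, "z": 0, "rx": 0, "ry": 0, "rz": 0, "jaw": 5.5}, {"x": 0, "y": 0, "z": 0, "rx": 0, "ry": 0, "rz": 0, "jaw": 5.5}, {"x": 0, "y": 0, "z": 0, "rx": 0, "ry": 0, "rz": 0, "jaw": 5.5}, {"x": 0, "y": 0, "z": 0, "rx": 0, "ry": 0, "rz": 0, "jaw": 5.5}]'

```text
clock: 38.4
tool_pos: [0.5354, -0.3075, 0.1784]
eef_rot: [0.477, 0.52, -0.478, 0.522]
contact_force: [0.4, 3.2, 5.3]
opening: 0.748
finger_force: 40.0
```

Call:
send_rows --motion '[{"x": 0, "y": 0, "z": 0, "rx": 0, "ry": 0, "rz": 0, "jaw": 6.8}, {"x": 0, "y": 0, "z": 0, "rx": 0, "ry": 0, "rz": 0, "jaw": 7.5}, {"x": 0, "y": 0, "z": 0, "rx": 0, "ry": 0, "rz": 0, "jaw": 8.4}, {"x": 0, "y": 0, "z": 0, "rx": 0, "ry": 0, "rz": 0, "jaw": 8.4}, {"x": -2, "y": 0, "z": 0, "rx": 0, "ry": 0, "rz": 0, "jaw": 8.4}]'

```text
clock: 38.9
tool_pos: [0.5354, -0.3066, 0.1939]
eef_rot: [0.478, 0.523, -0.477, 0.52]
contact_force: [-0.1, 0.7, -0.3]
opening: 0.953
finger_force: 0.0
```

Call:
send_rows --motion '[{"x": -4, "y": 0, "z": 0, "rx": 0, "ry": 0, "rz": 0, "jaw": 8.4}, {"x": -4, "y": 0, "z": 0, "rx": 0, "ry": 0, "rz": 0, "jaw": 8.8}, {"x": -4, "y": 0, "z": 0, "rx": 0, "ry": 0, "rz": 0, "jaw": 8.8}, {"x": -4, "y": 0, "z": 0, "rx": 0, "ry": 0, "rz": 0, "jaw": 8.8}, {"x": 0, "y": 0, "z": -4, "rx": 0, "ry": 0, "rz": 0, "jaw": 8.8}]'

```text
clock: 39.4
tool_pos: [0.5284, -0.2725, 0.3641]
eef_rot: [0.482, 0.515, -0.48, 0.522]
contact_force: [-0.6, -0.2, -1.1]
opening: 0.996
finger_force: 0.0
```

Call:
send_rows --motion '[{"x": 0, "y": 0, "z": -4.9, "rx": 0, "ry": 0, "rz": 0, "jaw": 8.8}, {"x": 0, "y": 0, "z": -4.9, "rx": 0, "ry": 0, "rz": 0, "jaw": 8.8}, {"x": 0, "y": 0, "z": -4.9, "rx": 0, "ry": 0, "rz": 0, "jaw": 8.8}, {"x": 0, "y": 0, "z": -4.9, "rx": 0, "ry": 0, "rz": 0, "jaw": 8.8}, {"x": 0, "y": 0, "z": -4.9, "rx": 0, "ry": 0, "rz": 0, "jaw": 8.8}]'

```text
clock: 39.9
tool_pos: [0.5099, -0.0213, 0.3567]
eef_rot: [0.478, 0.522, -0.478, 0.521]
contact_force: [0.7, -0.5, -0.2]
opening: 0.999
finger_force: 0.0
```

```bash
python3 st.py; python3 - <<'E'
from h import *
s=snap('side','s10');t=snap('top','t10'); s6=ld('s6')
for n,(a,b,c,d) in dict(B=(116,165,300,329),A=(110,160,333,363)).items(): print(n,np.abs(s['img'][a:b,c:d].astype(int)-s6['img'][a:b,c:d]).mean())
E
```

```text
t 39.9 q [-0.8995  1.0045  0.4886  1.9003  0.9314  1.3907 -1.1037] p [ 0.5099 -0.0213  0.3567] op 0.999 ff 0.0 F [ 0.6557 -0.541  -0.2012]
[[-0.0, 0.996, 0.087], [0.001, 0.087, -0.996], [-1.0, -0.0, -0.001]]
B 17.849401829697396
A 3.122888888888889
```

```bash
python3 - <<'E'
from h import *
s=ld('s10');t=ld('t10')
a=cv2.resize(s['img'][90:290,270:430,::-1],(480,600)); b=cv2.resize(t['img'][170:250,160:266,::-1],(320,242)); c=cv2.resize(s6:=ld('s6')['img'][90:209,270:430,::-1],(320,238))
o=np.zeros((600,800,3),np.uint8); o[:,:480]=a; o[:242,480:]=b; o[300:538,480:]=c
cv2.imwrite('pics/v10.png',o)
E
```

```text
(no output)
```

View pics/v10.png

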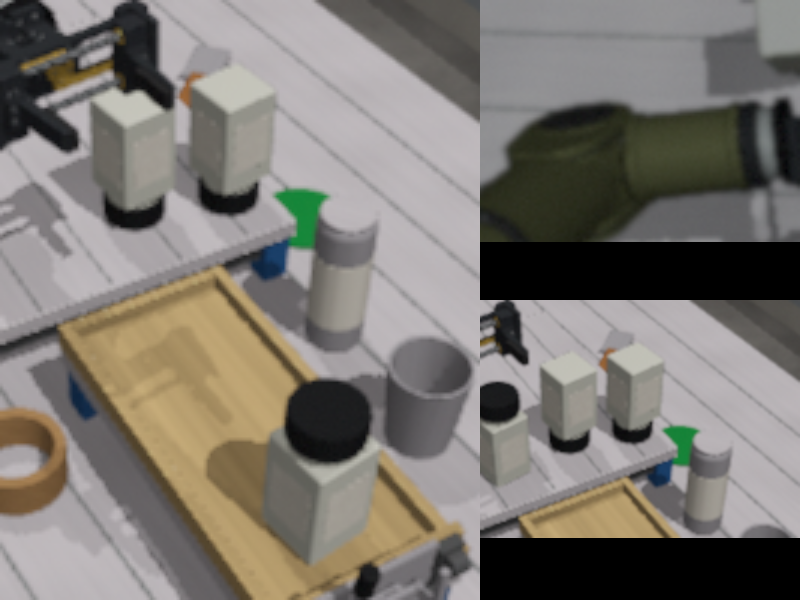

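Call:
send_rows --motion '[{"x": 0, "y": 2.6, "z": -3.2, "rx": 0, "ry": 0, "rz": 0, "jaw": 7.8}, {"x": 0, "y": 2.6, "z": -3.2, "rx": 0, "ry": 0, "rz": 0, "jaw": 7.8}, {"x": 0, "y": 2.6, "z": -3.2, "rx": 0, "ry": 0, "rz": 0, "jaw": 7.8}, {"x": 0, "y": 2.6, "z": -3.2, "rx": 0, "ry": 0, "rz": 0, "jaw": 7.8}, {"x": 0, "y": 2.8, "z": -3, "rx": 0, "ry": 0, "rz": 0, "jaw": 7.8}]'

```text
clock: 40.5
tool_pos: [0.6289, 0.1462, 0.357]
eef_rot: [0.478, 0.521, -0.478, 0.521]
contact_force: [1.0, 0.8, -0.1]
opening: 0.886
finger_force: 0.0
```

Call:
send_rows --motion '[{"x": 3, "y": 0, "z": 0, "rx": 0, "ry": 0, "rz": 0, "jaw": 7.8}, {"x": 3, "y": 0, "z": 0, "rx": 0, "ry": 0, "rz": 0, "jaw": 7.8}, {"x": 0, "y": 0, "z": 0, "rx": 0, "ry": 0, "rz": 0, "jaw": 7.8}, {"x": 0, "y": 0, "z": 0, "rx": 0, "ry": 0, "rz": 0, "jaw": 7.8}, {"x": 0, "y": 0, "z": 0, "rx": 0, "ry": 0, "rz": 0, "jaw": 7.8}]'

```text
clock: 41.0
tool_pos: [0.6288, 0.145, 0.299]
eef_rot: [0.479, 0.52, -0.477, 0.522]
contact_force: [-0.6, 0.8, 0.3]
opening: 0.886
finger_force: 0.0
```

```bash
python3 st.py; python3 go.py .6278,.1475,.149 -85 dn; python3 - <<'E'
from h import *
s=snap('side','s11'); s6=ld('s6')
for n,(a,b,c,d) in dict(B=(125,165,303,325),A=(110,160,333,363)).items(): print(n,np.abs(s['img'][a:b,c:d].astype(int)-s6['img'][a:b,c:d]).mean())
E
```

```text
t 41.0 q [-0.9006  1.2463  0.4573  1.2271  0.812   1.7143 -0.779 ] p [0.6288 0.145  0.299 ] op 0.886 ff 0.0 F [-0.5885  0.7803  0.3191]
[[0.003, 0.996, 0.086], [0.0, 0.086, -0.996], [-1.0, 0.003, 0.0]]
turn first rv [-0.001  0.    -0.003] rows>= 0.01996100539572661  then shift(cm) in new tool [15.005 -0.074 -0.254]  (in old tool) [15.005 -0.119 -0.255]
B 2.1700757575757574
A 1.9128888888888889
```

Call:
send_rows --motion '[{"x": 3, "y": -0.1, "z": -0.25, "rx": 0, "ry": 0, "rz": 0, "jaw": 7.8}, {"x": 3, "y": 0, "z": 0, "rx": 0, "ry": 0, "rz": 0, "jaw": 7.8}, {"x": 3, "y": 0, "z": 0, "rx": 0, "ry": 0, "rz": 0, "jaw": 7.8}, {"x": 3, "y": 0, "z": 0, "rx": 0, "ry": 0, "rz": 0, "jaw": 7.8}, {"x": 3, "y": 0, "z": 0, "rx": 0, "ry": 0, "rz": 0, "jaw": 7.8}]'

```text
clock: 41.55
tool_pos: [0.6278, 0.1484, 0.1476]
eef_rot: [0.479, 0.521, -0.477, 0.522]
contact_force: [-1.2, 0.1, 0.1]
opening: 0.889
finger_force: 0.0
```

Call:
send_rows --motion '[{"x": 0, "y": 0, "z": 0, "rx": 0, "ry": 0, "rz": 0, "jaw": 7.8}, {"x": 0, "y": 0, "z": 0, "rx": 0, "ry": 0, "rz": 0, "jaw": 5.5}, {"x": 0, "y": 0, "z": 0, "rx": 0, "ry": 0, "rz": 0, "jaw": 5.5}, {"x": 0, "y": 0, "z": 0, "rx": 0, "ry": 0, "rz": 0, "jaw": 5.5}, {"x": 0, "y": 0, "z": 0, "rx": 0, "ry": 0, "rz": 0, "jaw": 5.5}]' --grip_force 40

```text
clock: 42.05
tool_pos: [0.6282, 0.1485, 0.1497]
eef_rot: [0.479, 0.52, -0.477, 0.523]
contact_force: [0.5, 1.1, 5.1]
opening: 0.745
finger_force: 40.0
```

```bash
python3 st.py
```

```text
t 42.05 q [-0.8805  1.4673  0.4153  1.1175  0.7432  1.6876 -0.896 ] p [0.6282 0.1485 0.1497] op 0.745 ff 40.0 F [0.5442 1.0684 5.1186]
[[0.004, 0.996, 0.088], [-0.0, 0.088, -0.996], [-1.0, 0.004, 0.0]]
```

Call:
send_rows --motion '[{"x": -1.5, "y": 0, "z": 0, "rx": 0, "ry": 0, "rz": 0, "jaw": 5.5}, {"x": -4.5, "y": 0, "z": 0, "rx": 0, "ry": 0, "rz": 0, "jaw": 5.5}, {"x": -4.8, "y": 0, "z": 0, "rx": 0, "ry": 0, "rz": 0, "jaw": 5.5}, {"x": -4.8, "y": 0, "z": 0, "rx": 0, "ry": 0, "rz": 0, "jaw": 5.5}, {"x": -4.8, "y": 0, "z": 0, "rx": 0, "ry": 0, "rz": 0, "jaw": 5.5}]'

```text
clock: 42.55
tool_pos: [0.6266, 0.1479, 0.3527]
eef_rot: [0.478, 0.522, -0.477, 0.52]
contact_force: [0.2, 0.5, -2.2]
opening: 0.744
finger_force: 40.0
```

```bash
python3 st.py
```

```text
t 42.55 q [-0.9115  1.1727  0.4717  1.2342  0.8383  1.7413 -0.7163] p [0.6266 0.1479 0.3527] op 0.744 ff 40.0 F [ 0.1746  0.4975 -2.2333]
[[-0.001, 0.996, 0.087], [0.003, 0.087, -0.996], [-1.0, -0.001, -0.003]]
```

Call:
send_rows --motion '[{"x": 0, "y": -3.9, "z": 2.9, "rx": 0, "ry": 0, "rz": 0, "jaw": 5.5}, {"x": 0, "y": -3.9, "z": 2.9, "rx": 0, "ry": 0, "rz": 0, "jaw": 5.5}, {"x": 0, "y": -3.8, "z": 2.8, "rx": 0, "ry": 0, "rz": 0, "jaw": 5.5}, {"x": 0, "y": 0, "z": 1.2, "rx": 0, "ry": 0, "rz": -0.15, "jaw": 5.5}, {"x": 0, "y": 0, "z": 1.2, "rx": 0, "ry": 0, "rz": -0.15, "jaw": 5.5}]'

```text
clock: 43.05
tool_pos: [0.5199, 0.0278, 0.3513]
eef_rot: [0.393, 0.589, -0.551, 0.442]
contact_force: [0.5, 0.6, -2.9]
opening: 0.743
finger_force: 40.0
```

Call:
send_rows --motion '[{"x": 0, "y": 0, "z": 1.2, "rx": 0, "ry": 0, "rz": -0.15, "jaw": 5.5}, {"x": 0, "y": 0, "z": 1.2, "rx": 0, "ry": 0, "rz": -0.15, "jaw": 5.5}, {"x": 0, "y": 0, "z": 1.2, "rx": 0, "ry": 0, "rz": -0.15, "jaw": 5.5}, {"x": 0, "y": 0, "z": 1.2, "rx": 0, "ry": 0, "rz": -0.15, "jaw": 5.5}, {"x": 0, "y": 0, "z": 1.2, "rx": 0, "ry": 0, "rz": -0.15, "jaw": 5.5}]'

```text
clock: 43.55
tool_pos: [0.5263, -0.0318, 0.3508]
eef_rot: [0.151, 0.692, -0.674, 0.21]
contact_force: [0.5, -0.0, -2.7]
opening: 0.746
finger_force: 40.0
```

Call:
send_rows --motion '[{"x": 0, "y": 0, "z": 1.2, "rx": 0, "ry": 0, "rz": -0.15, "jaw": 5.5}, {"x": 0, "y": 0, "z": 1.2, "rx": 0, "ry": 0, "rz": -0.15, "jaw": 5.5}, {"x": 0, "y": 0, "z": 1.2, "rx": 0, "ry": 0, "rz": -0.15, "jaw": 5.5}, {"x": 0, "y": 0, "z": 1.2, "rx": 0, "ry": 0, "rz": -0.15, "jaw": 5.5}, {"x": 0, "y": 0, "z": 1.2, "rx": 0, "ry": 0, "rz": -0.15, "jaw": 5.5}]'

```text
clock: 44.05
tool_pos: [0.5315, -0.0916, 0.3508]
eef_rot: [0.113, -0.699, 0.704, 0.052]
contact_force: [-0.3, -0.4, -2.9]
opening: 0.747
finger_force: 40.0
```

Call:
send_rows --motion '[{"x": 0, "y": 0, "z": 1.2, "rx": 0, "ry": 0, "rz": -0.15, "jaw": 5.5}, {"x": 0, "y": 0, "z": 1.2, "rx": 0, "ry": 0, "rz": -0.15, "jaw": 5.5}, {"x": 0, "y": 0, "z": 1.2, "rx": 0, "ry": 0, "rz": -0.15, "jaw": 5.5}, {"x": 0, "y": 0, "z": 1.2, "rx": 0, "ry": 0, "rz": -0.15, "jaw": 5.5}, {"x": 0, "y": 0, "z": 1.2, "rx": 0, "ry": 0, "rz": -0.15, "jaw": 5.5}]'

```text
clock: 44.55
tool_pos: [0.5367, -0.1514, 0.3508]
eef_rot: [0.362, -0.609, 0.636, 0.306]
contact_force: [0.4, 0.3, -3.8]
opening: 0.748
finger_force: 40.0
```

Call:
send_rows --motion '[{"x": 0, "y": 0, "z": 1.2, "rx": 0, "ry": 0, "rz": -0.15, "jaw": 5.5}, {"x": 0, "y": 0, "z": 1.2, "rx": 0, "ry": 0, "rz": -0.15, "jaw": 5.5}, {"x": 0, "y": 0, "z": 1.2, "rx": 0, "ry": 0, "rz": -0.15, "jaw": 5.5}, {"x": 0, "y": 0, "z": 1.2, "rx": 0, "ry": 0, "rz": -0.14, "jaw": 5.5}, {"x": 0, "y": 0, "z": 0, "rx": 0, "ry": 0, "rz": 0, "jaw": 5.5}]'

```text
clock: 45.05
tool_pos: [0.54, -0.2005, 0.3514]
eef_rot: [0.52, -0.479, 0.521, 0.478]
contact_force: [-0.9, -0.2, -1.5]
opening: 0.745
finger_force: 40.0
```

```bash
python3 st.py; python3 go.py .5407,-.199,.174 -85 up
```

```text
t 45.05 q [-0.3656  0.9265  0.1023  2.0046  1.3383  1.538   1.7943] p [ 0.54   -0.2005  0.3514] op 0.745 ff 40.0 F [-0.9004 -0.1802 -1.475 ]
[[-0.002, -0.996, 0.084], [-0.001, -0.084, -0.996], [1.0, -0.002, -0.001]]
turn first rv [ 0.003  0.001 -0.002] rows>= 0.021487628741328882  then shift(cm) in new tool [-17.737  -0.082  -0.141]  (in old tool) [-17.738  -0.041  -0.122]
```

Call:
send_rows --motion '[{"x": -4, "y": 0, "z": -0.1, "rx": 0, "ry": 0, "rz": 0, "jaw": 5.5}, {"x": -4, "y": 0, "z": 0, "rx": 0, "ry": 0, "rz": 0, "jaw": 5.5}, {"x": -4, "y": 0, "z": 0, "rx": 0, "ry": 0, "rz": 0, "jaw": 5.5}, {"x": -3.5, "y": 0, "z": 0, "rx": 0, "ry": 0, "rz": 0, "jaw": 5.5}, {"x": -1.5, "y": 0, "z": 0, "rx": 0, "ry": 0, "rz": 0, "jaw": 5.5}]'

```text
clock: 45.55
tool_pos: [0.5413, -0.1964, 0.1772]
eef_rot: [0.522, -0.479, 0.521, 0.476]
contact_force: [-0.6, 0.5, -3.0]
opening: 0.749
finger_force: 40.0
```

Call:
send_rows --motion '[{"x": -0.4, "y": 0, "z": 0, "rx": 0, "ry": 0, "rz": 0, "jaw": 5.5}, {"x": -0.3, "y": 0, "z": 0, "rx": 0, "ry": 0, "rz": 0, "jaw": 5.5}, {"x": 0, "y": 0, "z": 0, "rx": 0, "ry": 0, "rz": 0, "jaw": 5.5}, {"x": 0, "y": 0, "z": 0, "rx": 0, "ry": 0, "rz": 0, "jaw": 5.5}, {"x": 0, "y": 0, "z": 0, "rx": 0, "ry": 0, "rz": 0, "jaw": 5.5}]'

```text
clock: 46.05
tool_pos: [0.5414, -0.1977, 0.1748]
eef_rot: [0.52, -0.479, 0.522, 0.477]
contact_force: [0.2, -0.7, -2.4]
opening: 0.742
finger_force: 40.0
```

```bash
python3 st.py
```

```text
t 46.05 q [-0.3541  1.2645  0.0729  1.9182  1.3277  1.4931  1.5446] p [ 0.5414 -0.1977  0.1748] op 0.742 ff 40.0 F [ 0.1616 -0.6747 -2.3783]
[[-0.004, -0.996, 0.087], [-0.001, -0.087, -0.996], [1.0, -0.004, -0.001]]
```

Call:
send_rows --motion '[{"x": -0.3, "y": 0, "z": 0, "rx": 0, "ry": 0, "rz": 0, "jaw": 5.5}, {"x": -0.1, "y": 0, "z": 0, "rx": 0, "ry": 0, "rz": 0, "jaw": 5.5}, {"x": -0.1, "y": 0, "z": 0, "rx": 0, "ry": 0, "rz": 0, "jaw": 5.5}, {"x": 0, "y": 0, "z": 0, "rx": 0, "ry": 0, "rz": 0, "jaw": 5.5}, {"x": 0, "y": 0, "z": 0, "rx": 0, "ry": 0, "rz": 0, "jaw": 5.5}]'

```text
clock: 46.55
tool_pos: [0.5413, -0.198, 0.1706]
eef_rot: [0.519, -0.478, 0.523, 0.478]
contact_force: [-0.3, 1.5, 4.4]
opening: 0.746
finger_force: 40.0
```

Call:
send_rows --motion '[{"x": 0, "y": 0, "z": 0, "rx": 0, "ry": 0, "rz": 0, "jaw": 6.8}, {"x": 0, "y": 0, "z": 0, "rx": 0, "ry": 0, "rz": 0, "jaw": 7.5}, {"x": 0, "y": 0, "z": 0, "rx": 0, "ry": 0, "rz": 0, "jaw": 8.4}, {"x": 0, "y": 0, "z": 0, "rx": 0, "ry": 0, "rz": 0, "jaw": 8.4}, {"x": 2, "y": 0, "z": 0, "rx": 0, "ry": 0, "rz": 0, "jaw": 8.4}]'

```text
clock: 47.05
tool_pos: [0.5409, -0.1975, 0.1867]
eef_rot: [0.522, -0.478, 0.521, 0.477]
contact_force: [0.1, 0.2, 0.3]
opening: 0.954
finger_force: 0.0
```

```bash
python3 st.py
```

```text
t 47.05 q [-0.355   1.2411  0.0732  1.9311  1.3283  1.4944  1.5594] p [ 0.5409 -0.1975  0.1867] op 0.954 ff 0.0 F [0.1036 0.1652 0.2517]
[[0.001, -0.996, 0.087], [-0.002, -0.087, -0.996], [1.0, 0.001, -0.002]]
```

Call:
send_rows --motion '[{"x": 4, "y": 0, "z": 0, "rx": 0, "ry": 0, "rz": 0, "jaw": 8.4}, {"x": 4, "y": 0, "z": 0, "rx": 0, "ry": 0, "rz": 0, "jaw": 8.8}, {"x": 4, "y": 0, "z": 0, "rx": 0, "ry": 0, "rz": 0, "jaw": 8.8}, {"x": 4, "y": 0, "z": 0, "rx": 0, "ry": 0, "rz": 0, "jaw": 8.8}, {"x": 0, "y": -3, "z": -4, "rx": 0, "ry": 0, "rz": 0, "jaw": 8.8}]'

```text
clock: 47.55
tool_pos: [0.5628, -0.1615, 0.356]
eef_rot: [0.516, -0.48, 0.521, 0.482]
contact_force: [1.9, 0.1, -0.8]
opening: 1.002
finger_force: 0.0
```

Call:
send_rows --motion '[{"x": 0, "y": -3, "z": -4, "rx": 0, "ry": 0, "rz": 0, "jaw": 8.8}, {"x": 0, "y": -3, "z": -4, "rx": 0, "ry": 0, "rz": 0, "jaw": 8.8}, {"x": 0, "y": -3, "z": -4, "rx": 0, "ry": 0, "rz": 0, "jaw": 8.8}, {"x": 0, "y": -3, "z": -4, "rx": 0, "ry": 0, "rz": 0, "jaw": 8.8}, {"x": 0, "y": -3, "z": -4, "rx": 0, "ry": 0, "rz": 0, "jaw": 8.8}]'

```text
clock: 48.05
tool_pos: [0.6998, 0.0585, 0.3493]
eef_rot: [0.521, -0.478, 0.521, 0.477]
contact_force: [1.5, -0.4, -0.3]
opening: 0.994
finger_force: 0.0
```

```bash
python3 st.py; python3 go.py .7304,.1097,.30 -85 up; python3 - <<'E'
from h import *
s=snap('side','s12'); s6=ld('s10')
for n,(a,b,c,d) in dict(A=(110,160,333,363),C=(215,276,357,396)).items(): print(n,np.abs(s['img'][a:b,c:d].astype(int)-s6['img'][a:b,c:d]).mean())
E
```

```text
t 48.05 q [-0.5996  1.1444  0.0833  1.1709  1.1828  1.868   2.3567] p [0.6998 0.0585 0.3493] op 0.994 ff 0.0 F [ 1.5149 -0.4049 -0.3338]
[[-0.001, -0.996, 0.087], [-0.001, -0.087, -0.996], [1.0, -0.001, -0.001]]
turn first rv [ 0.001  0.001 -0.001] rows>= 0.00793176666867198  then shift(cm) in new tool [-4.927 -3.491 -4.836]  (in old tool) [-4.936 -3.483 -4.833]
A 3.7031111111111112
C 3.7001541263836346
```

Call:
send_rows --motion '[{"x": 0, "y": -1.7, "z": -2.4, "rx": 0, "ry": 0, "rz": 0, "jaw": 8.8}, {"x": 0, "y": -1.8, "z": -2.4, "rx": 0, "ry": 0, "rz": 0, "jaw": 8.8}, {"x": -2, "y": 0, "z": 0, "rx": 0, "ry": 0, "rz": 0, "jaw": 8.8}, {"x": -3, "y": 0, "z": 0, "rx": 0, "ry": 0, "rz": 0, "jaw": 8.8}, {"x": 0, "y": 0, "z": 0, "rx": 0, "ry": 0, "rz": 0, "jaw": 8.8}]'

```text
clock: 48.6
tool_pos: [0.7285, 0.1065, 0.2933]
eef_rot: [0.523, -0.475, 0.519, 0.481]
contact_force: [-0.6, -0.2, -0.6]
opening: 0.998
finger_force: 0.0
```

Call:
send_rows --motion '[{"x": -3, "y": 0, "z": 0, "rx": 0, "ry": 0, "rz": 0, "jaw": 8.8}, {"x": -3, "y": 0, "z": 0, "rx": 0, "ry": 0, "rz": 0, "jaw": 8.8}, {"x": -3, "y": 0, "z": 0, "rx": 0, "ry": 0, "rz": 0, "jaw": 8.8}, {"x": -3, "y": 0, "z": 0, "rx": 0, "ry": 0, "rz": 0, "jaw": 8.8}, {"x": -3, "y": 0, "z": 0, "rx": 0, "ry": 0, "rz": 0, "jaw": 8.8}]'

```text
clock: 49.1
tool_pos: [0.7303, 0.107, 0.1494]
eef_rot: [0.52, -0.479, 0.522, 0.478]
contact_force: [-0.2, 0.3, -0.5]
opening: 0.998
finger_force: 0.0
```

Call:
send_rows --motion '[{"x": 0, "y": 0, "z": 0, "rx": 0, "ry": 0, "rz": 0, "jaw": 8.8}, {"x": 0, "y": 0, "z": 0, "rx": 0, "ry": 0, "rz": 0, "jaw": 5.5}, {"x": 0, "y": 0, "z": 0, "rx": 0, "ry": 0, "rz": 0, "jaw": 5.5}, {"x": 0, "y": 0, "z": 0, "rx": 0, "ry": 0, "rz": 0, "jaw": 5.5}, {"x": 0, "y": 0, "z": 0, "rx": 0, "ry": 0, "rz": 0, "jaw": 5.5}]' --grip_force 40

```text
clock: 49.6
tool_pos: [0.7311, 0.1082, 0.152]
eef_rot: [0.52, -0.479, 0.523, 0.476]
contact_force: [0.2, -0.0, 4.2]
opening: 0.752
finger_force: 40.0
```

```bash
python3 st.py
```

```text
t 49.6 q [-0.617   1.511   0.07    0.7951  1.1545  1.909   2.3475] p [0.7311 0.1082 0.152 ] op 0.752 ff 40.0 F [ 0.1531 -0.0149  4.1882]
[[-0.006, -0.996, 0.087], [-0.001, -0.087, -0.996], [1.0, -0.006, -0.0]]
```

Call:
send_rows --motion '[{"x": 1.5, "y": 0, "z": 0, "rx": 0, "ry": 0, "rz": 0, "jaw": 5.5}, {"x": 4.5, "y": 0, "z": 0, "rx": 0, "ry": 0, "rz": 0, "jaw": 5.5}, {"x": 4.8, "y": 0, "z": 0, "rx": 0, "ry": 0, "rz": 0, "jaw": 5.5}, {"x": 4.8, "y": 0, "z": 0, "rx": 0, "ry": 0, "rz": 0, "jaw": 5.5}, {"x": 4.8, "y": 0, "z": 0, "rx": 0, "ry": 0, "rz": 0, "jaw": 5.5}]'

```text
clock: 50.1
tool_pos: [0.7297, 0.1077, 0.3556]
eef_rot: [0.522, -0.479, 0.521, 0.477]
contact_force: [0.3, 0.5, -1.6]
opening: 0.747
finger_force: 40.0
```

```bash
python3 st.py; python3 go.py .5455,-.083,.345 -85 up
```

```text
t 50.1 q [-0.6303  1.2182  0.1     0.9333  1.2008  1.9404  2.5149] p [0.7297 0.1077 0.3556] op 0.747 ff 40.0 F [ 0.3027  0.4935 -1.5918]
[[-0.001, -0.996, 0.087], [-0.003, -0.087, -0.996], [1.0, -0.001, -0.003]]
turn first rv [ 0.     0.003 -0.001] rows>= 0.018514148731595296  then shift(cm) in new tool [-1.055 20.011 17.395]  (in old tool) [-0.978 20.01  17.4  ]
```

Call:
send_rows --motion '[{"x": 0, "y": 4, "z": 1.6, "rx": 0, "ry": 0, "rz": 0, "jaw": 5.5}, {"x": 0, "y": 4, "z": 1.6, "rx": 0, "ry": 0, "rz": 0, "jaw": 5.5}, {"x": 0, "y": 4, "z": 1.6, "rx": 0, "ry": 0, "rz": 0, "jaw": 5.5}, {"x": 0, "y": 4, "z": 1.6, "rx": 0, "ry": 0, "rz": 0, "jaw": 5.5}, {"x": 0, "y": 4, "z": 1.6, "rx": 0, "ry": 0, "rz": 0, "jaw": 5.5}]'

```text
clock: 50.6
tool_pos: [0.536, 0.0099, 0.3535]
eef_rot: [0.522, -0.48, 0.521, 0.476]
contact_force: [0.8, -0.8, -2.9]
opening: 0.746
finger_force: 40.0
```

Call:
send_rows --motion '[{"x": 0, "y": 0, "z": 0.5, "rx": 0, "ry": 0, "rz": 0.15, "jaw": 5.5}, {"x": 0, "y": 0, "z": 0.5, "rx": 0, "ry": 0, "rz": 0.15, "jaw": 5.5}, {"x": 0, "y": 0, "z": 0.5, "rx": 0, "ry": 0, "rz": 0.15, "jaw": 5.5}, {"x": 0, "y": 0, "z": 0.5, "rx": 0, "ry": 0, "rz": 0.15, "jaw": 5.5}, {"x": 0, "y": 0, "z": 0.5, "rx": 0, "ry": 0, "rz": 0.15, "jaw": 5.5}]'

```text
clock: 51.1
tool_pos: [0.54, -0.0142, 0.353]
eef_rot: [0.308, -0.638, 0.66, 0.25]
contact_force: [-0.1, 0.3, -2.6]
opening: 0.746
finger_force: 40.0
```

Call:
send_rows --motion '[{"x": 0, "y": 0, "z": 0.5, "rx": 0, "ry": 0, "rz": 0.15, "jaw": 5.5}, {"x": 0, "y": 0, "z": 0.5, "rx": 0, "ry": 0, "rz": 0.15, "jaw": 5.5}, {"x": 0, "y": 0, "z": 0.5, "rx": 0, "ry": 0, "rz": 0.15, "jaw": 5.5}, {"x": 0, "y": 0, "z": 0.5, "rx": 0, "ry": 0, "rz": 0.15, "jaw": 5.5}, {"x": 0, "y": 0, "z": 0.5, "rx": 0, "ry": 0, "rz": 0.15, "jaw": 5.5}]'

```text
clock: 51.6
tool_pos: [0.5422, -0.039, 0.3529]
eef_rot: [-0.053, 0.707, -0.706, 0.009]
contact_force: [1.0, 0.2, -3.2]
opening: 0.746
finger_force: 40.0
```

Call:
send_rows --motion '[{"x": 0, "y": 0, "z": 0.5, "rx": 0, "ry": 0, "rz": 0.15, "jaw": 5.5}, {"x": 0, "y": 0, "z": 0.5, "rx": 0, "ry": 0, "rz": 0.15, "jaw": 5.5}, {"x": 0, "y": 0, "z": 0.5, "rx": 0, "ry": 0, "rz": 0.15, "jaw": 5.5}, {"x": 0, "y": 0, "z": 0.5, "rx": 0, "ry": 0, "rz": 0.15, "jaw": 5.5}, {"x": 0, "y": 0, "z": 0.5, "rx": 0, "ry": 0, "rz": 0.15, "jaw": 5.5}]'

```text
clock: 52.1
tool_pos: [0.5444, -0.0638, 0.3527]
eef_rot: [0.21, 0.677, -0.653, 0.267]
contact_force: [-0.6, -0.2, -2.4]
opening: 0.747
finger_force: 40.0
```

Call:
send_rows --motion '[{"x": 0, "y": 0, "z": 0.5, "rx": 0, "ry": 0, "rz": 0.15, "jaw": 5.5}, {"x": 0, "y": 0, "z": 0.5, "rx": 0, "ry": 0, "rz": 0.15, "jaw": 5.5}, {"x": 0, "y": 0, "z": 0.4, "rx": 0, "ry": 0, "rz": 0.15, "jaw": 5.5}, {"x": 0, "y": 0, "z": 0, "rx": 0, "ry": 0, "rz": 0.15, "jaw": 5.5}, {"x": 0, "y": 0, "z": 0, "rx": 0, "ry": 0, "rz": 0.15, "jaw": 5.5}]'

```text
clock: 52.6
tool_pos: [0.5455, -0.0777, 0.3525]
eef_rot: [0.443, 0.553, -0.51, 0.488]
contact_force: [-1.1, 0.6, -2.6]
opening: 0.747
finger_force: 40.0
```

Call:
send_rows --motion '[{"x": 0, "y": 0, "z": 0, "rx": 0, "ry": 0, "rz": 0.14, "jaw": 5.5}, {"x": 0, "y": 0, "z": 0, "rx": 0, "ry": 0, "rz": 0, "jaw": 5.5}, {"x": 0, "y": 0, "z": 0, "rx": 0, "ry": 0, "rz": 0, "jaw": 5.5}, {"x": 0, "y": 0, "z": 0, "rx": 0, "ry": 0, "rz": 0, "jaw": 5.5}, {"x": 0, "y": 0, "z": 0, "rx": 0, "ry": 0, "rz": 0, "jaw": 5.5}]'

```text
clock: 53.1
tool_pos: [0.5455, -0.078, 0.3527]
eef_rot: [0.478, 0.522, -0.478, 0.521]
contact_force: [-0.4, -0.1, -2.9]
opening: 0.747
finger_force: 40.0
```

```bash
python3 st.py; python3 go.py .5455,-.086,.172 -85 dn; python3 - <<'E'
from h import *
s=snap('side','s13'); s6=ld('s12')
for n,(a,b,c,d) in dict(B=(190,240,330,362),C=(215,276,357,396)).items(): print(n,np.abs(s['img'][a:b,c:d].astype(int)-s6['img'][a:b,c:d]).mean())
E
```

```text
t 53.1 q [-0.8297  1.0445  0.5877  1.8882  0.9975  1.2628 -1.0782] p [ 0.5455 -0.078   0.3527] op 0.747 ff 40.0 F [-0.3727 -0.0709 -2.9317]
[[-0.001, 0.996, 0.087], [0.002, 0.087, -0.996], [-1.0, -0.001, -0.002]]
turn first rv [-0.    -0.002  0.001] rows>= 0.010498294579646307  then shift(cm) in new tool [18.071 -0.065  0.794]  (in old tool) [18.07  -0.051  0.823]
B 4.2683333333333335
C 1.1622530474989492
```

Call:
send_rows --motion '[{"x": 4, "y": 0, "z": 0.6, "rx": 0, "ry": 0, "rz": 0, "jaw": 5.5}, {"x": 4, "y": 0, "z": 0, "rx": 0, "ry": 0, "rz": 0, "jaw": 5.5}, {"x": 4, "y": 0, "z": 0, "rx": 0, "ry": 0, "rz": 0, "jaw": 5.5}, {"x": 4, "y": 0, "z": 0, "rx": 0, "ry": 0, "rz": 0, "jaw": 5.5}, {"x": 1.3, "y": 0, "z": 0, "rx": 0, "ry": 0, "rz": 0, "jaw": 5.5}]'

```text
clock: 53.65
tool_pos: [0.5457, -0.0833, 0.1752]
eef_rot: [0.477, 0.523, -0.478, 0.52]
contact_force: [0.0, -0.1, -2.6]
opening: 0.749
finger_force: 40.0
```

Call:
send_rows --motion '[{"x": 0.4, "y": 0, "z": 0, "rx": 0, "ry": 0, "rz": 0, "jaw": 5.5}, {"x": 0.3, "y": 0, "z": 0, "rx": 0, "ry": 0, "rz": 0, "jaw": 5.5}, {"x": 0, "y": 0, "z": 0, "rx": 0, "ry": 0, "rz": 0, "jaw": 5.5}, {"x": 0, "y": 0, "z": 0, "rx": 0, "ry": 0, "rz": 0, "jaw": 5.5}, {"x": 0, "y": 0, "z": 0, "rx": 0, "ry": 0, "rz": 0, "jaw": 5.5}]'

```text
clock: 54.15
tool_pos: [0.5463, -0.0838, 0.1739]
eef_rot: [0.479, 0.521, -0.477, 0.522]
contact_force: [0.1, -0.5, -2.8]
opening: 0.743
finger_force: 40.0
```

```bash
python3 st.py
```

```text
t 54.15 q [-0.7834  1.3577  0.5003  1.8112  0.9302  1.1683 -1.288 ] p [ 0.5463 -0.0838  0.1739] op 0.743 ff 40.0 F [ 0.0569 -0.5325 -2.8242]
[[0.002, 0.996, 0.087], [0.001, 0.087, -0.996], [-1.0, 0.002, -0.001]]
```

Call:
send_rows --motion '[{"x": 0.3, "y": 0, "z": 0, "rx": 0, "ry": 0, "rz": 0, "jaw": 5.5}, {"x": 0.1, "y": 0, "z": 0, "rx": 0, "ry": 0, "rz": 0, "jaw": 5.5}, {"x": 0.1, "y": 0, "z": 0, "rx": 0, "ry": 0, "rz": 0, "jaw": 5.5}, {"x": 0.1, "y": 0, "z": 0, "rx": 0, "ry": 0, "rz": 0, "jaw": 5.5}, {"x": 0, "y": 0, "z": 0, "rx": 0, "ry": 0, "rz": 0, "jaw": 5.5}]'

```text
clock: 54.65
tool_pos: [0.5461, -0.0842, 0.1684]
eef_rot: [0.478, 0.52, -0.478, 0.522]
contact_force: [-0.8, 1.8, 4.6]
opening: 0.748
finger_force: 40.0
```

Call:
send_rows --motion '[{"x": 0, "y": 0, "z": 0, "rx": 0, "ry": 0, "rz": 0, "jaw": 6.8}, {"x": 0, "y": 0, "z": 0, "rx": 0, "ry": 0, "rz": 0, "jaw": 7.5}, {"x": 0, "y": 0, "z": 0, "rx": 0, "ry": 0, "rz": 0, "jaw": 8.4}, {"x": 0, "y": 0, "z": 0, "rx": 0, "ry": 0, "rz": 0, "jaw": 8.4}, {"x": -2, "y": 0, "z": 0, "rx": 0, "ry": 0, "rz": 0, "jaw": 8.4}]'

```text
clock: 55.15
tool_pos: [0.5457, -0.0835, 0.1844]
eef_rot: [0.477, 0.523, -0.478, 0.52]
contact_force: [-0.5, -0.1, 0.2]
opening: 0.952
finger_force: 0.0
```

Call:
send_rows --motion '[{"x": -4, "y": 0, "z": 0, "rx": 0, "ry": 0, "rz": 0, "jaw": 8.4}, {"x": -4, "y": 0, "z": 0, "rx": 0, "ry": 0, "rz": 0, "jaw": 8.8}, {"x": -4, "y": 0, "z": 0, "rx": 0, "ry": 0, "rz": 0, "jaw": 8.8}, {"x": -4, "y": 0, "z": 0, "rx": 0, "ry": 0, "rz": 0, "jaw": 8.8}, {"x": -4, "y": 0, "z": 0, "rx": 0, "ry": 0, "rz": 0, "jaw": 8.8}]'

```text
clock: 55.65
tool_pos: [0.5457, -0.0842, 0.3882]
eef_rot: [0.478, 0.521, -0.478, 0.521]
contact_force: [0.4, 0.5, 0.5]
opening: 0.999
finger_force: 0.0
```

```bash
python3 st.py; python3 - <<'E'
from h import *
s=snap('side','s14');t=snap('top','t14')
a=cv2.resize(s['img'][160:320,290:450,::-1],(600,600),interpolation=cv2.INTER_CUBIC); b=cv2.resize(ld('top0')['img'][180:230,440:475,::-1],(200,286),interpolation=cv2.INTER_CUBIC); c=cv2.resize(t['img'][180:230,440:475,::-1],(200,286),interpolation=cv2.INTER_CUBIC)
o=np.zeros((600,800,3),np.uint8); o[:,:600]=a; o[:286,600:]=b; o[300:586,600:]=c
cv2.imwrite('pics/v14.png',o)
E
```

```text
t 55.65 q [-0.8318  0.9837  0.6098  1.8912  1.0212  1.281  -1.0308] p [ 0.5457 -0.0842  0.3882] op 0.999 ff 0.0 F [0.4043 0.5372 0.4925]
[[-0.0, 0.996, 0.086], [0.001, 0.086, -0.996], [-1.0, -0.0, -0.001]]
```

View pics/v14.png

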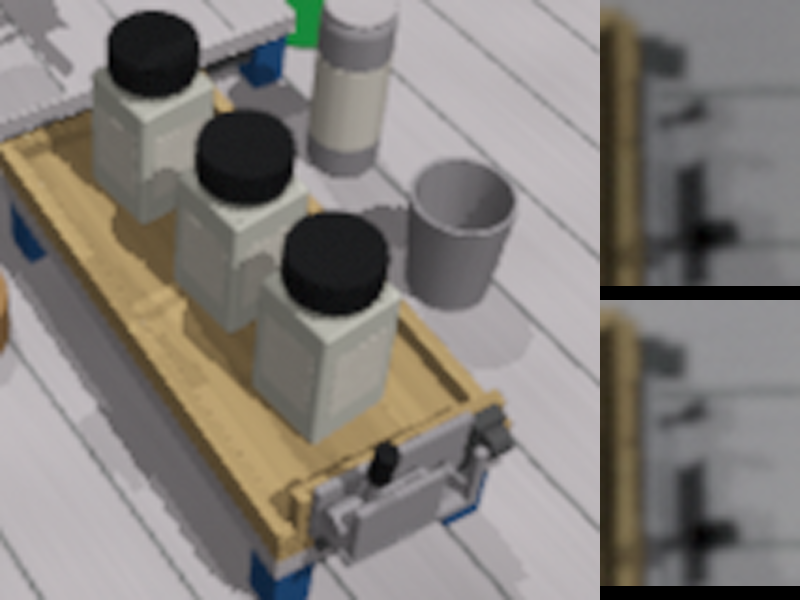

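```bash
cat > cf.py <<'E'
from ik import *
C0=np.array([.540,-.191,0]); RC=R.from_euler('z',-.0475)
def cw(x,y,z): return C0+RC.apply([x,y,z])
ZT=[0,0,-1]; RT=rotm(ZT,x=RC.apply([0,1,0]))
E
python3 - <<'E'
from cf import *
from h import ld,px2w,w2px
t,s=ld('t14'),ld('s14')
K=cw(-.045,-.218,.184); print('knob pred',K,'top px',w2px(t,[K, cw(-.045,-.218,.2)]),'side px',w2px(s,[K,cw(-.045,-.218,.2)]))
print('side meas 392.1,283.5 ->',px2w(s,[[392.1,283.5]],.184),'top meas (457.0+,) ->',px2w(t,[[440+707/200*35-600*35/200,180+(535-300)/286*50]],.184))
from plant import get_state
st=get_state(); q=st['q']
for p in(cw(-.045,-.218,.30),cw(-.045,-.218,.18),cw(.015,-.218,.18),cw(.015,-.27,.15)):
    r=IK(p,RT,q); print(p,r)
from go import plan
plan(cw(-.045,-.218,.30),ZT,RC.apply([0,1,0]))
E
```

```text
knob pred [ 0.485 -0.407  0.184] top px [[456.398 222.493]
 [458.031 221.97 ]] side px [[387.464 281.402]
 [388.219 277.2  ]]
side meas 392.1,283.5 -> [[ 0.49  -0.417  0.184]] top meas (457.0+,) -> [[ 0.489 -0.414  0.184]]
[ 0.485 -0.407  0.3  ] (array([ 0.707,  0.646, -0.151,  1.479,  0.106,  1.024,  0.484]), np.float64(1.7808541373685484e-06), 8.663319253043167e-06)
[ 0.485 -0.407  0.18 ] (array([ 0.814,  0.797, -0.348,  1.601,  0.346,  0.805,  0.273]), np.float64(1.7919578860039784e-06), 8.899171675962646e-06)
[ 0.545 -0.409  0.18 ] (array([ 0.74 ,  0.856, -0.326,  1.437,  0.314,  0.9  ,  0.275]), np.float64(1.6583530884663138e-06), 8.123896430502174e-06)
[ 0.542 -0.461  0.15 ] (array([ 0.802,  0.935, -0.345,  1.346,  0.349,  0.92 ,  0.328]), np.float64(1.7418723508126484e-06), 8.147448054055593e-06)
turn first rv [0.11  1.567 0.097] rows>= 10.448058590489604  then shift(cm) in new tool [-32.388  -4.57    9.168]  (in old tool) [ 9.079 -8.871 31.509]
```

Call:
send_rows --motion '[{"x": 0, "y": -1.3, "z": 4.5, "rx": 0, "ry": 0, "rz": 0, "jaw": 5}, {"x": 0, "y": -1.3, "z": 4.5, "rx": 0, "ry": 0, "rz": 0, "jaw": 5}, {"x": 0, "y": -1.3, "z": 4.5, "rx": 0, "ry": 0, "rz": 0, "jaw": 5}, {"x": 0, "y": -1.3, "z": 4.5, "rx": 0, "ry": 0, "rz": 0, "jaw": 5}, {"x": 0, "y": -1.3, "z": 4.5, "rx": 0, "ry": 0, "rz": 0, "jaw": 5}]'

```text
clock: 56.25
tool_pos: [0.5003, -0.315, 0.3856]
eef_rot: [0.478, 0.522, -0.477, 0.521]
contact_force: [1.6, -0.5, 0.7]
opening: 0.582
finger_force: 0.0
```

Call:
send_rows --motion '[{"x": 0, "y": -1.2, "z": 4.5, "rx": 0, "ry": 0, "rz": 0, "jaw": 5}, {"x": 0, "y": -1.2, "z": 4.5, "rx": 0, "ry": 0, "rz": 0, "jaw": 5}, {"x": 0, "y": 0, "z": 0, "rx": 0.01, "ry": 0.142, "rz": 0.009, "jaw": 5}, {"x": 0, "y": 0, "z": 0, "rx": 0.01, "ry": 0.142, "rz": 0.009, "jaw": 5}, {"x": 0, "y": 0, "z": 0, "rx": 0.01, "ry": 0.142, "rz": 0.009, "jaw": 5}]'

```text
clock: 56.75
tool_pos: [0.4836, -0.4058, 0.3853]
eef_rot: [0.58, 0.604, -0.371, 0.401]
contact_force: [-0.5, 0.3, -0.8]
opening: 0.565
finger_force: 0.0
```

Call:
send_rows --motion '[{"x": 0, "y": 0, "z": 0, "rx": 0.01, "ry": 0.142, "rz": 0.009, "jaw": 5}, {"x": 0, "y": 0, "z": 0, "rx": 0.01, "ry": 0.142, "rz": 0.009, "jaw": 5}, {"x": 0, "y": 0, "z": 0, "rx": 0.01, "ry": 0.142, "rz": 0.009, "jaw": 5}, {"x": 0, "y": 0, "z": 0, "rx": 0.01, "ry": 0.142, "rz": 0.009, "jaw": 5}, {"x": 0, "y": 0, "z": 0, "rx": 0.01, "ry": 0.142, "rz": 0.009, "jaw": 5}]'

```text
clock: 57.25
tool_pos: [0.4808, -0.4074, 0.3834]
eef_rot: [0.685, 0.671, -0.198, 0.203]
contact_force: [-1.0, -2.0, -0.4]
opening: 0.563
finger_force: 0.0
```

Call:
send_rows --motion '[{"x": 0, "y": 0, "z": 0, "rx": 0.01, "ry": 0.142, "rz": 0.009, "jaw": 5}, {"x": 0, "y": 0, "z": 0, "rx": 0.01, "ry": 0.142, "rz": 0.009, "jaw": 5}, {"x": 0, "y": 0, "z": 0, "rx": 0.01, "ry": 0.142, "rz": 0.009, "jaw": 5}, {"x": 0, "y": 0, "z": 0, "rx": 0, "ry": 0, "rz": 0, "jaw": 5}, {"x": 0, "y": 0, "z": 0, "rx": 0, "ry": 0, "rz": 0, "jaw": 5}]'

```text
clock: 57.75
tool_pos: [0.4796, -0.4096, 0.3827]
eef_rot: [0.724, 0.685, -0.06, 0.051]
contact_force: [0.1, 0.3, -0.1]
opening: 0.568
finger_force: 0.0
```

```bash
python3 st.py; python3 - <<'E'
from cf import *
from h import snap,w2px
from go import plan
plan(cw(-.045,-.218,.30),ZT,RC.apply([0,1,0]))
w=snap('wrist','w1')
np.set_printoptions(precision=3,suppress=True)
T=w['extrinsics']; print(T)
print(w2px(w,[cw(-.045,-.218,.184),cw(-.092,-.202,.14),cw(.092,-.202,.14),cw(-.092,-.190,.14)]))
E
```

```text
t 57.75 q [0.5231 0.5345 0.0698 1.4523 0.1185 1.0863 0.4744] p [ 0.4796 -0.4096  0.3827] op 0.568 ff 0.0 F [ 0.0876  0.3029 -0.1358]
[[0.055, 0.998, -0.017], [0.986, -0.057, -0.156], [-0.157, -0.008, -0.988]]
turn first rv [-0.009  0.158 -0.008] rows>= 1.0513096222953553  then shift(cm) in new tool [0.318 0.497 8.267]  (in old tool) [1.616 0.562 8.11 ]
[[ 0.998  0.047  0.032  0.487]
 [-0.057  0.896  0.44  -0.313]
 [-0.008 -0.441  0.897  0.504]
 [ 0.     0.     0.     1.   ]]
[[325.712 144.85 ]
 [283.655 120.156]
 [447.707 118.905]
 [283.013 109.258]]
```

Call:
send_rows --motion '[{"x": 0, "y": 0, "z": 0, "rx": -0.004, "ry": 0.079, "rz": -0.004, "jaw": 5}, {"x": 0, "y": 0, "z": 0, "rx": -0.005, "ry": 0.079, "rz": -0.004, "jaw": 5}, {"x": 0, "y": 0, "z": 0, "rx": 0, "ry": 0, "rz": 0, "jaw": 5}, {"x": 0, "y": 0, "z": 0, "rx": 0, "ry": 0, "rz": 0, "jaw": 5}, {"x": 0, "y": 0, "z": 0, "rx": 0, "ry": 0, "rz": 0, "jaw": 5}]'

```text
clock: 58.3
tool_pos: [0.4812, -0.407, 0.3837]
eef_rot: [0.722, 0.692, 0.001, 0.0]
contact_force: [-0.1, -0.2, -0.0]
opening: 0.563
finger_force: 0.0
```

```bash
python3 st.py; python3 - <<'E'
from cf import *
from h import snap,w2px,cv2
w=snap('wrist','w2')
u=w2px(w,[cw(-.045,-.218,.2),cw(-.045,-.218,.13),cw(-.092,-.202,.14),cw(.092,-.202,.14),cw(-.092,-.190,.14),cw(.092,-.19,.14)]);print(u)
c=u.mean(0); x0=int(np.clip(c[0]-130,0,380));y0=int(np.clip(c[1]-90,0,205));print(x0,y0)
cv2.imwrite('pics/v15.png',cv2.resize(w['img'][y0:y0+195,x0:x0+260,::-1],(780,585),interpolation=cv2.INTER_CUBIC))
E
```

```text
t 58.3 q [ 0.6257  0.5737  0.0074  1.357  -0.0059  1.2104  0.5912] p [ 0.4812 -0.407   0.3837] op 0.563 ff 0.0 F [-0.1332 -0.2234 -0.039 ]
[[0.043, 0.999, 0.001], [0.999, -0.043, 0.001], [0.001, 0.001, -1.0]]
[[322.431 179.916]
 [321.947 166.682]
 [282.364 154.804]
 [437.721 155.448]
 [282.055 144.588]
 [438.867 145.253]]
217 67
```

View pics/v15.png

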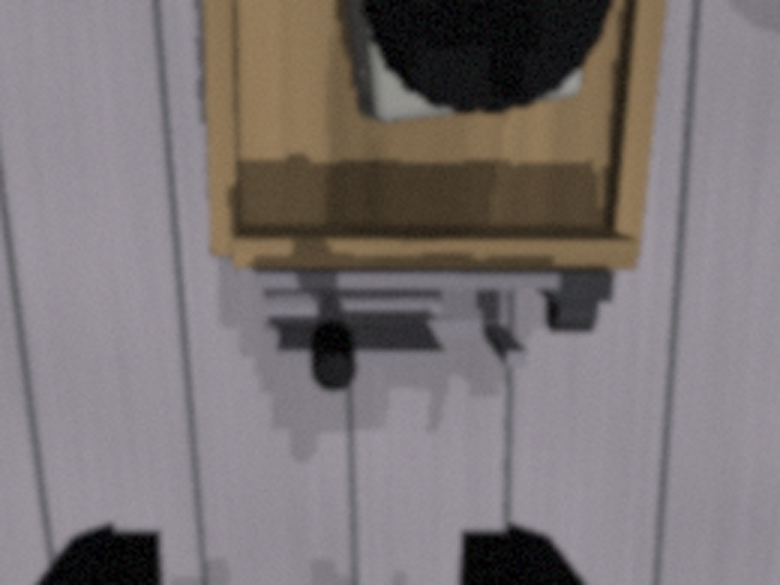

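```bash
python3 - <<'E'
from cf import *
from h import ld,w2px,px2w
w=ld('w2')
f=lambda a,b:[217+a/3,67+b/3]
K=px2w(w,[f(334,355),f(335,369)],[.183,.199]); print(K, RC.inv().apply(K-C0))
print('notch pred px',w2px(w,[cw(.015,-.234,.157)]),'crop',(w2px(w,[cw(.015,-.234,.157),cw(.003,-.231,.157),cw(.027,-.231,.157),cw(-.045,-.231,.157)])-[217,67])*3)
print('gate/wall crop pred',(w2px(w,[cw(-.092,-.19,.108),cw(.092,-.19,.108),cw(-.092,0-.15,.108),cw(.092,-.15,.108),cw(0,-.202,.14),cw(0,-.19,.14)])-[217,67])*3)
E
```

```text
[[ 0.491 -0.417  0.183]
 [ 0.491 -0.418  0.199]] [[-0.038 -0.228  0.183]
 [-0.038 -0.229  0.199]]
notch pred px [[373.628 184.947]] crop [[469.885 353.841]
 [439.277 346.192]
 [501.316 346.434]
 [315.13  345.708]]
gate/wall crop pred [[203.632 223.15 ]
 [638.727 225.006]
 [200.914 124.666]
 [648.946 126.71 ]
 [429.292 264.376]
 [430.551 233.759]]
```

Call:
send_rows --motion '[{"x": -1, "y": 1, "z": 3, "rx": 0, "ry": 0, "rz": 0, "jaw": 5}, {"x": 0, "y": 0, "z": 4, "rx": 0, "ry": 0, "rz": 0, "jaw": 5}, {"x": 0, "y": 0, "z": 4, "rx": 0, "ry": 0, "rz": 0, "jaw": 5}, {"x": 0, "y": 0, "z": 4, "rx": 0, "ry": 0, "rz": 0, "jaw": 5}, {"x": 0, "y": 0, "z": 3, "rx": 0, "ry": 0, "rz": 0, "jaw": 5}]'

```text
clock: 58.85
tool_pos: [0.4901, -0.4176, 0.2018]
eef_rot: [0.722, 0.691, 0.001, -0.001]
contact_force: [0.6, -0.0, 0.7]
opening: 0.565
finger_force: 0.0
```

Call:
send_rows --motion '[{"x": 0, "y": 0, "z": 1.5, "rx": 0, "ry": 0, "rz": 0, "jaw": 5}, {"x": 0, "y": 0, "z": 1, "rx": 0, "ry": 0, "rz": 0, "jaw": 5}, {"x": 0, "y": 0, "z": 0, "rx": 0, "ry": 0, "rz": 0, "jaw": 5}, {"x": 0, "y": 0, "z": 0, "rx": 0, "ry": 0, "rz": 0, "jaw": 5}, {"x": 0, "y": 0, "z": 0, "rx": 0, "ry": 0, "rz": 0, "jaw": 5}]'

```text
clock: 59.35
tool_pos: [0.4911, -0.4199, 0.1804]
eef_rot: [0.723, 0.691, 0.001, 0.002]
contact_force: [0.0, -0.6, 0.5]
opening: 0.569
finger_force: 0.0
```

```bash
python3 st.py; python3 go.py .491,-.417,.178
```

```text
t 59.35 q [ 0.6397  0.7944 -0.0048  1.5713  0.0018  0.7724  0.5891] p [ 0.4911 -0.4199  0.1804] op 0.569 ff 0.0 F [ 0.0234 -0.6025  0.5056]
[[0.046, 0.999, 0.004], [0.999, -0.046, -0.0], [-0.0, 0.004, -1.0]]
turn first rv [0. 0. 0.] rows>= 0.0  then shift(cm) in new tool [ 0.287 -0.022  0.243]  (in old tool) [ 0.287 -0.022  0.243]
```

Call:
send_rows --motion '[{"x": 0.2, "y": 0, "z": 0.2, "rx": 0, "ry": 0, "rz": 0, "jaw": 5}, {"x": 0, "y": 0, "z": 0, "rx": 0, "ry": 0, "rz": 0, "jaw": 0.8}, {"x": 0, "y": 0, "z": 0, "rx": 0, "ry": 0, "rz": 0, "jaw": 0.8}, {"x": 0, "y": 0, "z": 0, "rx": 0, "ry": 0, "rz": 0, "jaw": 0.8}, {"x": 0, "y": 0, "z": 0, "rx": 0, "ry": 0, "rz": 0, "jaw": 0.8}]' --grip_force 10

```text
clock: 59.85
tool_pos: [0.4904, -0.4175, 0.1771]
eef_rot: [0.723, 0.691, 0.001, 0.0]
contact_force: [-0.5, 1.0, 0.0]
opening: 0.23
finger_force: 0.0
```

```bash
python3 st.py
```

```text
t 59.85 q [ 0.6374  0.7971 -0.0048  1.5779  0.0015  0.7656  0.5868] p [ 0.4904 -0.4175  0.1771] op 0.23 ff 0.0 F [-0.4515  0.9656  0.0378]
[[0.046, 0.999, 0.002], [0.999, -0.046, 0.001], [0.001, 0.002, -1.0]]
```

Call:
send_rows --motion '[{"x": 0, "y": 0.8, "z": 0, "rx": 0, "ry": 0, "rz": 0, "jaw": 0.8}, {"x": 0, "y": 1, "z": 0, "rx": 0, "ry": 0, "rz": 0, "jaw": 0.8}, {"x": 0, "y": 1, "z": 0, "rx": 0, "ry": 0, "rz": 0, "jaw": 0.8}, {"x": 0, "y": 1, "z": 0, "rx": 0, "ry": 0, "rz": 0, "jaw": 0.8}, {"x": 0, "y": 0.7, "z": 0, "rx": 0, "ry": 0, "rz": 0, "jaw": 0.8}]'

```text
clock: 60.35
tool_pos: [0.5367, -0.4198, 0.1771]
eef_rot: [0.723, 0.691, 0.001, 0.001]
contact_force: [-3.4, -1.5, 1.3]
opening: 0.174
finger_force: 10.0
```

```bash
python3 st.py
```

```text
t 60.35 q [ 0.5961  0.8448  0.002   1.4517 -0.0047  0.8433  0.555 ] p [ 0.5367 -0.4198  0.1771] op 0.174 ff 10.0 F [-3.3709 -1.5243  1.2786]
[[0.046, 0.999, 0.003], [0.999, -0.046, 0.001], [0.001, 0.003, -1.0]]
```

Call:
send_rows --motion '[{"x": 0, "y": 0.2, "z": 0, "rx": 0, "ry": 0, "rz": 0, "jaw": 0.8}, {"x": 0, "y": 0.2, "z": 0, "rx": 0, "ry": 0, "rz": 0, "jaw": 0.8}, {"x": 0, "y": 0.1, "z": 0, "rx": 0, "ry": 0, "rz": 0, "jaw": 0.8}, {"x": 0, "y": 0, "z": 0, "rx": 0, "ry": 0, "rz": 0, "jaw": 0.8}, {"x": 0, "y": 0, "z": 0, "rx": 0, "ry": 0, "rz": 0, "jaw": 0.8}]'

```text
clock: 60.85
tool_pos: [0.5403, -0.4197, 0.1771]
eef_rot: [0.723, 0.691, 0.001, 0.0]
contact_force: [-1.4, -0.9, -0.6]
opening: 0.175
finger_force: 10.0
```

```bash
python3 st.py
```

```text
t 60.85 q [ 0.593   0.8489  0.0025  1.4408 -0.0057  0.8508  0.5522] p [ 0.5403 -0.4197  0.1771] op 0.175 ff 10.0 F [-1.4072 -0.8637 -0.5667]
[[0.046, 0.999, 0.002], [0.999, -0.046, 0.001], [0.002, 0.002, -1.0]]
```

Call:
send_rows --motion '[{"x": 0, "y": 0.1, "z": 0, "rx": 0, "ry": 0, "rz": 0, "jaw": 0.8}, {"x": 0, "y": 0.1, "z": 0, "rx": 0, "ry": 0, "rz": 0, "jaw": 0.8}, {"x": 0, "y": 0.1, "z": 0, "rx": 0, "ry": 0, "rz": 0, "jaw": 0.8}, {"x": 0, "y": 0, "z": 0, "rx": 0, "ry": 0, "rz": 0, "jaw": 0.8}, {"x": 0, "y": 0, "z": 0, "rx": 0, "ry": 0, "rz": 0, "jaw": 0.8}]'

```text
clock: 61.35
tool_pos: [0.5435, -0.4199, 0.1771]
eef_rot: [0.723, 0.691, 0.001, 0.0]
contact_force: [-1.0, -1.4, -0.3]
opening: 0.179
finger_force: 10.0
```

```bash
python3 st.py
```

```text
t 61.35 q [ 0.5903  0.8524  0.0029  1.4317 -0.0061  0.8564  0.5502] p [ 0.5435 -0.4199  0.1771] op 0.179 ff 10.0 F [-1.0443 -1.4391 -0.3005]
[[0.046, 0.999, 0.002], [0.999, -0.046, 0.001], [0.001, 0.002, -1.0]]
```

Call:
send_rows --motion '[{"x": 0, "y": 0.1, "z": 0, "rx": 0, "ry": 0, "rz": 0, "jaw": 0.8}, {"x": 0, "y": 0.1, "z": 0, "rx": 0, "ry": 0, "rz": 0, "jaw": 0.8}, {"x": 0, "y": 0.1, "z": 0, "rx": 0, "ry": 0, "rz": 0, "jaw": 0.8}, {"x": 0, "y": 0, "z": 0, "rx": 0, "ry": 0, "rz": 0, "jaw": 0.8}, {"x": 0, "y": 0, "z": 0, "rx": 0, "ry": 0, "rz": 0, "jaw": 0.8}]'

```text
clock: 61.85
tool_pos: [0.5453, -0.42, 0.1771]
eef_rot: [0.723, 0.69, 0.001, -0.001]
contact_force: [-5.0, 0.1, 1.3]
opening: 0.176
finger_force: 10.0
```

```bash
python3 st.py
```

```text
t 61.85 q [ 0.5881  0.8554  0.004   1.4239 -0.0061  0.8634  0.5482] p [ 0.5453 -0.42    0.1771] op 0.176 ff 10.0 F [-5.0273  0.1187  1.3129]
[[0.047, 0.999, -0.0], [0.999, -0.047, 0.002], [0.002, -0.0, -1.0]]
```

Call:
send_rows --motion '[{"x": 0, "y": 0.1, "z": 0, "rx": 0, "ry": 0, "rz": 0, "jaw": 0.8}, {"x": 0, "y": 0.1, "z": 0, "rx": 0, "ry": 0, "rz": 0, "jaw": 0.8}, {"x": 0, "y": 0, "z": 0, "rx": 0, "ry": 0, "rz": 0, "jaw": 0.8}, {"x": 0, "y": 0, "z": 0, "rx": 0, "ry": 0, "rz": 0, "jaw": 0.8}, {"x": 0, "y": 0, "z": 0, "rx": 0, "ry": 0, "rz": 0, "jaw": 0.8}]'

```text
clock: 62.35
tool_pos: [0.5455, -0.4201, 0.177]
eef_rot: [0.724, 0.69, -0.0, -0.002]
contact_force: [-7.7, -0.2, 4.1]
opening: 0.173
finger_force: 10.0
```

```bash
python3 st.py
```

```text
t 62.35 q [ 0.5869  0.8572  0.0053  1.4196 -0.0058  0.8692  0.5469] p [ 0.5455 -0.4201  0.177 ] op 0.173 ff 10.0 F [-7.7363 -0.1664  4.0913]
[[0.047, 0.999, -0.003], [0.999, -0.047, 0.003], [0.003, -0.004, -1.0]]
```

Call:
send_rows --motion '[{"x": 0, "y": -0.2, "z": 0, "rx": 0, "ry": 0, "rz": 0, "jaw": 0.8}, {"x": 0, "y": 0, "z": 0, "rx": 0, "ry": 0, "rz": 0, "jaw": 3}, {"x": 0, "y": 0, "z": 0, "rx": 0, "ry": 0, "rz": 0, "jaw": 3}, {"x": 0, "y": 0, "z": 0, "rx": 0, "ry": 0, "rz": 0, "jaw": 3}, {"x": 0, "y": 0, "z": -1, "rx": 0, "ry": 0, "rz": 0, "jaw": 3}]'

```text
clock: 62.85
tool_pos: [0.5465, -0.4189, 0.1862]
eef_rot: [0.723, 0.691, 0.002, -0.001]
contact_force: [-0.1, 0.8, 0.0]
opening: 0.339
finger_force: 0.0
```

Call:
send_rows --motion '[{"x": 0, "y": 0, "z": -2, "rx": 0, "ry": 0, "rz": 0, "jaw": 3}, {"x": 0, "y": 0, "z": -2, "rx": 0, "ry": 0, "rz": 0, "jaw": 3}, {"x": 1.3, "y": 0, "z": 0, "rx": 0, "ry": 0, "rz": 0, "jaw": 0}, {"x": 1.4, "y": 0, "z": 0, "rx": 0, "ry": 0, "rz": 0, "jaw": 0}, {"x": 0, "y": 0, "z": 0, "rx": 0, "ry": 0, "rz": 0, "jaw": 0}]'

```text
clock: 63.35
tool_pos: [0.5483, -0.3884, 0.2263]
eef_rot: [0.722, 0.692, 0.002, -0.002]
contact_force: [-0.1, 0.6, 0.5]
opening: 0.091
finger_force: 0.0
```

```bash
python3 st.py; python3 - <<'E'
from cf import *
from plant import get_state
from go import plan
st=get_state(); print('carrier frame',RC.inv().apply(st['tool_pos']-C0)); plan(cw(.015,-.2025,.1994),ZT,RC.apply([0,1,0]))
E
```

```text
t 63.35 q [ 0.5479  0.7779  0.0048  1.4369 -0.0111  0.9288  0.5163] p [ 0.5483 -0.3884  0.2263] op 0.091 ff 0.0 F [-0.1131  0.557   0.4748]
[[0.042, 0.999, 0.001], [0.999, -0.042, 0.006], [0.006, 0.001, -1.0]]
carrier frame [ 0.018 -0.197  0.226]
turn first rv [ 0.001 -0.006  0.006] rows>= 0.03919561477995809  then shift(cm) in new tool [-0.571 -0.27   2.689]  (in old tool) [-0.585 -0.276  2.686]
```

Call:
send_rows --motion '[{"x": 0, "y": -0.2, "z": 1.4, "rx": 0, "ry": 0, "rz": 0, "jaw": 0}, {"x": 0, "y": 0, "z": 1.3, "rx": 0, "ry": 0, "rz": 0, "jaw": 0}, {"x": -0.6, "y": 0, "z": 0, "rx": 0, "ry": 0, "rz": 0, "jaw": 0}, {"x": -0.5, "y": 0, "z": 0, "rx": 0, "ry": 0, "rz": 0, "jaw": 0}, {"x": -0.5, "y": 0, "z": 0, "rx": 0, "ry": 0, "rz": 0, "jaw": 0}]'

```text
clock: 63.85
tool_pos: [0.5448, -0.4094, 0.2001]
eef_rot: [0.723, 0.69, 0.001, -0.0]
contact_force: [-0.7, 0.9, -0.8]
opening: 0.002
finger_force: 0.5
```

```bash
cat > c.py <<'E'
from cf import *
from plant import get_state
st=get_state(); print('carrier frame',RC.inv().apply(st['tool_pos']-C0),'F',RC.inv().apply(st['contact_force']),st['clock'],st['opening'])
E
python3 c.py
```

```text
carrier frame [ 0.015 -0.218  0.2  ] F [-0.769  0.819 -0.826] 63.85 0.0017747044323008973
```

Call:
send_rows --motion '[{"x": -0.8, "y": 0, "z": 0.2, "rx": 0, "ry": 0, "rz": 0, "jaw": 0}, {"x": -0.8, "y": 0, "z": 0.2, "rx": 0, "ry": 0, "rz": 0, "jaw": 0}, {"x": -0.8, "y": 0, "z": 0.4, "rx": 0, "ry": 0, "rz": 0, "jaw": 0}, {"x": -0.7, "y": 0, "z": 0.4, "rx": 0, "ry": 0, "rz": 0, "jaw": 0}, {"x": 0, "y": 0, "z": 0, "rx": 0, "ry": 0, "rz": 0, "jaw": 0}]'

```text
clock: 64.35
tool_pos: [0.5427, -0.4416, 0.1874]
eef_rot: [0.724, 0.69, 0.001, 0.0]
contact_force: [-0.8, 0.2, 0.5]
opening: 0.005
finger_force: 0.0
```

```bash
python3 c.py
```

```text
carrier frame [ 0.015 -0.25   0.187] F [-0.805  0.202  0.518] 64.35 0.004812582480065005
```

Call:
send_rows --motion '[{"x": -0.5, "y": 0, "z": 0.6, "rx": 0, "ry": 0, "rz": 0, "jaw": 0}, {"x": -0.4, "y": 0, "z": 0.7, "rx": 0, "ry": 0, "rz": 0, "jaw": 0}, {"x": -0.3, "y": 0, "z": 0.5, "rx": 0, "ry": 0, "rz": 0, "jaw": 0}, {"x": -0.3, "y": 0, "z": 0.5, "rx": 0, "ry": 0, "rz": 0, "jaw": 0}, {"x": 0, "y": 0, "z": 0, "rx": 0, "ry": 0, "rz": 0, "jaw": 0}]'

```text
clock: 64.85
tool_pos: [0.5422, -0.4549, 0.1639]
eef_rot: [0.723, 0.69, 0.001, -0.001]
contact_force: [-0.6, -0.0, 0.3]
opening: 0.004
finger_force: 0.0
```

```bash
python3 c.py
```

```text
carrier frame [ 0.015 -0.264  0.164] F [-0.556 -0.062  0.344] 64.85 0.00433011575633358
```

Call:
send_rows --motion '[{"x": -0.2, "y": 0, "z": 0.5, "rx": 0, "ry": 0, "rz": 0, "jaw": 0}, {"x": -0.1, "y": 0, "z": 0.4, "rx": 0, "ry": 0, "rz": 0, "jaw": 0}, {"x": 0, "y": 0, "z": 0.2, "rx": 0, "ry": 0, "rz": 0, "jaw": 0}, {"x": 0, "y": 0, "z": 0, "rx": 0, "ry": 0, "rz": 0, "jaw": 0}, {"x": 0, "y": 0, "z": 0, "rx": 0, "ry": 0, "rz": 0, "jaw": 0}]'

```text
clock: 65.35
tool_pos: [0.5426, -0.4576, 0.154]
eef_rot: [0.723, 0.691, 0.001, -0.0]
contact_force: [0.4, -1.1, -0.3]
opening: 0.007
finger_force: 0.0
```

```bash
python3 c.py
```

```text
carrier frame [ 0.015 -0.266  0.154] F [ 0.483 -1.043 -0.273] 65.35 0.007436292002409081
```

Call:
send_rows --motion '[{"x": 0, "y": 0, "z": 0.1, "rx": 0, "ry": 0, "rz": 0, "jaw": 0}, {"x": 0, "y": 0, "z": 0.1, "rx": 0, "ry": 0, "rz": 0, "jaw": 0}, {"x": 0, "y": 0, "z": 0.1, "rx": 0, "ry": 0, "rz": 0, "jaw": 0}, {"x": 0, "y": 0, "z": 0, "rx": 0, "ry": 0, "rz": 0, "jaw": 0}, {"x": 0, "y": 0, "z": 0, "rx": 0, "ry": 0, "rz": 0, "jaw": 0}]'

```text
clock: 65.85
tool_pos: [0.543, -0.4579, 0.1524]
eef_rot: [0.723, 0.691, 0.001, 0.001]
contact_force: [-1.1, 1.0, 6.1]
opening: 0.002
finger_force: 3.4
```

Call:
send_rows --motion '[{"x": 0, "y": 0, "z": 0.1, "rx": 0, "ry": 0, "rz": 0, "jaw": 0}, {"x": 0, "y": 0, "z": 0.1, "rx": 0, "ry": 0, "rz": 0, "jaw": 0}, {"x": 0, "y": 0, "z": 0, "rx": 0, "ry": 0, "rz": 0, "jaw": 0}, {"x": 0, "y": 0, "z": 0, "rx": 0, "ry": 0, "rz": 0, "jaw": 0}, {"x": 0, "y": 0, "z": 0, "rx": 0, "ry": 0, "rz": 0, "jaw": 0}]'

```text
clock: 66.35
tool_pos: [0.543, -0.4581, 0.1518]
eef_rot: [0.723, 0.691, 0.001, 0.001]
contact_force: [-2.9, 2.6, 13.5]
opening: 0.006
finger_force: 6.8
```

```bash
python3 c.py; python3 -c "
from h import *
snap('side','s16'); snap('top','t16')"; python3 - <<'E'
from cf import *
from h import ld,w2px
for n in('s16','t16'):
    s=ld(n); im=s['img'].max(2)
    for th in(.2,.35,1.2,1.5):
        P=[cw(.015,-.218-r*np.sin(th),.130+r*np.cos(th)) for r in(.045,.054,.063)]
        uv=np.round(w2px(s,P)).astype(int); print(n,th,uv.tolist(),[int(im[v,u]) for u,v in uv])
E
```

```text
carrier frame [ 0.016 -0.267  0.152] F [-2.974  2.45  13.465] 66.35 0.0056751025999811945
s16 0.2 [[411, 276], [412, 274], [413, 273]] [30, 25, 27]
s16 0.35 [[412, 279], [414, 277], [415, 276]] [37, 25, 25]
s16 1.2 [[418, 294], [420, 296], [423, 298]] [74, 41, 34]
s16 1.5 [[418, 298], [420, 301], [423, 303]] [29, 34, 31]
t16 0.2 [[458, 203], [460, 202], [461, 202]] [98, 119, 119]
t16 0.35 [[460, 203], [462, 202], [464, 202]] [98, 120, 93]
t16 1.2 [[466, 204], [470, 204], [473, 204]] [17, 19, 16]
t16 1.5 [[466, 205], [469, 205], [472, 205]] [21, 21, 12]
```

Call:
send_rows --motion '[{"x": 0, "y": 0, "z": -1, "rx": 0, "ry": 0, "rz": 0, "jaw": 0}, {"x": 0, "y": 0, "z": -3, "rx": 0, "ry": 0, "rz": 0, "jaw": 0}, {"x": -2, "y": 0, "z": -4, "rx": 0, "ry": 0, "rz": 0, "jaw": 0}, {"x": -2, "y": 0, "z": -4.5, "rx": 0, "ry": 0, "rz": 0, "jaw": 0}, {"x": -2, "y": 0, "z": -4.5, "rx": 0, "ry": 0, "rz": 0, "jaw": 0}]'

```text
clock: 66.95
tool_pos: [0.5392, -0.5183, 0.3208]
eef_rot: [0.723, 0.691, 0.001, -0.0]
contact_force: [0.2, -0.9, 0.1]
opening: 0.006
finger_force: 0.0
```

Call:
send_rows --motion '[{"x": -4, "y": -3, "z": 0, "rx": 0, "ry": 0, "rz": 0, "jaw": 0}, {"x": -4, "y": -3, "z": 0, "rx": 0, "ry": 0, "rz": 0, "jaw": 0}, {"x": -4, "y": -3, "z": 0, "rx": 0, "ry": 0, "rz": 0, "jaw": 0}, {"x": 0, "y": 0, "z": 0, "rx": 0, "ry": 0, "rz": 0, "jaw": 0}, {"x": 0, "y": 0, "z": 0, "rx": 0, "ry": 0, "rz": 0, "jaw": 0}]'

```text
clock: 67.45
tool_pos: [0.4423, -0.6349, 0.3181]
eef_rot: [0.724, 0.689, 0.001, -0.0]
contact_force: [2.0, 0.4, -0.5]
opening: 0.002
finger_force: 0.0
```

```bash
python3 st.py; python3 - <<'E'
from cf import *
from h import snap,ld,w2px,snapshot
s=snap('side','s17'); t=snap('top','t17'); w=snap('wrist','w17'); s0=ld('s14'); t0=ld('top0')
for n,c in(('side',s),('top',t),('wrist',w)):
    im=c['img'].max(2)
    for th in(.2,1.0,1.2,1.5):
        uv=np.round(w2px(c,[cw(.015,-.218-r*np.sin(th),.130+r*np.cos(th)) for r in(.045,.054,.063)])).astype(int)
        print(n,th,uv.tolist(),[int(im[v,u]) if 0<=v<400 and 0<=u<640 else None for u,v in uv])
d=lambda a,b,r:np.abs(a['img'][r[0]:r[1],r[2]:r[3]].astype(int)-b['img'][r[0]:r[1],r[2]:r[3]]).mean()
print('jars side',[d(s,s0,r) for r in((163,220,314,346),(190,248,336,372),(216,278,357,397))])
print('bystanders top can,cup,tape',[d(t,t0,r) for r in((130,162,322,345),(132,168,368,398),(247,282,316,352))],'side',[d(s,ld('side0'),r) for r in((155,207,372,396),(203,243,397,428),(226,260,257,294))])
E
```

```text
t 67.45 q [ 0.9033  0.8831  0.0013  0.8963 -0.0034  1.3628  0.8553] p [ 0.4423 -0.6349  0.3181] op 0.002 ff 0.0 F [ 1.959   0.4178 -0.4613]
[[0.049, 0.999, 0.001], [0.999, -0.049, 0.002], [0.002, 0.001, -1.0]]
side 0.2 [[411, 276], [412, 274], [413, 273]] [141, 147, 152]
side 1.0 [[417, 290], [420, 292], [422, 293]] [138, 222, 221]
side 1.2 [[418, 294], [420, 296], [423, 298]] [138, 39, 151]
side 1.5 [[418, 298], [420, 301], [423, 303]] [33, 32, 35]
top 0.2 [[458, 203], [460, 202], [461, 202]] [110, 115, 116]
top 1.0 [[466, 204], [469, 204], [472, 203]] [27, 24, 43]
top 1.2 [[466, 204], [470, 204], [473, 204]] [27, 23, 30]
top 1.5 [[466, 205], [469, 205], [472, 205]] [27, 26, 26]
wrist 0.2 [[445, -108], [449, -112], [454, -118]] [None, None, None]
wrist 1.0 [[431, -47], [432, -38], [433, -29]] [None, None, None]
wrist 1.2 [[427, -36], [427, -26], [428, -16]] [None, None, None]
wrist 1.5 [[422, -26], [421, -14], [420, -3]] [None, None, None]
jars side [np.float64(30.47752192982456), np.float64(20.365102171136655), np.float64(22.10430107526882)]
bystanders top can,cup,tape [np.float64(3.1557971014492754), np.float64(2.851543209876543), np.float64(3.2105820105820104)] side [np.float64(50.63167735042735), np.float64(35.174462365591395), np.float64(33.526497085320614)]
```

```bash
python3 - <<'E'
from cf import *
from h import *
t=ld('t17'); y=dict(t); y['img']=np.where(t['img'].max(2,keepdims=True)<55,0,255)*np.ones(3)
for c in((.535,-.30),(.541,-.19),(.5455,-.076)):
    g=w2px(t,[[*c,.24]])[0]; p,f=capfit(y,g,ztop=.24); print(c,p,round(f,3),RC.inv().apply([*p,0]-C0)[:2])
E
```

```text
(0.535, -0.3) [ 0.533 -0.301] 0.134 [-0.002 -0.11 ]
(0.541, -0.19) [ 0.538 -0.193] 0.167 [-0.002 -0.002]
(0.5455, -0.076) [ 0.542 -0.073] 0.16 [-0.003  0.118]
```

All three caps are in the carrier where the jars were placed, and the handle is down.

```bash
python3 -c "
from plant import *
print(finish_job())"
```

```text
the job is handed in; nothing more can be done
None
```

The job is handed in: all three jars were stood on their caps together and then set upright in the carrier, the bolt is home with its handle down in the notch, and the top camera shows the spray can, tape roll and mixing cup where they started; the judged result was not returned.

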